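# Weigh out a portion of plant-food bars, labels up

## Task

Weigh out a portion of plant food on the spring scale: first take the ceramic marker holder off the pan and stand it upright in the middle of the terracotta saucer, then lay brown hexagonal bars one by one on the pan until its pointer sits in the window of the brass marker. Every bar on the pan must lie flat on the pan, side by side with the others and not stacked, rolled so that its paper-labelled flat faces straight up; spare bars stay on the shelf. Do not move the brass marker, and leave the other things on the shelf alone.

Things in the scene. Friction and masses are not known exactly. Their poses are not given: they have to be found in the camera images.
- pan (a joint): how far the sprung scale pan has sunk, m: 0 empty, grows downwards, stop at 0.045; about 8 mm per 80 g. It moves only straight up and down.
- pan_centre (a point): centre of the upper face of the steel scale pan (top face 85 mm above the shelf when empty; it sinks with load). The pan is a tray 220 mm along its x by 150 mm along its y, with a rim 5 mm high and 4 mm thick; under it is a grey base 30 mm high.
- pointer (a point): tip of the thin black pointer (2 mm thick) that sticks out from the middle of the pan's -y edge, 98 mm from the pan centre; it moves with the pan.
- window (a point): middle of the window of the brass sliding marker, a small two-pronged fork on the upright (98 mm high) at the -y side of the scale: the gap between its prongs is 11 mm high. The marker has been set to the portion wanted; it is stiff and must stay where it is. The pointer is in the window when both points are at the same height to within 5.5 mm.
- holder: white ceramic plant marker holder, a block 80 mm (its x) by 44 mm (its y) by 30 mm high with three slots 8 mm wide cut across its top (parallel to its y, 16 mm deep), 0.2 kg; origin at the centre of its underside, z up. It starts on the scale pan.
- saucer: round terracotta saucer, 148 mm across the rim, 22 mm high, inner floor 6 mm above the shelf and about 115 mm across; fixed; origin at the centre of its underside.
- bar1: pressed plant-food bar, a brown hexagonal prism 28 mm across the flats (32 mm over the corners), 56 mm long, about 70 to 92 g; origin at its centre, long axis = its y; its z axis points out through the flat that carries a white paper label strip (11 by 44 mm). It lies with another flat up at the start. May be absent.
- bar2: pressed plant-food bar, a brown hexagonal prism 28 mm across the flats (32 mm over the corners), 56 mm long, about 70 to 92 g; origin at its centre, long axis = its y; its z axis points out through the flat that carries a white paper label strip (11 by 44 mm). It lies with another flat up at the start. May be absent.
- bar3: pressed plant-food bar, a brown hexagonal prism 28 mm across the flats (32 mm over the corners), 56 mm long, about 70 to 92 g; origin at its centre, long axis = its y; its z axis points out through the flat that carries a white paper label strip (11 by 44 mm). It lies with another flat up at the start. May be absent.
- bar4: pressed plant-food bar, a brown hexagonal prism 28 mm across the flats (32 mm over the corners), 56 mm long, about 70 to 92 g; origin at its centre, long axis = its y; its z axis points out through the flat that carries a white paper label strip (11 by 44 mm). It lies with another flat up at the start. May be absent.
- bar5: pressed plant-food bar, a brown hexagonal prism 28 mm across the flats (32 mm over the corners), 56 mm long, about 70 to 92 g; origin at its centre, long axis = its y; its z axis points out through the flat that carries a white paper label strip (11 by 44 mm). It lies with another flat up at the start. May be absent.
- bar6: pressed plant-food bar, a brown hexagonal prism 28 mm across the flats (32 mm over the corners), 56 mm long, about 70 to 92 g; origin at its centre, long axis = its y; its z axis points out through the flat that carries a white paper label strip (11 by 44 mm). It lies with another flat up at the start. May be absent.
- clipper: green-handled pruning clipper lying on the shelf, about 200 mm long, 22 mm high; origin on the shelf under it; leave it alone
- flowerpot: small open terracotta pot, 90 mm across, 75 mm high; origin on the shelf under it; leave it alone
- seedtin: low round aluminium tin, 72 mm across, 34 mm high; origin on the shelf under it; leave it alone
- trowel: hand trowel with wooden handle lying on the shelf, 245 mm long, 26 mm high; origin on the shelf under it; leave it alone
- jar: closed glass jar, 60 mm across, 70 mm high; origin on the shelf under it; leave it alone
There are look-alikes about, which are no part of the job. What is shaped like the holder but blue or turquoise is not meant.

How it is judged:
On the way, in this order (a step that is already met when the one before it is completed fails the run):
1. the marker holder stands in the saucer, released, while no bar is on the pan yet (horizontal distance between holder and saucer below 0.035 m and angle between holder's own z axis and vertical below 0.12 rad and z of holder in the frame of saucer below 0.012 m and contact force between the fingers and holder below 0.05 N and height (world z) of each of bar1, bar2, bar3, bar4, bar5, bar6 below 0.035 m), for 0.2 s.
2. a first bar lies label up on the pan, released ((((x of bar1 in the frame of pan_centre between -0.1 and 0.1 m and y of bar1 in the frame of pan_centre between -0.065 and 0.065 m and z of bar1 in the frame of pan_centre between 0.009 and 0.0185 m and angle between bar1's own z axis and vertical below 0.15 rad) and contact force between the fingers and bar1 below 0.05 N) or ((x of bar2 in the frame of pan_centre between -0.1 and 0.1 m and y of bar2 in the frame of pan_centre between -0.065 and 0.065 m and z of bar2 in the frame of pan_centre between 0.009 and 0.0185 m and angle between bar2's own z axis and vertical below 0.15 rad) and contact force between the fingers and bar2 below 0.05 N) or ((x of bar3 in the frame of pan_centre between -0.1 and 0.1 m and y of bar3 in the frame of pan_centre between -0.065 and 0.065 m and z of bar3 in the frame of pan_centre between 0.009 and 0.0185 m and angle between bar3's own z axis and vertical below 0.15 rad) and contact force between the fingers and bar3 below 0.05 N) or ((x of bar4 in the frame of pan_centre between -0.1 and 0.1 m and y of bar4 in the frame of pan_centre between -0.065 and 0.065 m and z of bar4 in the frame of pan_centre between 0.009 and 0.0185 m and angle between bar4's own z axis and vertical below 0.15 rad) and contact force between the fingers and bar4 below 0.05 N) or ((x of bar5 in the frame of pan_centre between -0.1 and 0.1 m and y of bar5 in the frame of pan_centre between -0.065 and 0.065 m and z of bar5 in the frame of pan_centre between 0.009 and 0.0185 m and angle between bar5's own z axis and vertical below 0.15 rad) and contact force between the fingers and bar5 below 0.05 N) or ((x of bar6 in the frame of pan_centre between -0.1 and 0.1 m and y of bar6 in the frame of pan_centre between -0.065 and 0.065 m and z of bar6 in the frame of pan_centre between 0.009 and 0.0185 m and angle between bar6's own z axis and vertical below 0.15 rad) and contact force between the fingers and bar6 below 0.05 N))), for 0.2 s.
At the end, for the whole second after the job is handed in: Pan at rest, pointer within 6 mm of the window's mid height; each bar lies flat on the pan (10 mm inside the edges, not stacked), label up within 0.15 rad, or lies on the shelf; the holder stands on the saucer's floor, within 35 mm of its centre (horizontal distance between holder and saucer below 0.035 m and angle between holder's own z axis and vertical below 0.12 rad and z of holder in the frame of saucer below 0.012 m and z of pointer in the frame of window between -0.006 and 0.006 m and velocity of joint pan between -0.01 and 0.01 m/s and ((x of bar1 in the frame of pan_centre between -0.1 and 0.1 m and y of bar1 in the frame of pan_centre between -0.065 and 0.065 m and z of bar1 in the frame of pan_centre between 0.009 and 0.0185 m and angle between bar1's own z axis and vertical below 0.15 rad) or height (world z) of bar1 below 0.035 m) and ((x of bar2 in the frame of pan_centre between -0.1 and 0.1 m and y of bar2 in the frame of pan_centre between -0.065 and 0.065 m and z of bar2 in the frame of pan_centre between 0.009 and 0.0185 m and angle between bar2's own z axis and vertical below 0.15 rad) or height (world z) of bar2 below 0.035 m) and ((x of bar3 in the frame of pan_centre between -0.1 and 0.1 m and y of bar3 in the frame of pan_centre between -0.065 and 0.065 m and z of bar3 in the frame of pan_centre between 0.009 and 0.0185 m and angle between bar3's own z axis and vertical below 0.15 rad) or height (world z) of bar3 below 0.035 m) and ((x of bar4 in the frame of pan_centre between -0.1 and 0.1 m and y of bar4 in the frame of pan_centre between -0.065 and 0.065 m and z of bar4 in the frame of pan_centre between 0.009 and 0.0185 m and angle between bar4's own z axis and vertical below 0.15 rad) or height (world z) of bar4 below 0.035 m) and ((x of bar5 in the frame of pan_centre between -0.1 and 0.1 m and y of bar5 in the frame of pan_centre between -0.065 and 0.065 m and z of bar5 in the frame of pan_centre between 0.009 and 0.0185 m and angle between bar5's own z axis and vertical below 0.15 rad) or height (world z) of bar5 below 0.035 m) and ((x of bar6 in the frame of pan_centre between -0.1 and 0.1 m and y of bar6 in the frame of pan_centre between -0.065 and 0.065 m and z of bar6 in the frame of pan_centre between 0.009 and 0.0185 m and angle between bar6's own z axis and vertical below 0.15 rad) or height (world z) of bar6 below 0.035 m) and linear speed of each of bar1, bar2, bar3, bar4, bar5, bar6 below 0.02 m/s); the robot touches nothing.
It fails at once if the brass marker was shifted by more than 4 mm (distance of window from where it was at the start of the episode above 0.004 m).
It fails at once if one of the other things on the shelf was moved more than 5 cm (distance of any of clipper, flowerpot, seedtin, trowel, jar from where it was at the start of the episode above 0.05 m).
Of bar1, bar2, bar3, bar4, bar5, bar6 only 5 to 6 are there at a start; the rules pass over those that are not, and their reading is None.
At some moment in a run one of bar1, bar2, bar3, bar4, bar5, bar6 may be knocked a few centimetres aside while the robot is not near it.
Once in a run the grip may slacken for a moment while it holds something.
It also fails if it takes over 208 s, if anything falls off the work surface, if the arm or the gripper's body presses on something with over 40 N, if the wrist force passes 120 N, or if a joint passes its speed limit or range.

## Robot

A 6-joint arm with a two-finger parallel gripper is mounted at the origin on the work surface. World frame = base frame: x ahead of the robot, y to its left, z up, the work surface at z = 0. Lengths are in m, angles in rad, forces in N, time in s.
With the tool pointing down it reaches from about 0.35 to 0.875 m from the base axis. Payload 15.5 kg.
Tool frame: the origin (TCP) lies midway between the tips of the shut fingers; the grasp point (between the pads) lies 19 mm behind it; z points along the fingers, y is the direction in which the jaws open and shut (so a half turn about z gives the same grasp; the last joint's range is limited). The gripper opens to 85 mm and grips with 20 to 120 N. Pads are 22 mm wide; open, the fingers measure 114 mm over their backs; the gripper's body (76 mm by 85 mm) begins 54 mm behind the grasp point. The pads swing forward as they close: fully open they stand 13 mm farther back than shut.
Start: joints at [1.067, 0.494, 1.345, -0, 1.302, -0.096], TCP at [0.248, 0.574, 0.231] pointing down, gripper open.
Joint ranges: [-2.91, 2.91], [-0.82, 2.16], [0.22, 2.67], [-1.22, 4.37], [0.12, 2.79], [-3.08, 3.08]. Speed limits (rad/s): [1.89, 1.89, 2.57, 3.01, 3.01, 3.01].

## Interface

Orientations are given as [roll, pitch, yaw] about the fixed x, y, z axes, in that order (R = Rz(yaw) Ry(pitch) Rx(roll)).
In Python, from rig import bot gives the robot as it stands.
- The arm moves only by the tool jog_arm, never from a script. Its arguments are lists of equal length, an entry for each row: "claw": the closure, from 0 (fully open) to 1 (shut); "delta_pos": the shift along the world's x, y, z in cm, a list of three; "rotation": the turn, a rotation vector about the world's x, y, z in degrees, a list of three. In form: {"claw": [claw, ...], "delta_pos": [[x, y, z], ...], "rotation": [[wx, wy, wz], ...]}. A call has 1 to 12 rows; each row is the pose to reach, as a shift and turn from the pose measured when the call began; what a row does not reach only later rows make up. A row lasts 1/10 s, in which the tool goes at most 50 mm and 8.59 degrees, less where a joint would pass 70% of its speed; a pose out of reach is approached as far as the arm can. A call with a gripper value outside its range is refused whole. The fingers move at their own pace and stop on an object; "squeeze" is the grip in N (left out, the last holds). Time passes only in rows, so rows that repeat a pose let the fingers close. It gives the time, the measured TCP pose, the force and the opening at its end, in the units of the state.
- bot.state(): the state, without advancing time (a new reading comes with each control period).
- bot.snapshot(name): name is "scene" or "side" or "wrist"; returns the picture (420x560x3 uint8, red, green, blue); there is no depth.
- bot.calibration(name): a dict with "mtx" (3x3 intrinsics, pixels), "R" (3x3) and "t" (3): a world point X has camera coordinates R X + t; the wrist camera has in their place "tool_from_camera" (4x4, takes a point from camera to tool coordinates, whose origin is the TCP and whose axes are the flange's). Camera axes: x right, y down, z forward; pixel columns grow to the right and rows downward; lengths in m; the calibration is good to about 2 mm. A picture is of the moment at which its call begins: read the wrist's pose just before it. calibration takes no time and is no camera call.
- bot.close_job(): hands the job in, once; it reports no verdict.
The state is a dict: "time": time; "qpos": joint angles; "joint_velocities": joint speeds; "tau": joint torques, N m; "position": TCP position; "tool_rot": TCP orientation; "ft_force": force on the tool from outside, world axes, zero at the start; "ft_torque": the same for the moment, N m; "grip_width": opening from 0.0 (shut) to 1.0 (fully open).
Only numpy, scipy, OpenCV 4.12 (cv2) and the standard library are available. Lean on these libraries where they do the work, as an engineer would, in place of code of your own. Each camera call takes 0.05 s, during which the arm holds its last target.

## Working session

There is one attempt and no reset: what is moved stays moved. The work goes in short steps, Python scripts to look and compute and a tool call to move; the robot and the scene stay as the last step left them, time stands still between calls to the robot, and variables do not carry over. Pictures are saved under pics/ and viewed, and the job is handed in when it is done.

Besides the shell and the picture viewer there is one more tool, called after "Call:" as a command line: name --argument value ..., lists and objects as JSON in quotes. jog_arm: Moves the arm, as the interface text tells. Its arguments: {"type":"object","properties":{"claw":{"type":"array","items":{"type":"number"}},"delta_pos":{"type":"array","items":{"type":"array","items":{"type":"number"}}},"rotation":{"type":"array","items":{"type":"array","items":{"type":"number"}}},"squeeze":{"type":"number"}},"required":["claw","delta_pos","rotation"]}

```bash
ls; mkdir -p pics; python3 - <<'E'
from rig import bot
import cv2
s=bot.state();print(s)
for n in("scene","side","wrist"):
    cv2.imwrite(f"pics/a_{n}.png",bot.snapshot(n)[:,:,::-1])
    print(n,bot.calibration(n))
E
```

```text
pics
{'time': 0.0, 'qpos': array([ 1.06649674e+00,  4.94171373e-01,  1.34614613e+00, -1.48329807e-05,
        1.30250934e+00, -9.54807739e-02]), 'joint_velocities': array([-0.00172658,  0.00067104, -0.00144215, -0.00052782, -0.00034736,
        0.00014407]), 'tau': array([-1.54010246e-03, -8.82169676e+01, -3.83859551e+01, -4.04826496e-04,
        1.00972981e-02, -7.93416848e-05]), 'position': array([0.24826379, 0.57317188, 0.23070252]), 'tool_rot': array([-3.14036272e+00, -1.03430181e-04,  2.73277772e+00]), 'ft_force': array([ 0.06183816, -0.4245518 ,  0.18064126]), 'ft_torque': array([-0.02519896, -0.01985336, -0.02591337]), 'grip_width': 1.00049021928075}
scene {'mtx': array([[534.02628201,   0.        , 280.08007521],
       [  0.        , 534.02628201, 206.48568465],
       [  0.        ,   0.        ,   1.        ]]), 'R': array([[-0.54718673,  0.83697423, -0.0077991 ],
       [ 0.57114319,  0.3665511 , -0.7344629 ],
       [-0.61186774, -0.40634276, -0.67860403]]), 't': array([ 0.34900742, -0.22299828,  1.52232361])}
side {'mtx': array([[463.47159143,   0.        , 285.09670008],
       [  0.        , 463.47159143, 210.88182855],
       [  0.        ,   0.        ,   1.        ]]), 'R': array([[ 0.84412638, -0.53588262,  0.01674715],
       [-0.37230055, -0.60835563, -0.70092491],
       [ 0.3858017 ,  0.58543423, -0.71303843]]), 't': array([-0.4660753 ,  0.19952103,  1.10707116])}
wrist {'mtx': array([[349.87238602,   0.        , 272.41992728],
       [  0.        , 349.87238602, 210.08134053],
       [  0.        ,   0.        ,   1.        ]]), 'tool_from_camera': array([[-9.55366268e-04, -9.46206238e-01, -3.23562735e-01,
         8.30490669e-02],
       [ 9.99999429e-01, -7.48758370e-04, -7.63023225e-04,
         1.28073138e-04],
       [ 4.79707029e-04, -3.23563279e-01,  9.46206412e-01,
        -1.43294744e-01],
       [ 0.00000000e+00,  0.00000000e+00,  0.00000000e+00,
         1.00000000e+00]])}
```

View pics/a_scene.png

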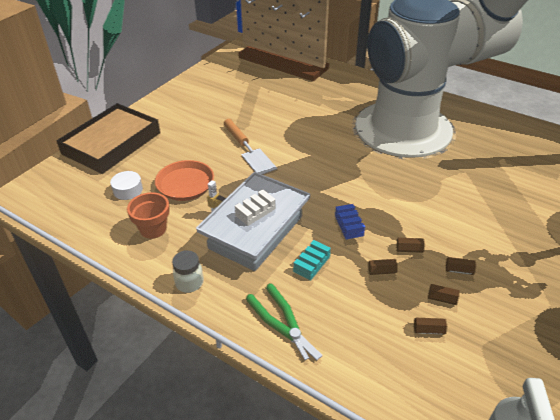

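View pics/a_side.png

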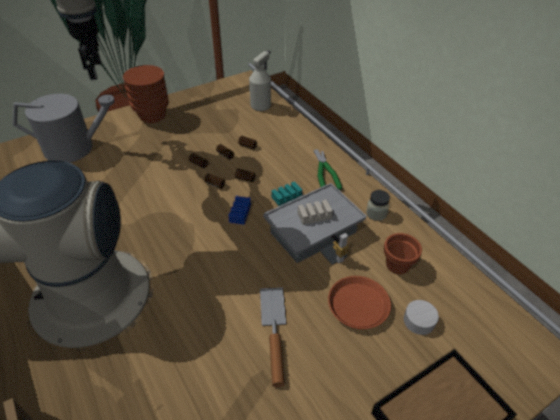

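View pics/a_wrist.png

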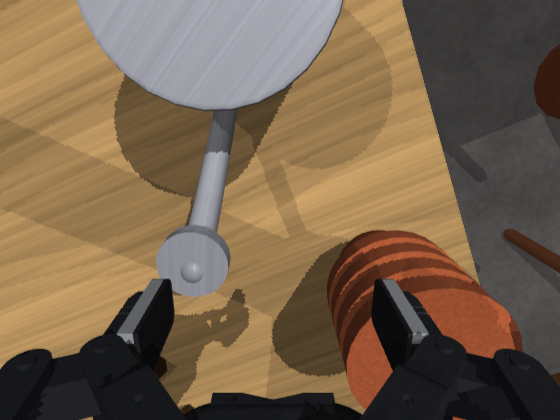

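The scene view shows three holder-shaped blocks: white at (256,207) on the pan, blue at (350,221) and turquoise at (312,259), both on the shelf. The white one fits the description because it is on the pan. There are five dark bars, at (410,245), (383,266), (461,265), (444,295) and (430,326). The saucer is at (184,181). I'll measure these and enlarge the pan and the bars.

```bash
cat > h.py <<'E'
import numpy as np, cv2
from rig import bot
from scipy.spatial.transform import Rotation as Ro
def cam(n):
    c=bot.calibration(n); K=np.array(c["mtx"])
    if n=="wrist":
        s=bot.state(); T=np.eye(4);T[:3,:3]=Ro.from_euler('xyz',s["tool_rot"]).as_matrix();T[:3,3]=s["position"]
        W=T@np.array(c["tool_from_camera"]); R=W[:3,:3].T; return K,R,-R@W[:3,3]
    return K,np.array(c["R"]),np.array(c["t"])
def plane(C,u,v,z):
    K,R,t=C; o=-R.T@t; d=R.T@np.linalg.inv(K)@np.array([u,v,1.]); return o+d*(z-o[2])/d[2]
def proj(C,X):
    K,R,t=C; p=K@(R@np.asarray(X,float)+t); return p[:2]/p[2]
def tri(CA,a,CB,b):
    PA=CA[0]@np.c_[CA[1],CA[2]];PB=CB[0]@np.c_[CB[1],CB[2]]
    X=cv2.triangulatePoints(PA,PB,np.array(a,float),np.array(b,float))[:,0]; return X[:3]/X[3]
def snap(n,name,crop=None,f=1):
    C=cam(n); im=bot.snapshot(n)[:,:,::-1].copy()
    save(im,name,crop,f); return C,im
def save(im,name,crop=None,f=1):
    if crop: x0,y0,x1,y1=crop; im=im[y0:y1,x0:x1]
    if f!=1: im=cv2.resize(im,None,fx=f,fy=f,interpolation=cv2.INTER_CUBIC)
    cv2.imwrite(f"pics/{name}.png",im)
E
python3 - <<'E'
from h import *
A=cam("scene");B=cam("side")
print("white",tri(A,(256,207),B,(318,211)))
print("saucer",plane(A,184,178,.022),plane(B,360,302,.022))
for p in[(410,245),(383,266),(461,265),(444,295),(430,326)]:print("barA",plane(A,*p,.018).round(3))
for p in[(215,181),(245,175),(199,160),(226,152),(248,142)]:print("barB",plane(B,*p,.018).round(3))
a=cv2.imread("pics/a_scene.png");b=cv2.imread("pics/a_side.png")
save(a,"b1",(150,150,320,280),4.6);save(b,"b2",(250,170,410,320),4)
save(a,"b3",(360,225,490,345),5);save(b,"b4",(180,125,270,195),8)
E
```

```text
white [ 0.5713894  -0.11235172  0.08131121]
saucer [ 0.52521746 -0.35978821  0.022     ] [ 0.52505044 -0.3673576   0.022     ]
barA [0.43  0.203 0.018]
barA [0.517 0.179 0.018]
barA [0.426 0.316 0.018]
barA [0.521 0.314 0.018]
barA [0.605 0.318 0.018]
barB [0.427 0.191 0.018]
barB [0.516 0.169 0.018]
barB [0.429 0.304 0.018]
barB [0.518 0.297 0.018]
barB [0.603 0.306 0.018]
```

View pics/b1.png

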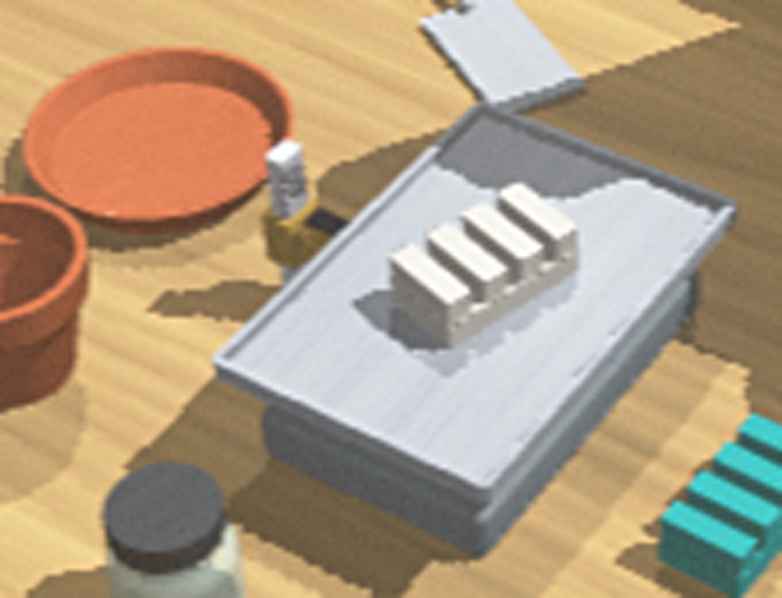

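View pics/b2.png

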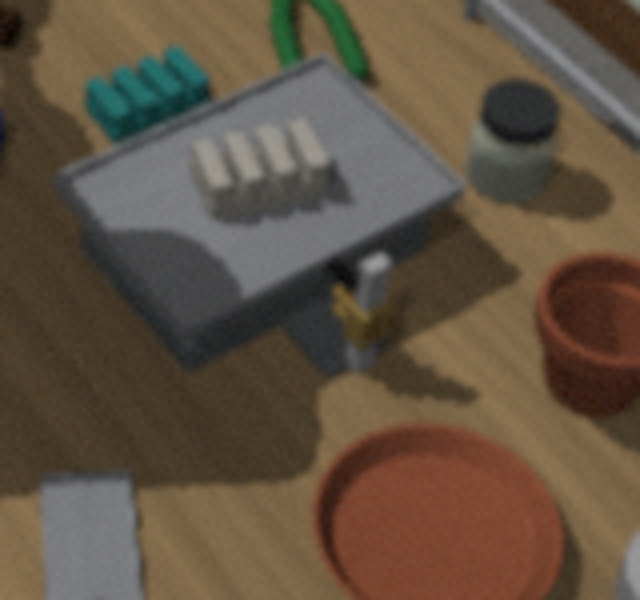

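View pics/b3.png

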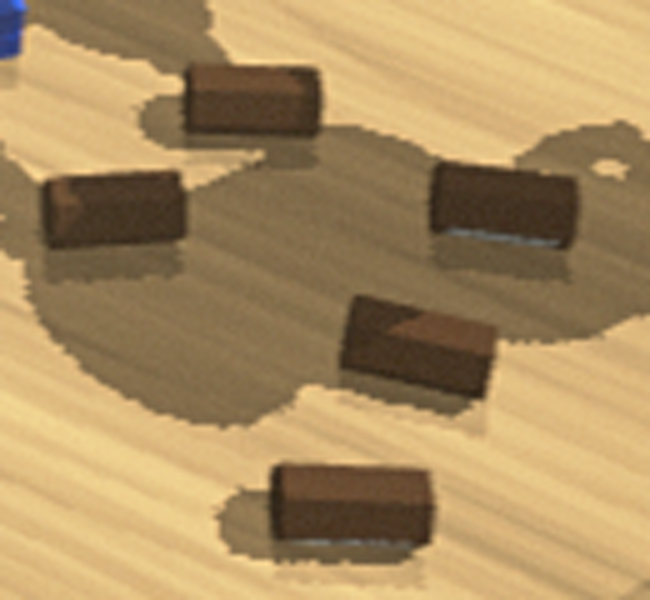

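View pics/b4.png

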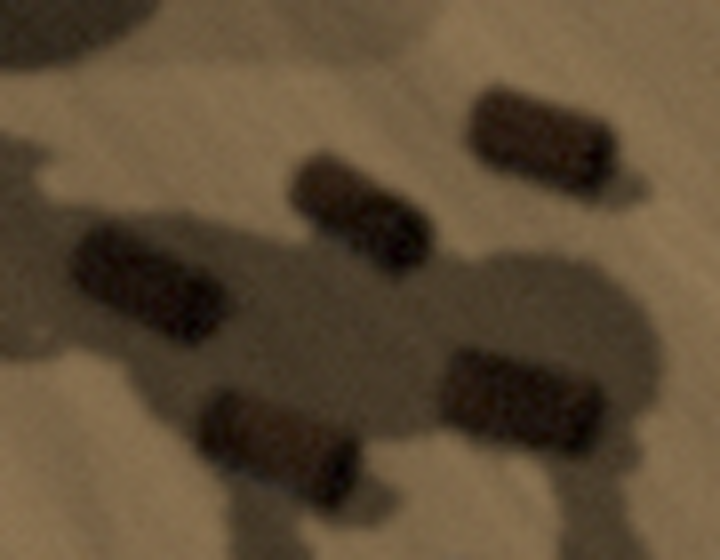

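The crops confirm the white block on the pan is the holder, with blue and turquoise as decoys. Two bars show a sliver of label low on the side facing the scene camera. Next I'll fit the pan and holder poses.

```bash
python3 - <<'E'
from h import *
from scipy.optimize import least_squares
A=cam("scene");B=cam("side")
def cr(p,x0,y0,f): return np.array([(a/f+x0,b/f+y0) for a,b in p])
pa=cr([(485,105),(735,205),(487,490),(217,362)],150,150,4.6)
pb=cr([(60,178),(322,60),(462,185),(190,362)],250,170,4)
for i in range(4):
  for j in range(4):
    X=tri(A,pa[i],B,pb[j]); e=np.linalg.norm(proj(A,X)-pa[i])+np.linalg.norm(proj(B,X)-pb[j])
    if e<5: print(i,j,X.round(3),e.round(2))
# holder top corners: long sides
ha=cr([(393,250),(453,300),(577,232),(517,183)],150,150,4.6)
hb=cr([(192,143),(212,190),(330,163),(305,120)],250,170,4)
for i in range(4):
  for j in range(4):
    X=tri(A,ha[i],B,hb[j]); e=np.linalg.norm(proj(A,X)-ha[i])+np.linalg.norm(proj(B,X)-hb[j])
    if e<4: print('h',i,j,X.round(3),e.round(2))
E
```

```text
1 0 [ 0.457 -0.041  0.067] 3.52
2 1 [ 0.674 -0.037  0.064] 2.47
3 2 [ 0.679 -0.186  0.066] 2.02
h 0 2 [ 0.597 -0.144  0.094] 3.15
h 1 3 [ 0.608 -0.102  0.092] 3.25
h 2 0 [ 0.536 -0.08   0.09 ] 2.05
h 3 1 [ 0.523 -0.124  0.091] 1.75
```

Call:
jog_arm --claw '[0,0,0,0,0,0,0,0,0,0,0,0]' --delta_pos '[[0,0,4],[4,-4,8],[8,-8,8],[12,-13,8],[16,-18,8],[20,-23,8],[23,-28,8],[26,-33,8],[27,-38,8],[28,-43,8],[29,-48,8],[29,-52,8]]' --rotation '[[0,0,0],[0,0,7.3],[0,0,7.3],[0,0,7.3],[0,0,7.3],[0,0,7.3],[0,0,7.3],[0,0,7.3],[0,0,7.3],[0,0,7.3],[0,0,7.3],[0,0,7.3]]'

```text
time: 1.35
position: [0.5256, 0.1195, 0.3106]
tool_rot: [-3.141, -0.0, 2.86]
ft_force: [0.9, 0.5, 0.5]
grip_width: 0.999
```

```bash
python3 - <<'E'
from h import *
s=bot.state();print(s["time"],s["position"],s["tool_rot"],s["qpos"].round(3))
snap("wrist","c1")
E
```

```text
1.35 [0.52556538 0.11954973 0.31063001] [-3.14065326e+00 -1.46463348e-04  2.86017313e+00] [ 1.130e-01  3.010e-01  1.439e+00 -1.000e-03  1.403e+00 -1.176e+00]
```

View pics/c1.png

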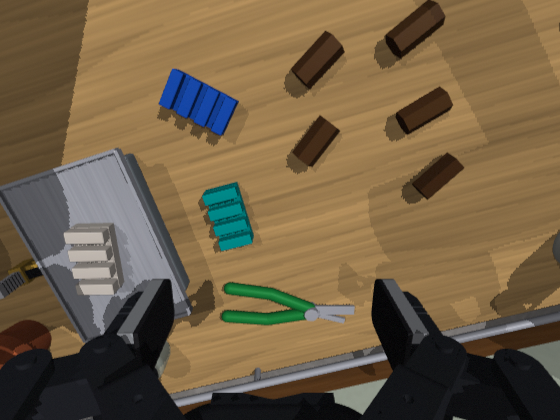

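The wrist view shows the pan at left with the white holder at (90,258), the blue decoy at (198,102), the turquoise one at (228,217), and all five bars. Now I'll move over the holder.

Call:
jog_arm --claw '[0,0,0,0,0,0,0,0]' --delta_pos '[[0.5,-5,0],[1,-10,0],[2,-15,0],[3,-20,-2],[4,-23.2,-5],[4,-23.2,-8],[4,-23.2,-10],[4,-23.2,-10]]' --rotation '[[0,0,0],[0,0,0],[0,0,0],[0,0,0],[0,0,0],[0,0,0],[0,0,0],[0,0,0]]'

```text
time: 2.2
position: [0.565, -0.1187, 0.2078]
tool_rot: [-3.138, -0.004, 2.856]
ft_force: [-0.4, -0.1, 1.1]
grip_width: 1.001
```

```bash
python3 - <<'E'
from h import *
s=bot.state();print(s["time"],s["position"],s["tool_rot"],s["qpos"].round(3))
C,im=snap("wrist","c2")
E
```

```text
2.2 [ 0.56503958 -0.11874483  0.20779506] [-3.13811868 -0.00445679  2.85602826] [-0.308  0.453  1.492 -0.004  1.201 -1.592]
```

View pics/c2.png

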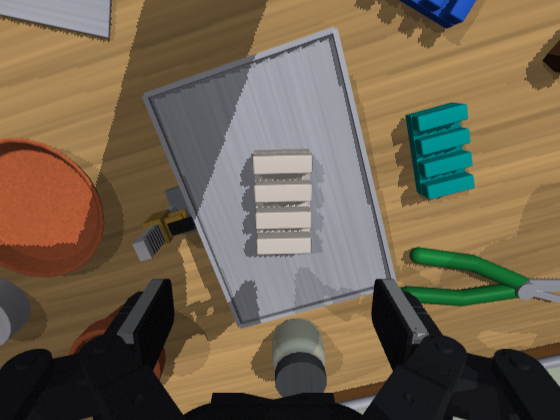

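Here the holder's top runs from (253,155) to (311,254), aligned with the jaws. The pan corners are at (147,95), (337,31) and (239,326), and the brass marker is at (178,224).

```bash
python3 - <<'E'
from h import *
C=cam("wrist")
h=[(253,155),(312,153),(311,254),(257,256)]
P=np.array([plane(C,u,v,.092) for u,v in h]);print(P.round(4),P.mean(0).round(4))
e=(P[3]-P[0]+P[2]-P[1])/2;print("long",np.degrees(np.arctan2(e[1],e[0])),np.linalg.norm(e)); w=P[1]-P[0];print("w",np.linalg.norm(w),np.linalg.norm(P[2]-P[3]))
p=[(147,95),(337,31),(395,286),(239,326)]
P=np.array([plane(C,u,v,.067) for u,v in p]);print(P.round(4),P.mean(0).round(4)); e=P[3]-P[0];print(np.degrees(np.arctan2(e[1],e[0])),np.linalg.norm(e),np.linalg.norm(P[1]-P[0]))
print('saucer',plane(C,35,207,.022))
im=cv2.imread("pics/c2.png");save(im,"c2m",(120,170,230,270),7)
E
```

```text
[[ 0.5258 -0.1225  0.092 ]
 [ 0.5367 -0.0798  0.092 ]
 [ 0.6172 -0.1011  0.092 ]
 [ 0.6065 -0.1444  0.092 ]] [ 0.5715 -0.112   0.092 ]
long -14.998344754106693 0.08342734686917537
w 0.044123701062825274 0.04453514157995039
[[ 0.4616 -0.1904  0.067 ]
 [ 0.4596 -0.0385  0.067 ]
 [ 0.6835 -0.0348  0.067 ]
 [ 0.6851 -0.1882  0.067 ]] [ 0.5724 -0.113   0.067 ]
0.5459647362603701 0.2234505028765796 0.15183381169688054
saucer [ 0.52465577 -0.3547408   0.022     ]
```

View pics/c2m.png

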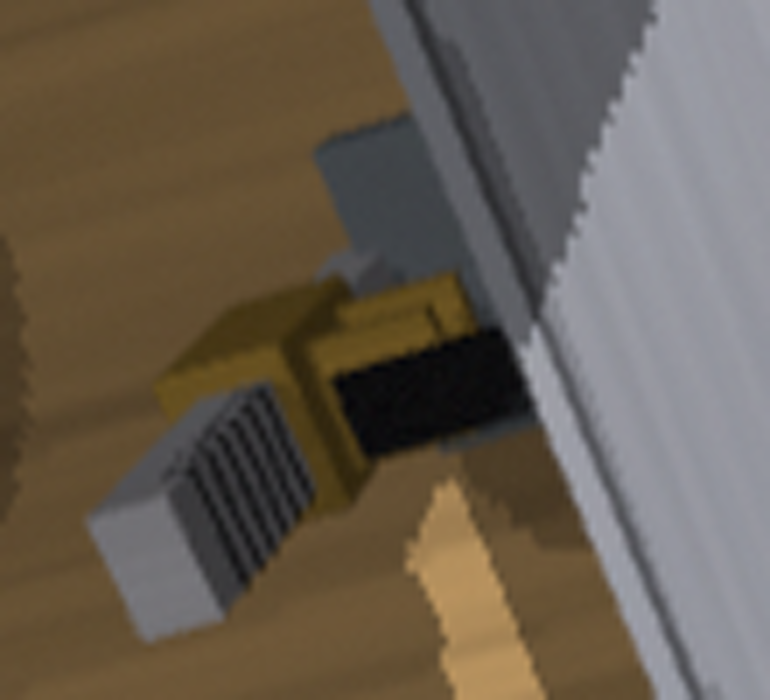

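Call:
jog_arm --claw '[0,0,0,0,0,0,0,0]' --delta_pos '[[0.6,0.7,0],[0.6,0.7,-4],[0.6,0.7,-8],[0.6,0.7,-11],[0.6,0.7,-13],[0.6,0.7,-14],[0.6,0.7,-14.5],[0.6,0.7,-14.5]]' --rotation '[[0,0,1.4],[0,0,1.4],[0,0,1.4],[0,0,1.4],[0,0,1.4],[0,0,1.4],[0,0,1.4],[0,0,1.4]]'

```text
time: 3.05
position: [0.5727, -0.1115, 0.0655]
tool_rot: [-3.138, -0.001, 2.882]
ft_force: [-0.1, -0.4, 0.4]
grip_width: 1.001
```

```bash
python3 - <<'E'
from h import *
s=bot.state();print(s["time"],s["position"],s["tool_rot"],s["ft_force"])
C,im=snap("wrist","c3")
E
```

```text
3.05 [ 0.5727258  -0.11151218  0.06547065] [-3.13799837e+00 -6.00266874e-04  2.88183738e+00] [-0.11834103 -0.37304145  0.36820551]
```

View pics/c3.png

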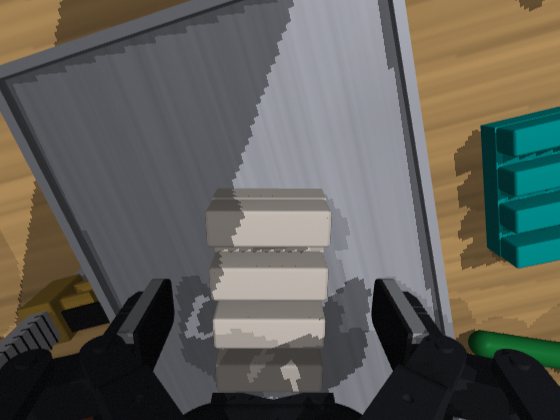

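The fingers straddle the holder evenly. Lower and close.

Call:
jog_arm --claw '[0,0,1,1,1,1,1,1]' --delta_pos '[[0,0,-0.3],[0,0,-0.3],[0,0,-0.3],[0,0,-0.3],[0,0,-0.3],[0,0,-0.3],[0,0,-0.3],[0,0,-0.3]]' --rotation '[[0,0,0],[0,0,0],[0,0,0],[0,0,0],[0,0,0],[0,0,0],[0,0,0],[0,0,0]]' --squeeze 60

```text
time: 3.9
position: [0.5728, -0.1117, 0.0629]
tool_rot: [-3.138, -0.0, 2.882]
ft_force: [0.0, -0.1, 1.2]
grip_width: 0.506
```

Call:
jog_arm --claw '[1,1,1,1,1,1,1,1,1,1,1]' --delta_pos '[[0,0,1],[0,0,4],[0,0,8],[0,0,12],[0,0,12],[-1,-4,12],[-2,-9,12],[-3,-14,12],[-4,-19,12],[-4.8,-24.8,12],[-4.8,-24.8,12]]' --rotation '[[0,0,0],[0,0,0],[0,0,0],[0,0,0],[0,0,0],[0,0,0],[0,0,0],[0,0,0],[0,0,0],[0,0,0],[0,0,0]]'

```text
time: 5.0
position: [0.5235, -0.3644, 0.1825]
tool_rot: [-3.137, 0.0, 2.878]
ft_force: [0.1, 0.9, -2.7]
grip_width: 0.506
```

```bash
python3 - <<'E'
from h import *
s=bot.state();print(s["time"],s["position"],s["tool_rot"],s["grip_width"],s["ft_force"])
C,im=snap("wrist","d1")
snap("scene","d2",(130,120,330,270),4)
E
```

```text
5.0 [ 0.52347078 -0.36438552  0.18248995] [-3.13684934e+00  1.61394210e-04  2.87817236e+00] 0.505684832746536 [ 0.08008142  0.89437294 -2.67400144]
```

View pics/d1.png

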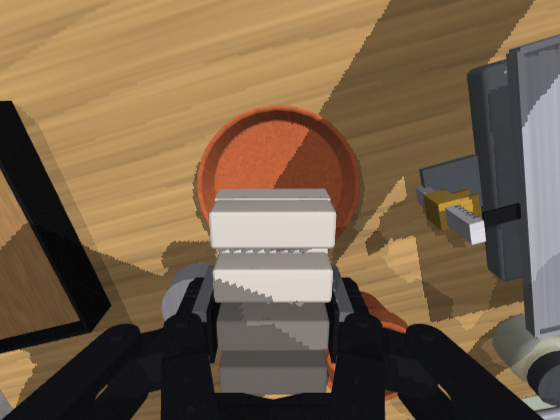

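View pics/d2.png

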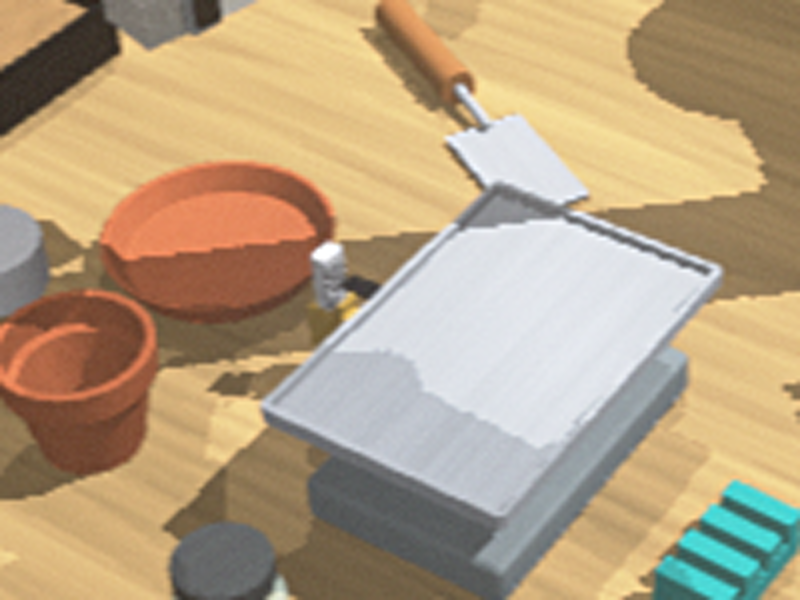

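The saucer rim in this view spans u=197–361 with its top at (279,106). I'll fit its centre.

```bash
python3 - <<'E'
from h import *
C=cam("wrist")
pts=np.array([plane(C,u,v,.022)[:2] for u,v in[(197,182),(361,182),(279,106),(222,127),(336,127),(205,150),(352,150)]])
from scipy.optimize import least_squares
f=least_squares(lambda p:np.linalg.norm(pts-p[:2],axis=1)-p[2],[.52,-.36,.074]);print(f.x,f.fun.round(4))
f=least_squares(lambda p:np.linalg.norm(pts-p[:2],axis=1)-.074,[.52,-.36]);print(f.x,f.fun.round(4))
# pot
A=cam("scene")
for z in(.075,):print('pot',plane(A,130+80/4,120+345/4,z), plane(cam('side'),402,245,z))
E
```

```text
[ 0.52748572 -0.35734727  0.07364034] [-0.0003  0.0002 -0.0004  0.0004  0.0004  0.0001 -0.0005]
[ 0.52797227 -0.35747755] [-0.0006 -0.0001 -0.0003  0.0004  0.0004 -0.     -0.0006]
pot [ 0.68557667 -0.31100571  0.075     ] [ 0.68826474 -0.31682517  0.075     ]
```

Call:
jog_arm --claw '[1,1,1,1,1,1,1,1,1,1]' --delta_pos '[[0.55,0.65,0],[0.55,0.65,-4],[0.55,0.65,-8],[0.55,0.65,-12],[0.55,0.65,-15],[0.55,0.65,-16],[0.55,0.65,-16.5],[0.55,0.65,-16.9],[0.55,0.65,-16.9],[0.55,0.65,-16.9]]' --rotation '[[0,0,0],[0,0,0],[0,0,0],[0,0,0],[0,0,0],[0,0,0],[0,0,0],[0,0,0],[0,0,0],[0,0,0]]'

```text
time: 6.1
position: [0.5301, -0.3553, 0.0145]
tool_rot: [-3.137, 0.001, 2.879]
ft_force: [0.3, -0.1, -2.0]
grip_width: 0.499
```

```bash
python3 - <<'E'
from h import *
s=bot.state();print(s["time"],s["position"],s["tool_rot"],s["grip_width"],s["ft_force"])
C,im=snap("side","e1",(310,250,430,340),6)
E
```

```text
6.1 [ 0.53011127 -0.35527395  0.01449775] [-3.13742209e+00  9.71507911e-04  2.87896442e+00] 0.4991713003215959 [ 0.25894568 -0.11563441 -2.04446176]
```

View pics/e1.png

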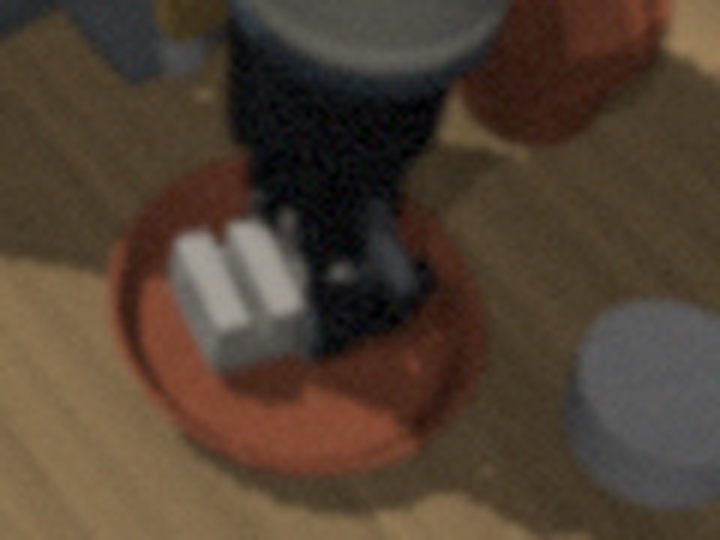

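Call:
jog_arm --claw '[1,1]' --delta_pos '[[0,-0.2,-0.4],[0,-0.2,-0.4]]' --rotation '[[0,0,0],[0,0,0]]'

```text
time: 6.35
position: [0.53, -0.3577, 0.0105]
tool_rot: [-3.137, 0.001, 2.879]
ft_force: [-0.1, 0.5, -1.6]
grip_width: 0.504
```

```bash
python3 - <<'E'
from h import *
s=bot.state();print(s["time"],s["position"],s["tool_rot"],s["grip_width"],s["ft_force"])
C,im=snap("wrist","e2")
E
```

```text
6.35 [ 0.53002671 -0.35768334  0.01046766] [-3.13725901e+00  1.25636281e-03  2.87859237e+00] 0.5036636362949817 [-0.12648721  0.46869217 -1.59677389]
```

View pics/e2.png

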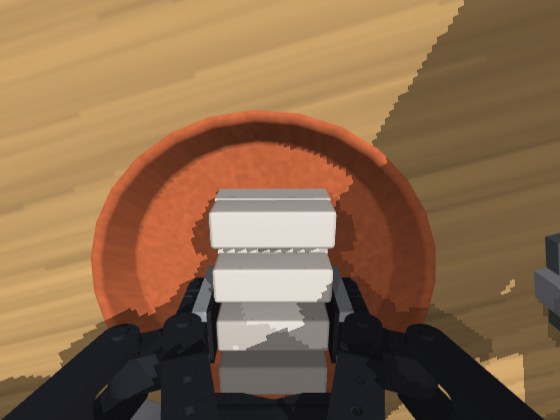

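The holder has not slipped and is centred in the saucer, so I'll step down to contact.

Call:
jog_arm --claw '[1,1,1]' --delta_pos '[[0,-0.1,-0.2],[0,-0.1,-0.4],[0,-0.1,-0.4]]' --rotation '[[0,0,0],[0,0,0],[0,0,0]]'

```text
time: 6.7
position: [0.5298, -0.3584, 0.0061]
tool_rot: [-3.138, 0.0, 2.878]
ft_force: [0.5, 0.4, -2.3]
grip_width: 0.505
```

Call:
jog_arm --claw '[1,1,1]' --delta_pos '[[0,0,-0.1],[0,0,-0.2],[0,0,-0.2]]' --rotation '[[0,0,0],[0,0,0],[0,0,0]]'

```text
time: 7.0
position: [0.5298, -0.3584, 0.0049]
tool_rot: [-3.138, 0.001, 2.878]
ft_force: [-4.1, 2.0, 12.4]
grip_width: 0.505
```

Contact reads 12 N. Opening, then rising.

Call:
jog_arm --claw '[0.3,0.3,0.3,0.3,0.3,0.3,0.3,0,0,0]' --delta_pos '[[0,0,0.1],[0,0,0.1],[0,0,0.1],[0,0,0.5],[0,0,2],[0,0,5],[0,0,9],[0,0,13],[0,0,17],[0,0,20]]' --rotation '[[0,0,0],[0,0,0],[0,0,0],[0,0,0],[0,0,0],[0,0,0],[0,0,0],[0,0,0],[0,0,0],[0,0,0]]'

```text
time: 8.0
position: [0.5301, -0.3587, 0.2089]
tool_rot: [-3.136, 0.004, 2.879]
ft_force: [0.4, -0.4, 0.0]
grip_width: 1.002
```

```bash
python3 - <<'E'
from h import *
s=bot.state();print(s["time"],s["position"],s["tool_rot"],s["grip_width"],s["ft_force"])
C,im=snap("wrist","f1")
C,im=snap("side","f2",(240,170,440,320),4)
E
```

```text
8.0 [ 0.53011373 -0.35866287  0.20893733] [-3.1362199   0.00361529  2.87855965] 1.0021595833748318 [ 0.40473324 -0.39794815  0.02849108]
```

View pics/f1.png

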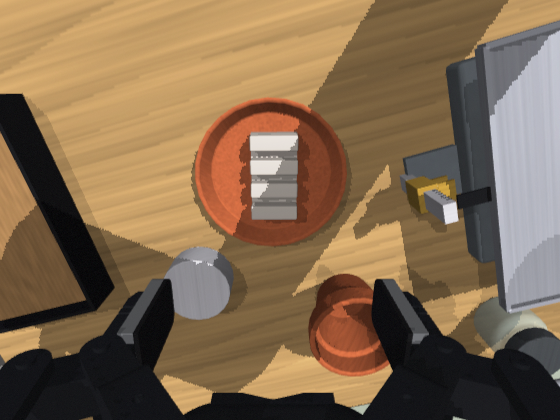

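View pics/f2.png

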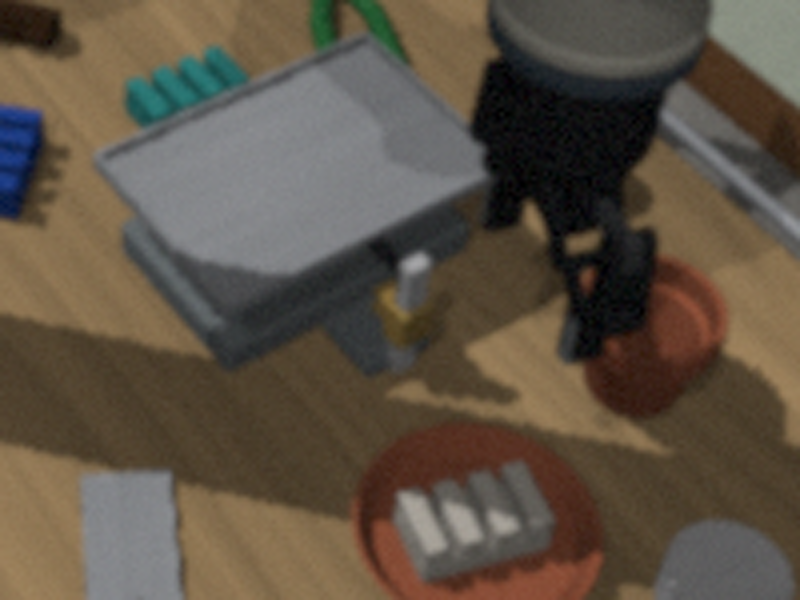

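The holder stands upright in the middle of the saucer: the rim spans u=195–347 and the holder is centred near (274,177). Next, bar poses from the earlier overview c1.

```bash
cat >> h.py <<'E'
def wcam(pos,rot):
    c=bot.calibration("wrist");T=np.eye(4);T[:3,:3]=Ro.from_euler('xyz',rot).as_matrix();T[:3,3]=pos
    W=T@np.array(c["tool_from_camera"]);R=W[:3,:3].T;return np.array(c["mtx"]),R,-R@W[:3,3]
def bars(C,im,ymax=275,lo=300,hi=6000):
    """dark brown blobs -> world centre/axis via fitting projected silhouette of hex prism"""
    from scipy.optimize import minimize
    hsv=cv2.cvtColor(im,cv2.COLOR_BGR2HSV); 
    b,g,r=[im[:,:,i].astype(int) for i in range(3)]
    m=((r<95)&(r>=g)&(g>=b-3)&(r-b<45)).astype(np.uint8)
    m[ymax:]=0
    m=cv2.morphologyEx(m,cv2.MORPH_OPEN,np.ones((3,3)))
    return m
E
python3 - <<'E'
from h import *
im=cv2.imread("pics/c1.png");C=wcam([0.52556538,0.11954973,0.31063001],[-3.14065,-.000146,2.86017])
for p in [(318,59),(415,28),(424,110),(438,176),(315,141)]:
    print(im[p[1]-5,p[0]],im[p[1]+5,p[0]])
save(im,"c1b",(270,0,480,210),3.8)
E
```

```text
[33 52 75] [33 50 75]
[35 55 79] [33 54 78]
[20 37 58] [25 45 68]
[16 26 42] [19 35 57]
[26 45 68] [23 44 67]
```

View pics/c1b.png

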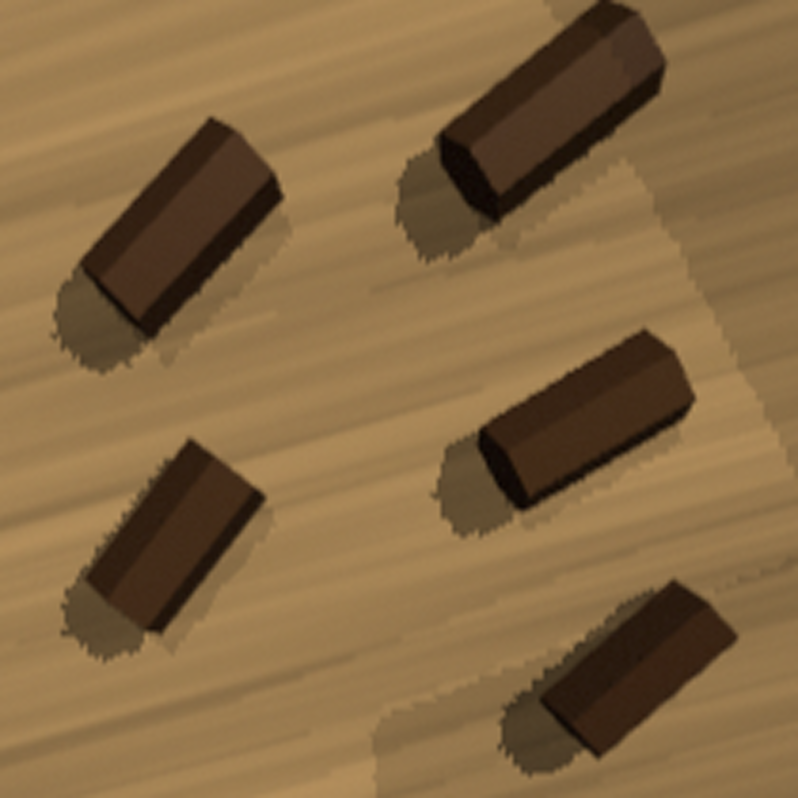

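```bash
python3 - <<'E'
from h import *
b=cv2.imread("pics/a_side.png")[125:195,180:270]
b=np.clip((b.astype(float))*2.5,0,255).astype(np.uint8)
save(b,"b5",None,8)
E
cat >> h.py <<'E'
HEX=np.array([[r*np.cos(a),l,r*np.sin(a)] for l in(-.028,.028) for r in(.014/np.cos(np.pi/6),) for a in np.radians(np.arange(0,360,60))])
def hullmask(C,x,y,z,yaw,shape,s=1):
    R=Ro.from_euler('z',yaw).as_matrix(); P=HEX@R.T+[x,y,z]
    p=np.array([proj(C,q) for q in P]); h=cv2.convexHull((p).astype(np.float32))
    m=np.zeros(shape,np.uint8); cv2.fillConvexPoly(m,np.round(h*16).astype(np.int32),1,lineType=8,shift=4); return m
def fitbar(C,im,x,y,yaw,z=.014,rmax=85):
    """refine (x,y,yaw of long axis = rot of y axis) by IoU against dark mask"""
    from scipy.optimize import minimize
    r=im[:,:,2]; M=(r<rmax).astype(np.uint8)
    u,v=proj(C,(x,y,z)); win=np.zeros_like(M); cv2.circle(win,(int(u),int(v)),int(.05*C[0][0,0]/(C[1]@[x,y,z]+C[2])[2]),1,-1); M=M*win
    def f(p):
        m=hullmask(C,p[0],p[1],z,p[2],M.shape); return -(m&M).sum()/max(1,(m|M).sum())
    best=None
    for dy in(-.3,0,.3):
        r0=minimize(f,[x,y,yaw+dy],method='Nelder-Mead',options=dict(initial_simplex=[[x,y,yaw+dy],[x+.008,y,yaw+dy],[x,y+.008,yaw+dy],[x,y,yaw+dy+.2]],xatol=1e-4,fatol=1e-4))
        if best is None or r0.fun<best.fun: best=r0
    return best.x,-best.fun
E
python3 - <<'E'
from h import *
im=cv2.imread("pics/c1.png");C=wcam([0.52556538,0.11954973,0.31063001],[-3.14065,-.000146,2.86017])
for n,x,y in [("A",.429,.197),("B",.517,.174),("C",.427,.31),("D",.519,.306),("E",.604,.312)]:
    p,i=fitbar(C,im,x,y,0.0); print(n,p.round(4),np.degrees(p[2]).round(1),round(i,3))
E
```

```text
A [ 0.4797  0.237  -1.7667] -101.2 -0.0
B [ 0.5677  0.214  -1.7667] -101.2 -0.0
C [ 0.4777  0.3393 -1.7667] -101.2 -0.0
D [ 0.5554  0.274  -0.4778] -27.4 -0.0
E [ 0.6084  0.3804 -2.4778] -142.0 -0.0h.py:47: RuntimeWarning: overflow encountered in scalar negative
  m=hullmask(C,p[0],p[1],z,p[2],M.shape); return -(m&M).sum()/max(1,(m|M).sum())
```

View pics/b5.png

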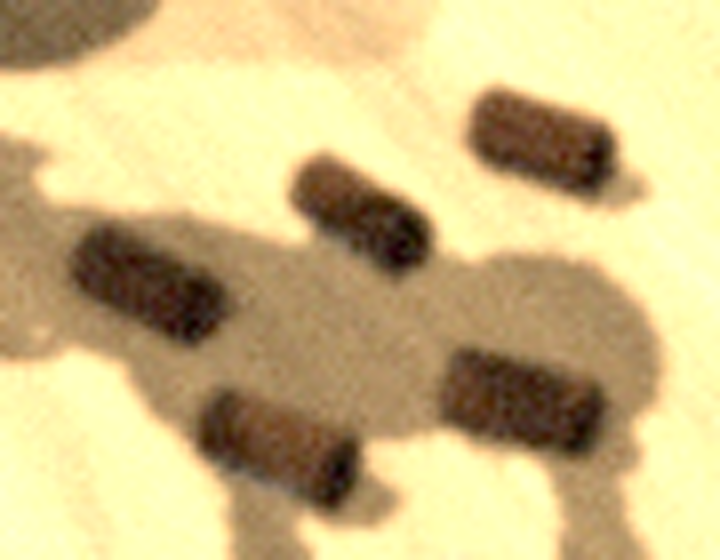

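```bash
sed -i 's/return -(m&M).sum()\/max(1,(m|M).sum())/return -float((m\&M).sum())\/max(1.,float((m|M).sum()))/' h.py; python3 - <<'E'
from h import *
im=cv2.imread("pics/c1.png");C=wcam([0.52556538,0.11954973,0.31063001],[-3.14065,-.000146,2.86017])
for n,x,y in [("A",.429,.197),("B",.517,.174),("C",.427,.31),("D",.519,.306),("E",.604,.312)]:
    p,i=fitbar(C,im,x,y,0.0); print(n,p.round(4),np.degrees(p[2]).round(1),round(i,3))
E
```

```text
A [0.4286 0.2004 0.5179] 29.7 0.965
B [0.5179 0.176  0.6564] 37.6 0.962
C [0.428  0.3131 0.4018] 23.0 0.967
D [0.5192 0.3101 0.2505] 14.4 0.945
E [0.6038 0.3132 0.434 ] 24.9 0.78
```

```bash
cat >> h.py <<'E'
def Rtool(yaw_n,alpha,flip=1):
    """yaw_n: bar theta (deg): n=(cos,sin); alpha deg: + approach leans to +n. flip=1: tool x toward -n (camera on -n side)"""
    t=np.radians(yaw_n);a=np.radians(alpha);n=np.array([np.cos(t),np.sin(t),0]);
    z=-np.cos(a)*np.array([0,0,1.])+np.sin(a)*n
    y=np.array([-np.sin(t),np.cos(t),0])*flip*1.0
    x=np.cross(y,z)
    if flip==1 and x@n>0: y=-y;x=-x
    if flip==-1 and x@n<0: y=-y;x=-x
    return np.c_[x,y,z]
def delta(pos,R,s=None):
    s=s or bot.state(); R0=Ro.from_euler('xyz',s["tool_rot"]); d=(np.asarray(pos)-s["position"])*100
    rv=np.degrees((Ro.from_matrix(R)*R0.inv()).as_rotvec()); print("dpos",d.round(2).tolist(),"rot",rv.round(1).tolist(),"|d|",np.linalg.norm(d).round(1),"|r|",np.linalg.norm(rv).round(1)); return d,rv
def grasp(c,theta,alpha,d,flip=1):
    R=Rtool(theta,alpha,flip); return np.asarray(c)+R[:,2]*d,R
E
python3 - <<'E'
from h import *
delta([.46,.225,.27],Rtool(25,0))
E
```

```text
dpos [-7.14, 58.48, 5.92] rot [0.4, 0.5, 40.1] |d| 59.2 |r| 40.1
```

Call:
jog_arm --claw '[0,0,0,0,0,0,0,0,0,0,0,0]' --delta_pos '[[0,0,5],[0,5,10],[-1,10,10],[-1.5,15,10],[-2,20,10],[-3,25,10],[-4,30,10],[-5,35,9],[-6,40,8],[-7,45,7],[-7,50,6],[-7,55,6]]' --rotation '[[0,0,0],[0,0,4],[0,0,8],[0,0,12],[0,0,16],[0,0,20],[0,0,24],[0,0,28],[0,0,32],[0,0,36],[0,0,40],[0,0,40]]'

```text
time: 9.3
position: [0.4606, 0.1645, 0.2724]
tool_rot: [-3.134, 0.008, -2.704]
ft_force: [1.8, -0.9, 1.1]
grip_width: 1.001
```

Call:
jog_arm --claw '[0,0]' --delta_pos '[[0,3.5,0],[0,3.5,0]]' --rotation '[[0,0,0],[0,0,0]]'

```text
time: 9.5
position: [0.4597, 0.2031, 0.2724]
tool_rot: [-3.135, 0.008, -2.7]
ft_force: [-0.4, -0.2, 0.2]
grip_width: 0.999
```

```bash
python3 - <<'E'
from h import *
s=bot.state();print(s["time"],s["position"],np.degrees(s["tool_rot"]),s["qpos"].round(3))
C,im=snap("wrist","g1")
for n,x,y,q in [("A",.4286,.2004,.52),("B",.5179,.176,.65),("C",.428,.313,.4),("D",.5192,.31,.25),("E",.6038,.3132,.4)]:
    p,i=fitbar(C,im,x,y,q); print(n,p.round(4),np.degrees(p[2]).round(1),round(i,3))
E
```

```text
9.5 [0.45973543 0.2031419  0.27241095] [-179.62941923    0.43969647 -154.69429218] [ 0.301  0.275  1.587 -0.006  1.271 -1.71 ]
A [0.4283 0.2009 0.509 ] 29.2 0.941
B [0.5181 0.1763 0.6584] 37.7 0.946
C [0.428  0.3129 0.3788] 21.7 0.944
D [0.5185 0.3096 0.2863] 16.4 0.944
E [0.6025 0.3127 0.4388] 25.1 0.778
```

View pics/g1.png

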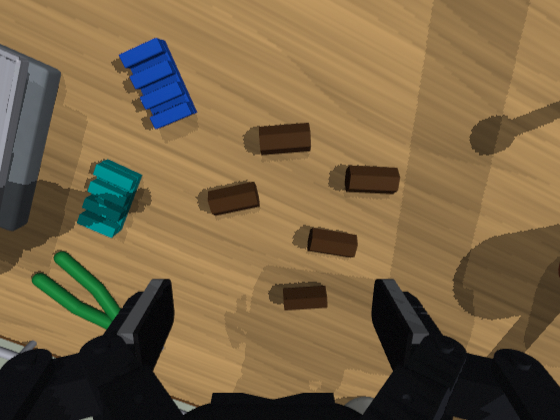

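The wrist view shows five bars, with E at (305,297) and D at (333,242). The poses agree with the previous fit to about 1 mm. Plan: roll each bar 60° per regrasp by gripping its ends with the tool tilted −30° and setting it down at +30°. Starting with E.

```bash
python3 - <<'E'
from h import *
p,R=grasp([.603,.313,.014],25,-30,.014)
delta(p-R[:,2]*.09,R); delta(p,R)
E
```

```text
dpos [17.75, 12.79, -19.26] rot [-12.6, 27.7, -0.4] |d| 29.1 |r| 30.4
dpos [13.67, 10.88, -27.05] rot [-12.6, 27.7, -0.4] |d| 32.2 |r| 30.4
```

Call:
jog_arm --claw '[0,0,0,0,0,0,0,0,0]' --delta_pos '[[4,3,0],[8,6,0],[12,9,-2],[15,11,-6],[17.8,12.8,-10],[17.8,12.8,-14],[17.8,12.8,-18],[17.8,12.8,-19.3],[17.8,12.8,-19.3]]' --rotation '[[-3.3,7.3,0],[-6.5,14.5,0],[-9.8,21.8,0],[-12.6,27.7,-0.4],[-12.6,27.7,-0.4],[-12.6,27.7,-0.4],[-12.6,27.7,-0.4],[-12.6,27.7,-0.4],[-12.6,27.7,-0.4]]'

```text
time: 10.45
position: [0.636, 0.327, 0.0738]
tool_rot: [-3.141, -0.533, -2.707]
ft_force: [-0.6, -0.5, -1.1]
grip_width: 1.004
```

```bash
python3 - <<'E'
from h import *
s=bot.state();print(s["time"],s["position"],np.degrees(s["tool_rot"]),s["qpos"].round(3))
C,im=snap("wrist","g2")
p,R=grasp([.603,.313,.014],25,-30,.014);delta(p,R)
E
```

```text
10.45 [0.6360048  0.32704883 0.07383924] [-179.97729581  -30.54463629 -155.08447047] [ 0.4    1.071  0.666 -0.019  1.937 -1.608]
dpos [-4.05, -1.76, -7.59] rot [0.2, -0.2, 0.1] |d| 8.8 |r| 0.3
```

View pics/g2.png

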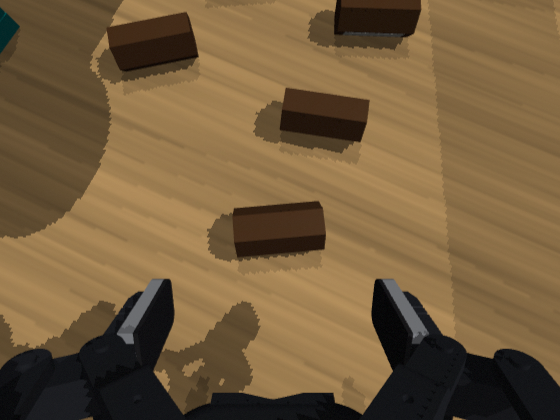

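```bash
python3 - <<'E'
from h import *
s=bot.state(); C=cam("wrist"); im=cv2.imread("pics/g2.png")
p,i=fitbar(C,im,.603,.313,.43);print(p,np.degrees(p[2]),i)
g,R=grasp([p[0],p[1],.014],np.degrees(p[2]),-30,.014);delta(g,R)
E
```

```text
[0.60525339 0.31663329 0.52626472] 30.15274762965052 0.9632128863735306
dpos [-3.8, -1.45, -7.59] rot [0.2, -0.2, 5.2] |d| 8.6 |r| 5.2
```

Call:
jog_arm --claw '[0,0,0,0,0,1,1,1,1,1]' --delta_pos '[[-1,-0.4,-2],[-2,-0.8,-4],[-3,-1.1,-6],[-3.8,-1.4,-7.2],[-3.8,-1.4,-7.6],[-3.8,-1.4,-7.6],[-3.8,-1.4,-7.6],[-3.8,-1.4,-7.6],[-3.8,-1.4,-7.6],[-3.8,-1.4,-7.6]]' --rotation '[[0,0,5],[0,0,5],[0,0,5],[0,0,5],[0,0,5],[0,0,5],[0,0,5],[0,0,5],[0,0,5],[0,0,5]]' --squeeze 50

```text
time: 11.5
position: [0.6007, 0.3139, 0.0039]
tool_rot: [-3.14, -0.525, -2.62]
ft_force: [2.0, -0.4, 9.4]
grip_width: 0.645
```

```bash
python3 - <<'E'
from h import *
s=bot.state();print(s["time"],s["position"],np.degrees(s["tool_rot"]),s["ft_force"],s["grip_width"])
snap("wrist","g3"); snap("scene","g4",(340,200,540,350),4)
E
```

```text
11.5 [0.60068891 0.31390271 0.00391275] [-179.92141032  -30.10807196 -150.12438778] [ 1.96214223 -0.3878645   9.44912516] 0.6450001686069816
```

View pics/g3.png

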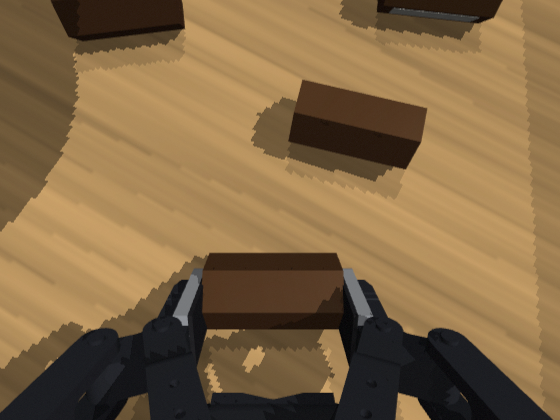

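View pics/g4.png

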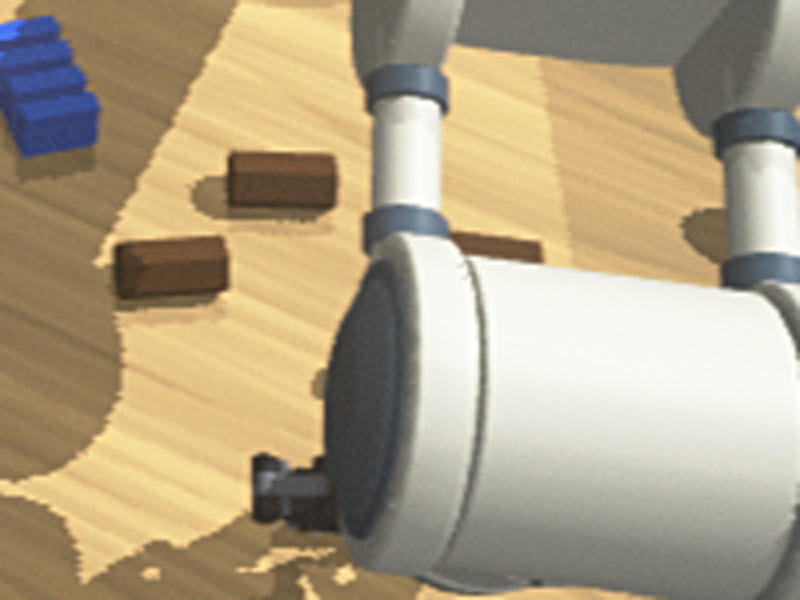

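E is gripped at 55 mm, i.e. by its ends. I'll lift and tilt it outwards, which also shows how far the arm can lean that way.

```bash
python3 - <<'E'
from h import *
delta([.55,.28,.16],Rtool(30,60)); delta([.55,.28,.16],Rtool(30,30));delta([.55,.28,.16],Rtool(30,0))
E
```

```text
dpos [-5.07, -3.39, 15.61] rot [45.0, -78.0, 0.1] |d| 16.8 |r| 90.1
dpos [-5.07, -3.39, 15.61] rot [30.1, -52.0, 0.1] |d| 16.8 |r| 60.1
dpos [-5.07, -3.39, 15.61] rot [15.1, -26.1, 0.1] |d| 16.8 |r| 30.1
```

Call:
jog_arm --claw '[1,1,1,1,1,1,1,1,1,1,1,1]' --delta_pos '[[0,0,2],[0,0,6],[-1,-0.7,10],[-2,-1.4,13],[-3,-2,15.6],[-4,-2.7,15.6],[-5,-3.4,15.6],[-5,-3.4,15.6],[-5,-3.4,15.6],[-5,-3.4,15.6],[-5,-3.4,15.6],[-5,-3.4,15.6]]' --rotation '[[0,0,0],[0,0,0],[4,-6.9,0],[8,-13.8,0],[12,-20.8,0],[16,-27.7,0],[20,-34.6,0],[24,-41.6,0],[28,-48.5,0],[32,-55.4,0],[36,-62.4,0],[40,-69.3,0]]'

```text
time: 12.8
position: [0.5487, 0.3003, 0.1674]
tool_rot: [3.081, 0.61, -2.612]
ft_force: [-0.1, 1.0, -0.7]
grip_width: 0.644
```

```bash
python3 - <<'E'
from h import *
s=bot.state();print(s["time"],s["position"],np.degrees(s["tool_rot"]),s["qpos"].round(3),s["grip_width"])
delta([.55,.28,.16],Rtool(30,60))
E
```

```text
12.8 [0.54869023 0.30025161 0.16738433] [ 176.5566372    34.9611888  -149.62842047] [ 0.304  0.428  1.943  0.804  0.262 -2.546] 0.64416205160663
dpos [0.13, -2.03, -0.74] rot [10.6, -22.8, -2.9] |d| 2.2 |r| 25.3
```

The outward lean stops near 35° because joint 5 is close to its limit, while inward leans are unrestricted. So ±30° steps it is, and final placings will use the inward lean. Setting E down at +30°.

```bash
python3 - <<'E'
from h import *
p,R=grasp([.605,.317,.014],30,30,.012)
delta(p+[0,0,.10],R);delta(p+[0,0,.03],R);delta(p,R)
E
```

```text
dpos [6.15, 1.97, -6.38] rot [-5.0, 2.8, -2.2] |d| 9.1 |r| 6.2
dpos [6.15, 1.97, -13.38] rot [-5.0, 2.8, -2.2] |d| 14.9 |r| 6.2
dpos [6.15, 1.97, -16.38] rot [-5.0, 2.8, -2.2] |d| 17.6 |r| 6.2
```

Call:
jog_arm --claw '[1,1,1,1,1,1,1,1]' --delta_pos '[[2,0.6,-2],[4,1.3,-4],[6.2,2,-6.4],[6.2,2,-10],[6.2,2,-13],[6.2,2,-13.4],[6.2,2,-13.4],[6.2,2,-13.4]]' --rotation '[[-5,2.8,-2.2],[-5,2.8,-2.2],[-5,2.8,-2.2],[-5,2.8,-2.2],[-5,2.8,-2.2],[-5,2.8,-2.2],[-5,2.8,-2.2],[-5,2.8,-2.2]]'

```text
time: 13.6
position: [0.6117, 0.3209, 0.0351]
tool_rot: [3.142, 0.526, -2.617]
ft_force: [0.2, -0.4, -0.6]
grip_width: 0.648
```

```bash
python3 - <<'E'
from h import *
s=bot.state();print(s["time"],s["position"],np.degrees(s["tool_rot"]),s["qpos"].round(3),s["grip_width"])
p,R=grasp([.605,.317,.014],30,30,.012)
delta(p,R)
snap("scene","g5",(340,200,540,350),4)
E
```

```text
13.6 [0.61168289 0.32086658 0.03509298] [ 179.99792941   30.1630313  -149.94915293] [ 0.355  0.717  1.806  0.712  0.13  -2.425] 0.6482183733200119
dpos [-0.15, -0.09, -3.15] rot [-0.1, 0.1, -0.1] |d| 3.2 |r| 0.2
```

View pics/g5.png

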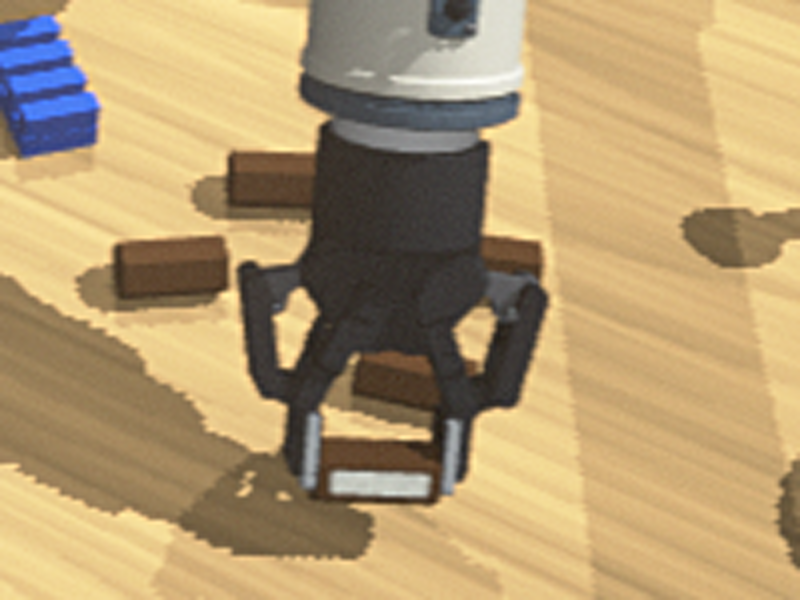

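E's label now faces outwards and up in the scene view, at crop (380,485). Joint 5 is at 0.13, close to its 0.12 limit, so I'll lean back to about 22° and let the bar settle onto its flat.

```bash
python3 - <<'E'
from h import *
p,R=grasp([.605,.317,.015],30,20,.012)
delta(p+[0,0,.01],R);delta(p,R)
E
```

```text
dpos [-0.31, -0.17, -2.15] rot [-5.1, 8.8, -0.1] |d| 2.2 |r| 10.2
dpos [-0.31, -0.17, -3.15] rot [-5.1, 8.8, -0.1] |d| 3.2 |r| 10.2
```

Call:
jog_arm --claw '[1,1,1,1,1,1]' --delta_pos '[[-0.1,-0.1,0],[-0.3,-0.2,0],[-0.3,-0.2,-1],[-0.3,-0.2,-2],[-0.3,-0.2,-2.6],[-0.3,-0.2,-2.6]]' --rotation '[[-2.5,4.4,0],[-5.1,8.8,0],[-5.1,8.8,0],[-5.1,8.8,0],[-5.1,8.8,0],[-5.1,8.8,0]]'

```text
time: 14.25
position: [0.6075, 0.3187, 0.0082]
tool_rot: [3.141, 0.348, -2.617]
ft_force: [0.1, -0.2, -1.1]
grip_width: 0.646
```

Call:
jog_arm --claw '[1,1,1]' --delta_pos '[[0,0,-0.2],[0,0,-0.4],[0,0,-0.4]]' --rotation '[[0,0,0],[0,0,0],[0,0,0]]'

```text
time: 14.55
position: [0.6071, 0.3187, 0.0055]
tool_rot: [3.14, 0.35, -2.617]
ft_force: [-11.3, -4.2, 23.4]
grip_width: 0.646
```

Call:
jog_arm --claw '[0.2,0.2,0.2,0,0,0,0,0,0,0]' --delta_pos '[[0,0,0.1],[0,0,0.1],[0,0,0.2],[-0.5,-0.3,1.5],[-1,-0.6,4],[-2,-1,8],[-3,-2,12],[-3,-2,16],[-3,-2,18],[-3,-2,18]]' --rotation '[[0,0,0],[0,0,0],[0,0,0],[0,0,0],[0,0,0],[0,0,0],[5,-8,0],[10,-17,0],[10,-17,0],[10,-17,0]]'

```text
time: 15.55
position: [0.5766, 0.2997, 0.1844]
tool_rot: [3.134, 0.689, -2.618]
ft_force: [0.6, 1.0, -0.2]
grip_width: 1.003
```

```bash
python3 - <<'E'
from h import *
s=bot.state();print(s["time"],s["position"],np.degrees(s["tool_rot"]),s["qpos"].round(3),s["grip_width"])
snap("scene","h1",(340,200,540,350),4);snap("wrist","h2")
E
```

```text
15.55 [0.57661334 0.29971163 0.18437001] [ 179.5596366    39.49560112 -150.01920215] [ 0.315  0.427  1.937  0.951  0.171 -2.677] 1.0031045588694631
```

View pics/h1.png

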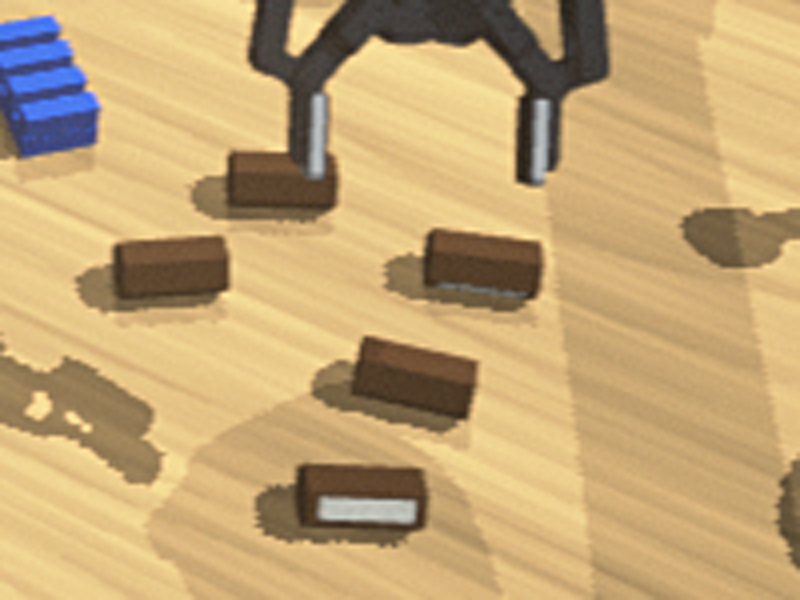

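View pics/h2.png

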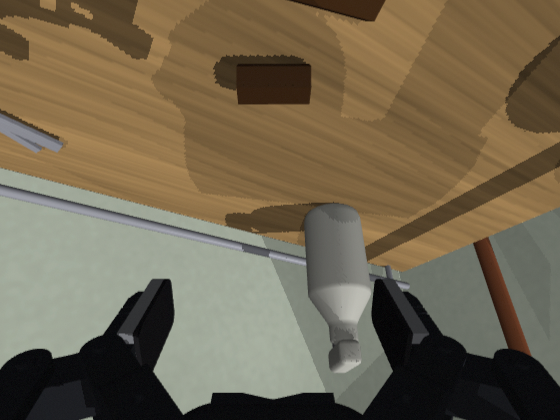

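E settled with its label facing outwards and up, at crop (367,510). Now pick it again at −30°.

```bash
python3 - <<'E'
from h import *
C=cam("wrist"); im=cv2.imread("pics/h2.png")
p,i=fitbar(C,im,.605,.315,.5);print(p,np.degrees(p[2]),i)
A=cam("scene");im=bot.snapshot("scene")[:,:,::-1].copy()
q,i=fitbar(A,im,.605,.315,.5);print(q,i)
g,R=grasp([.605,.315,.014],30,-30,.014);delta(g-R[:,2]*.09,R)
E
```

```text
[0.59657166 0.31142184 0.52169503] 29.890923342229353 0.7763094666025949
[0.60728031 0.31633057 0.2589848 ] 0.1981651376146789
dpos [6.14, 3.4, -10.39] rot [-35.1, 59.8, 0.0] |d| 12.5 |r| 69.4
```

Call:
jog_arm --claw '[0,0,0,0,0,0,0,0,0,0,0,0]' --delta_pos '[[0,0,2],[0,0,2],[0,0,2],[1,0.5,1],[2,1,0],[3,1.5,-2],[4,2,-4],[5,2.5,-6],[6.1,3.4,-8],[6.1,3.4,-10],[6.1,3.4,-10.4],[6.1,3.4,-10.4]]' --rotation '[[-4,7,0],[-8,14,0],[-12,21,0],[-16,28,0],[-20,34,0],[-24,41,0],[-28,48,0],[-32,55,0],[-35,59.8,0],[-35,59.8,0],[-35,59.8,0],[-35,59.8,0]]'

```text
time: 16.9
position: [0.6375, 0.3326, 0.0762]
tool_rot: [-3.135, -0.526, -2.625]
ft_force: [-0.2, -0.3, 1.7]
grip_width: 1.0
```

```bash
python3 - <<'E'
from h import *
s=bot.state();print(s["time"],s["position"],np.degrees(s["tool_rot"]),s["qpos"].round(3),s["grip_width"])
C,im=snap("wrist","h3")
p,i=fitbar(C,im,.605,.315,.5);print(p,np.degrees(p[2]),i)
g,R=grasp([p[0],p[1],.014],np.degrees(p[2]),-30,.014);delta(g,R)
E
```

```text
16.9 [0.63754346 0.33257537 0.07621385] [-179.64225763  -30.11290814 -150.42721488] [ 0.423  1.071  0.656 -0.057  1.937 -1.672] 0.9997920406976628
[0.60099309 0.31473315 0.53891906] 30.87778759681876 0.7932873971993777
dpos [-4.32, -2.19, -7.79] rot [0.1, 0.3, 1.1] |d| 9.2 |r| 1.1
```

View pics/h3.png

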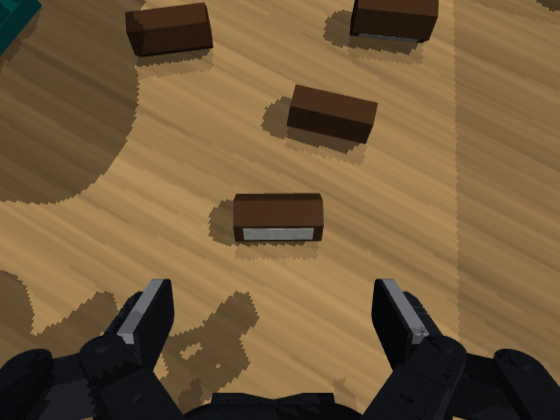

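```bash
sed -i 's/r=im\[:,:,2\]; M=(r<rmax).astype(np.uint8)/r=im[:,:,2]; M=((r<rmax)|(r.astype(int)-im[:,:,0]<25)).astype(np.uint8)/' h.py; python3 - <<'E'
from h import *
C=cam("wrist");im=cv2.imread("pics/h3.png")
p,i=fitbar(C,im,.605,.315,.5);print(p,np.degrees(p[2]),i)
g,R=grasp([p[0],p[1],.014],np.degrees(p[2]),-30,.014);delta(g,R)
E
```

```text
[0.60132774 0.31518221 0.52259102] 29.94225965661179 0.9639579135885382
dpos [-4.29, -2.14, -7.79] rot [0.1, 0.3, 0.2] |d| 9.1 |r| 0.3
```

Call:
jog_arm --claw '[0,0,0,0,0,1,1,1,1,1]' --delta_pos '[[-1,-0.5,-2],[-2,-1,-4],[-3,-1.6,-6],[-4.2,-2.1,-7.2],[-4.2,-2.1,-7.5],[-4.2,-2.1,-7.5],[-4.2,-2.1,-7.5],[-4.2,-2.1,-7.5],[-4.2,-2.1,-7.5],[-4.2,-2.1,-7.5]]' --rotation '[[0,0,0],[0,0,0],[0,0,0],[0,0,0],[0,0,0],[0,0,0],[0,0,0],[0,0,0],[0,0,0],[0,0,0]]' --squeeze 60

```text
time: 17.95
position: [0.5979, 0.3125, 0.0074]
tool_rot: [-3.135, -0.516, -2.625]
ft_force: [1.0, 0.9, 16.3]
grip_width: 0.641
```

```bash
python3 - <<'E'
from h import *
s=bot.state();print(s["time"],s["position"],np.degrees(s["tool_rot"]),s["qpos"].round(3),s["grip_width"],s["ft_force"])
C,im=snap("wrist","h4")
E
```

```text
17.95 [0.59786428 0.31250166 0.00742686] [-179.63697829  -29.59259613 -150.41384931] [ 0.42   1.063  0.875 -0.054  1.718 -1.663] 0.6409950700577275 [ 1.02224679  0.93693025 16.26275686]
```

View pics/h4.png

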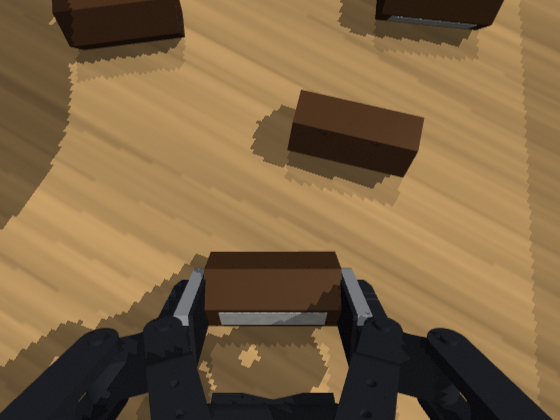

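E is gripped. Lift it and untilt to vertical, then yaw half a turn while travelling to the pan.

Call:
jog_arm --claw '[1,1,1,1,1,1,1]' --delta_pos '[[0,0,2],[0,0,6],[-1,-1,10],[-2,-2,14],[-4,-4,18],[-5,-6,20],[-5,-6,20]]' --rotation '[[0,0,0],[0,0,0],[3.7,-6.4,0],[7.4,-12.9,0],[11.1,-19.3,0],[14.8,-25.6,0],[14.8,-25.6,0]]'

```text
time: 18.7
position: [0.544, 0.2495, 0.2128]
tool_rot: [-3.138, 0.007, -2.625]
ft_force: [-0.2, 0.4, -1.6]
grip_width: 0.643
```

Call:
jog_arm --claw '[1,1,1,1,1,1,1,1,1,1,1,1]' --delta_pos '[[0,-2,0],[0,-4,0],[0,-6,0],[0,-8,0],[0,-10,0],[0,-12,0],[0,-14,0],[0,-16,0],[0,-18,0],[0,-20,0],[0,-22,0],[0,-24,0]]' --rotation '[[0,0,-8.5],[0,0,-17],[0,0,-25.5],[0,0,-34],[0,0,-42.5],[0,0,-51],[0,0,-59.5],[0,0,-68],[0,0,-76.5],[0,0,-85],[0,0,-93.5],[0,0,-102]]'

```text
time: 19.9
position: [0.5447, 0.0086, 0.2143]
tool_rot: [-3.139, 0.008, 1.871]
ft_force: [0.3, 0.3, -1.0]
grip_width: 0.64
```

```bash
python3 - <<'E'
from h import *
s=bot.state();print(s["time"],s["position"],np.degrees(s["tool_rot"]),s["qpos"].round(3),s["grip_width"])
p,R=grasp([.5715+.07,-.112,.093],0,-30,.009,-1); print(p)
delta([p[0],p[1],.2],Rtool(0,0,-1))
E
```

```text
19.9 [0.54470803 0.00859158 0.21429282] [-179.84662092    0.45268332  107.21377103] [-0.089  0.4    1.566 -0.009  1.175 -0.386] 0.6397577096112357
[ 0.637      -0.112       0.08520577]
dpos [9.23, -12.06, -1.43] rot [0.3, -0.5, -107.2] |d| 15.3 |r| 107.2
```

Call:
jog_arm --claw '[1,1,1,1,1,1,1,1,1,1,1,1]' --delta_pos '[[0.8,-1,0],[1.6,-2,0],[2.4,-3,0],[3.2,-4,0],[4,-5,0],[4.8,-6,0],[5.6,-7,0],[6.4,-8,0],[7.2,-9,0],[8,-10,0],[8.6,-11,0],[9.2,-12,0]]' --rotation '[[0,0,-8.5],[0,0,-17],[0,0,-25.5],[0,0,-34],[0,0,-42.5],[0,0,-51],[0,0,-59.5],[0,0,-68],[0,0,-76.5],[0,0,-85],[0,0,-93.5],[0,0,-102]]'

```text
time: 21.1
position: [0.6376, -0.112, 0.2157]
tool_rot: [-3.14, 0.007, 0.085]
ft_force: [-0.7, -0.1, -0.6]
grip_width: 0.635
```

```bash
python3 - <<'E'
from h import *
s=bot.state();print(s["time"],s["position"],np.degrees(s["tool_rot"]),s["qpos"].round(3),s["grip_width"])
p,R=grasp([.5715+.07,-.112,.093],0,-30,.009,-1); 
delta(p+[0,0,.06],R)
E
```

```text
21.1 [ 0.63760401 -0.11200797  0.21572505] [-179.88802136    0.39714109    4.8584623 ] [-2.660e-01  5.430e-01  1.299e+00 -1.000e-03  1.307e+00  1.220e+00] 0.6353387871793057
dpos [-0.06, 0.0, -7.05] rot [-1.4, 29.6, -4.7] |d| 7.1 |r| 30.0
```

Call:
jog_arm --claw '[1,1,1,1,1,1,1]' --delta_pos '[[0,0,0],[0,0,-1],[0,0,-3],[0,0,-5],[0,0,-7],[0,0,-7],[0,0,-7]]' --rotation '[[-0.4,7.5,-1.2],[-0.7,15,-2.4],[-1,22,-3.6],[-1.4,29.6,-4.7],[-1.4,29.6,-4.7],[-1.4,29.6,-4.7],[-1.4,29.6,-4.7]]'

```text
time: 21.8
position: [0.6381, -0.1121, 0.1472]
tool_rot: [3.14, 0.522, -0.0]
ft_force: [0.2, 0.3, -0.4]
grip_width: 0.636
```

```bash
python3 - <<'E'
from h import *
s=bot.state();print(s["time"],s["position"],np.degrees(s["tool_rot"]),s["qpos"].round(3),s["grip_width"])
p,R=grasp([.5715+.07,-.112,.093],0,-30,.009,-1); 
delta(p,R)
snap("wrist","i1");snap("scene","i2",(160,100,360,250),4);snap("side","i3",(240,130,440,280),4)
E
```

```text
21.8 [ 0.63813578 -0.11213166  0.14720678] [ 1.79931868e+02  2.99259450e+01 -1.32796196e-02] [-0.211  0.883  0.905 -0.111  1.865  1.355] 0.6360132792546542
dpos [-0.11, 0.01, -6.2] rot [0.1, 0.1, -0.0] |d| 6.2 |r| 0.1
```

View pics/i1.png

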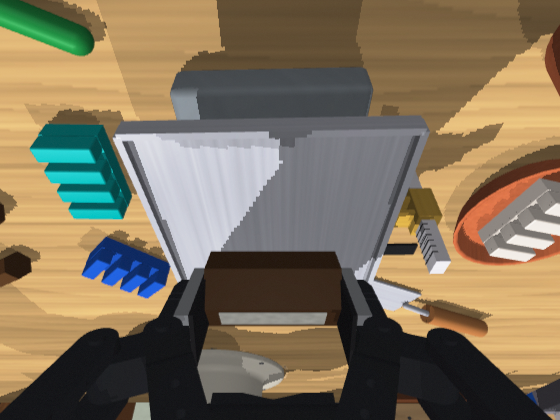

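View pics/i2.png

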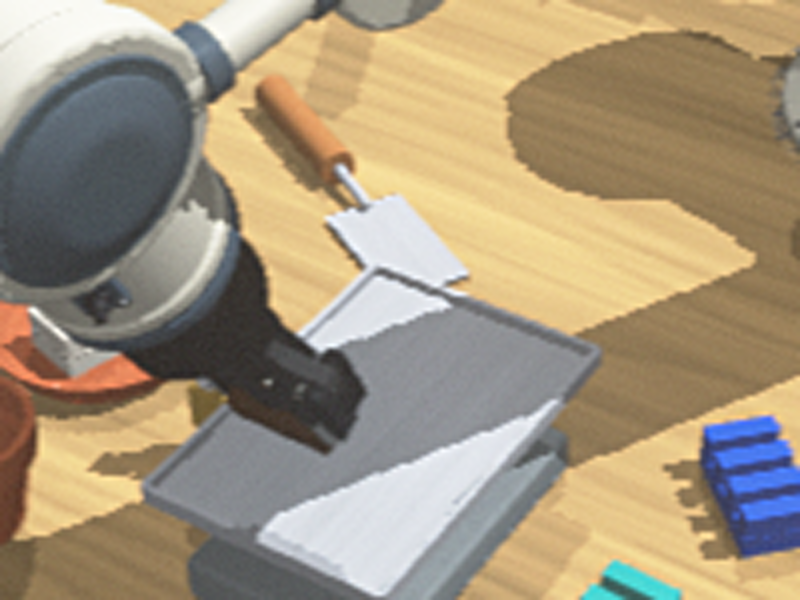

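View pics/i3.png

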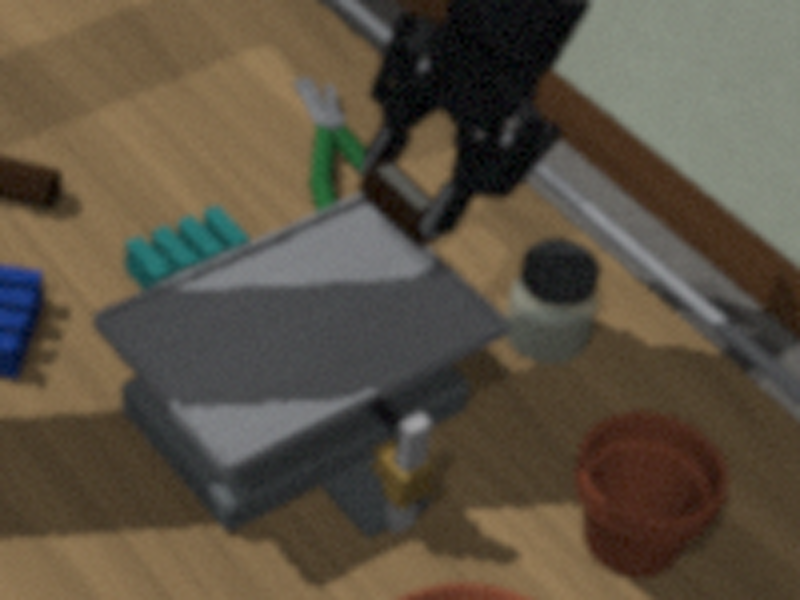

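The label faces up in the side view, and the bar is centred over the pan in y. Lower, then release.

Call:
jog_arm --claw '[1,1,1,1,1,1]' --delta_pos '[[0,0,-2],[0,0,-4],[0,0,-5],[0,0,-5.6],[0,0,-5.9],[0,0,-5.9]]' --rotation '[[0,0,0],[0,0,0],[0,0,0],[0,0,0],[0,0,0],[0,0,0]]'

```text
time: 22.55
position: [0.6384, -0.1123, 0.0897]
tool_rot: [3.14, 0.52, -0.001]
ft_force: [0.3, -0.6, 0.1]
grip_width: 0.642
```

```bash
python3 - <<'E'
from h import *
s=bot.state();print(s["time"],s["position"],np.degrees(s["tool_rot"]),s["grip_width"],s["ft_force"])
snap("scene","i4",(160,100,360,250),4);snap("side","i5",(280,130,400,220),6)
E
```

```text
22.55 [ 0.63841144 -0.1123342   0.08973871] [ 1.79897949e+02  2.97813570e+01 -3.84775514e-02] 0.6423988660669265 [ 0.29005645 -0.62274281  0.11659972]
```

View pics/i4.png

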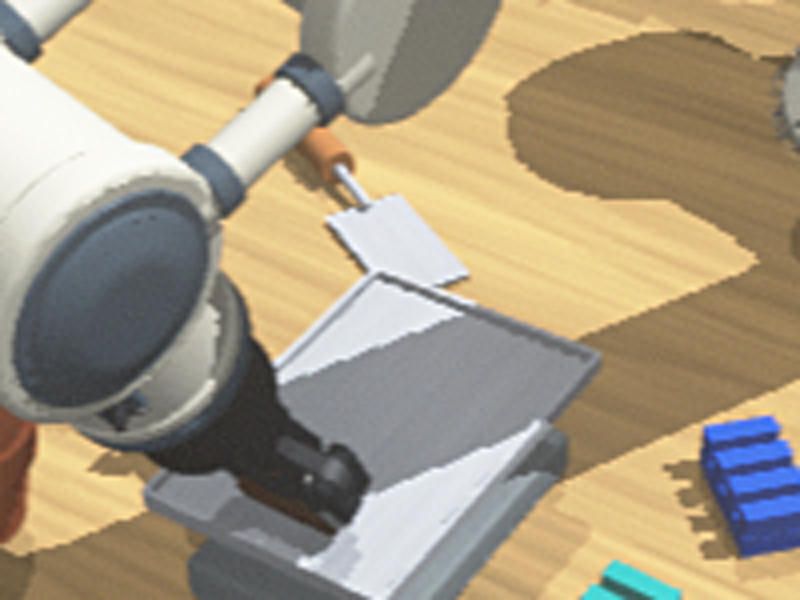

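View pics/i5.png

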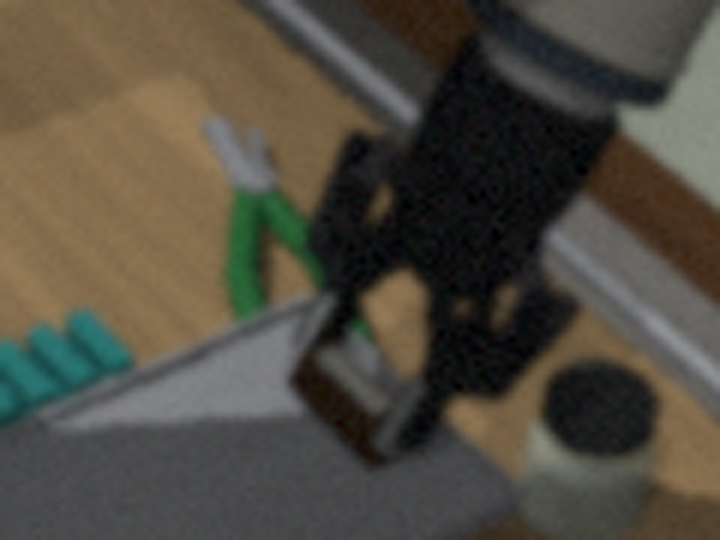

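Call:
jog_arm --claw '[1,1,1,0.25,0.25,0.25,0.25,0.25]' --delta_pos '[[0,0,-0.3],[0,0,-0.5],[0,0,-0.5],[0,0,-0.5],[0,0,-0.5],[0,0,-0.5],[0,0,-0.5],[0,0,-0.5]]' --rotation '[[0,0,0],[0,0,0],[0,0,0],[0,0,0],[0,0,0],[0,0,0],[0,0,0],[0,0,0]]'

```text
time: 23.45
position: [0.6386, -0.1124, 0.085]
tool_rot: [3.14, 0.519, -0.001]
ft_force: [-0.6, -0.4, -0.8]
grip_width: 0.75
```

Call:
jog_arm --claw '[0.25,0.25,0.25,0.25,0,0,0,0,0,0]' --delta_pos '[[0.3,0,0.6],[1,0,2],[2,0,4],[3,0,6],[3,0,9],[2,0,12],[0,0,15],[-3,0,18],[-7,0,20],[-7,0,20]]' --rotation '[[0,0,0],[0,0,0],[0,0,0],[0,0,0],[0,-7,0],[0,-15,0],[0,-22,0],[0,-30,0],[0,-30,0],[0,-30,0]]'

```text
time: 24.45
position: [0.5652, -0.1124, 0.2896]
tool_rot: [3.139, -0.009, -0.001]
ft_force: [1.1, -0.4, -0.9]
grip_width: 0.997
```

```bash
python3 - <<'E'
from h import *
s=bot.state();print(s["time"],s["position"],np.degrees(s["tool_rot"]),s["qpos"].round(3),s["grip_width"],s["ft_force"])
snap("wrist","j1");snap("scene","j2",(160,130,360,280),4)
E
```

```text
24.45 [ 0.56523532 -0.11237493  0.28963192] [ 1.79823681e+02 -4.96759681e-01 -7.56037634e-02] [-0.3    0.368  1.392 -0.     1.371  1.273] 0.9969129571116883 [ 1.13694237 -0.43893394 -0.92365504]
```

View pics/j1.png

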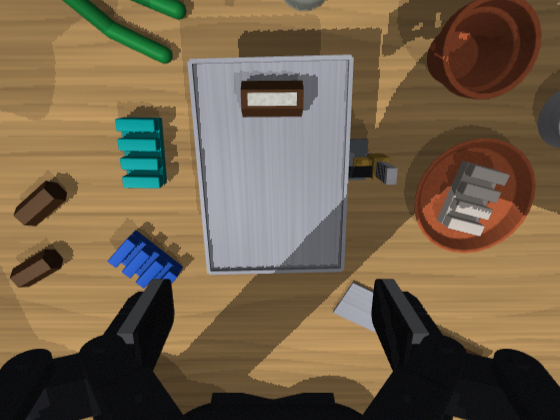

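View pics/j2.png

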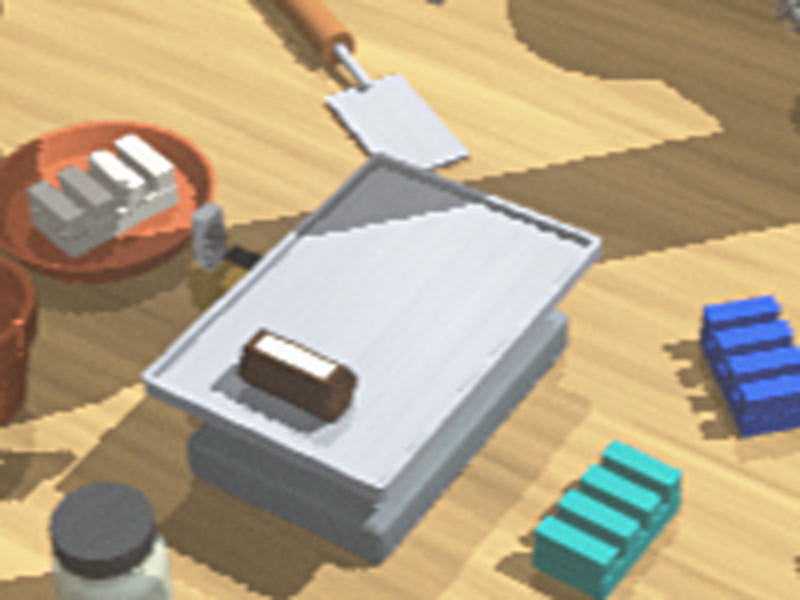

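The bar lies flat with its label up at +70 mm in pan x. Next, the marker window height, from crops of earlier wrist views.

```bash
python3 - <<'E'
from h import *
a=cv2.imread("pics/f1.png");save(a,"k1",(395,160,505,235),7)
a=cv2.imread("pics/j1.png");save(a,"k2",(330,130,420,200),8)
a=cv2.imread("pics/i1.png");save(a,"k3",(370,170,470,290),5)
E
```

```text
(no output)
```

View pics/k1.png

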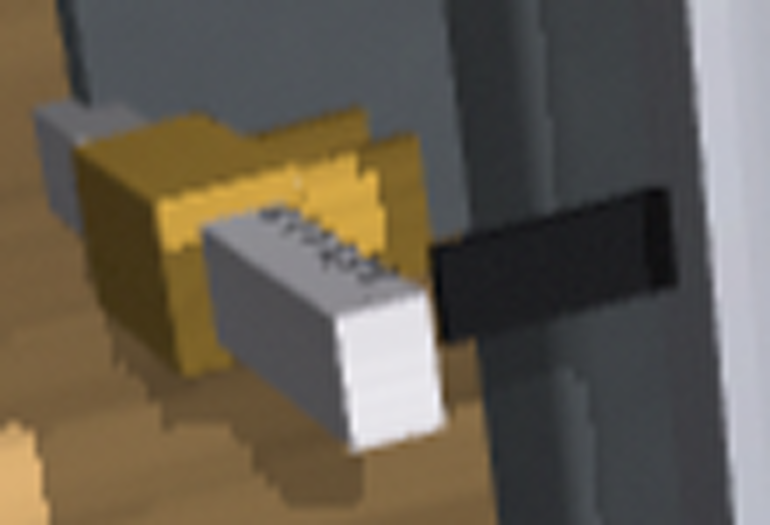

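View pics/k2.png

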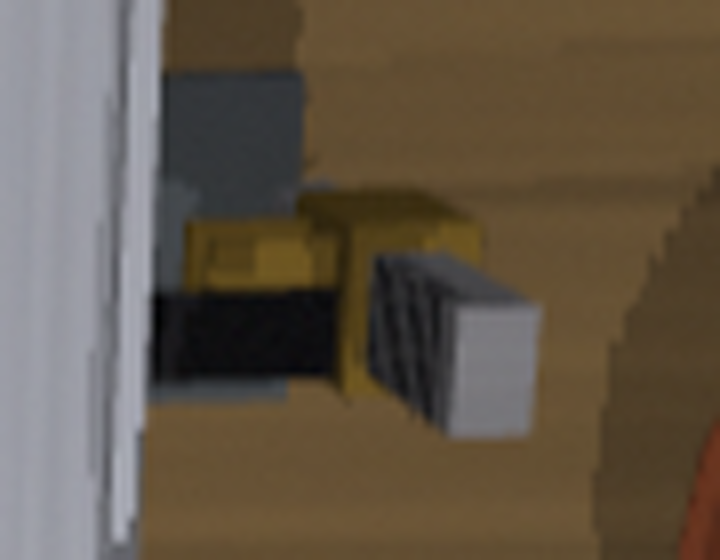

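View pics/k3.png

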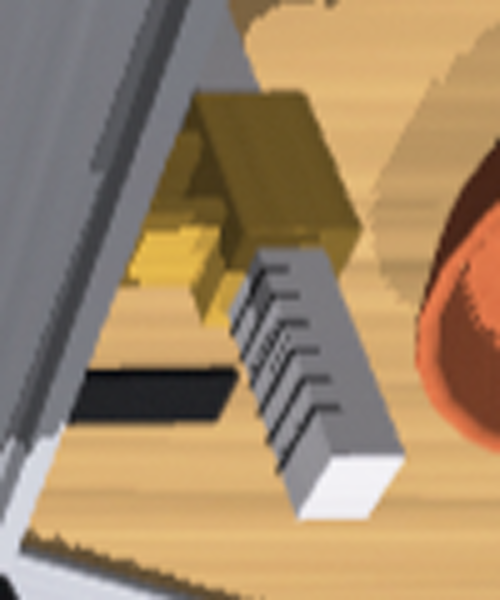

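```bash
python3 - <<'E'
from h import *
J=wcam([0.56523532,-0.11237493,0.28963192],np.radians([179.823681,-.49676,-.0756]))
I=wcam([0.63813578,-0.11213166,0.14720678],np.radians([179.931868,29.925945,-.01328]))
F=wcam([0.53011373,-0.35866287,0.20893733],[-3.1362199,0.00361529,2.87855965])
k3=lambda u,v:(370+u/5,170+v/5); k2=lambda u,v:(330+u/8,130+v/8)
for n,a,b in[("block top +x-y",k2(482,225),k3(360,230)),("block bot +x-y",k2(415,190),k3(305,92)),("upright top +x-y",k2(540,303),k3(403,455)),("upr top -x-y",k2(530,437),k3(368,520)),
 ("fork upper prong tip? ",k2(185,222),k3(130,280))]:
    X=tri(J,a,I,b);print(n,X.round(4),(proj(J,X)-a).round(1))
# pointer (empty in I): edges of tip
print('ptr empty at y tip',[plane(I,*k3(u,v),.083).round(3) for u,v in[(238,372),(215,420)]])
print('ptr 1bar', [plane(J,*k2(u,v),.075).round(3) for u,v in[(338,292),(335,378)]])
E
```

```text
block top +x-y [ 0.5819 -0.2395  0.0605] [-0.1  0. ]
block bot +x-y [ 0.582  -0.2396  0.0315] [ 0.2 -0.1]
upright top +x-y [ 0.579  -0.2345  0.0983] [-0.3  0.1]
upr top -x-y [ 0.5624 -0.2353  0.0987] [ 0.1 -0. ]
fork upper prong tip?  [ 0.5851 -0.199   0.0727] [ 2.1 -0.5]
ptr empty at y tip [array([ 0.577, -0.216,  0.083]), array([ 0.565, -0.217,  0.083])]
ptr 1bar [array([ 0.576, -0.217,  0.075]), array([ 0.564, -0.217,  0.075])]
```

The marker block spans z = 31.5–60.5 mm, so the window middle is at about 46 mm. With the pointer near 83 mm when empty, roughly 37 mm of sink is needed, which means 4–5 bars. I'll space the bars 39 mm apart. Next is bar C, whose label is on the outward side.

```bash
python3 - <<'E'
from h import *
delta([.47,.33,.22],Rtool(22,0,-1))
E
```

```text
dpos [-9.85, 44.25, -6.67] rot [0.1, 0.4, 22.1] |d| 45.8 |r| 22.1
```

Call:
jog_arm --claw '[0,0,0,0,0,0,0,0,0,0,0,0]' --delta_pos '[[-1,4,0],[-2,8,0],[-3,12,0],[-4,16,0],[-5,20,0],[-6,24,0],[-7,28,-2],[-8,32,-3],[-9,36,-5],[-9.8,40,-6],[-9.8,44.2,-6.7],[-9.8,44.2,-6.7]]' --rotation '[[0,0,2],[0,0,4],[0,0,6],[0,0,8],[0,0,10],[0,0,12],[0,0,14],[0,0,16],[0,0,18],[0,0,20],[0,0,22],[0,0,22]]'

```text
time: 25.75
position: [0.4703, 0.3343, 0.2175]
tool_rot: [3.14, -0.005, 0.388]
ft_force: [0.5, 0.5, -0.8]
grip_width: 0.998
```

```bash
python3 - <<'E'
from h import *
s=bot.state();print(s["time"],s["position"],np.degrees(s["tool_rot"]),s["qpos"].round(3))
C,im=snap("wrist","l1")
for n,x,y,q in [("A",.4286,.2004,.52),("B",.5179,.176,.65),("C",.428,.313,.4),("D",.5192,.31,.28)]:
    p,i=fitbar(C,im,x,y,q); print(n,p.round(4),np.degrees(p[2]).round(1),round(i,3))
p,i=fitbar(C,im,.428,.313,.38)
g,R=grasp([p[0],p[1],.014],np.degrees(p[2]),-33,.010,-1);delta(g-R[:,2]*.07,R);delta(g,R)
E
```

```text
25.75 [0.47025902 0.33427793 0.21747408] [179.91136362  -0.26318771  22.23720364] [ 0.516  0.438  1.488 -0.002  1.211  1.699]
A [0.4299 0.2023 0.5681] 32.6 0.681
B [0.5189 0.1776 0.6552] 37.5 0.927
C [0.4279 0.3137 0.4005] 22.9 0.881
D [0.5197 0.3103 0.2889] 16.6 0.925
dpos [-1.19, -0.61, -15.36] rot [-12.4, 30.8, 0.0] |d| 15.4 |r| 33.3
dpos [-4.72, -2.06, -21.23] rot [-12.4, 30.8, 0.0] |d| 21.8 |r| 33.3
```

View pics/l1.png

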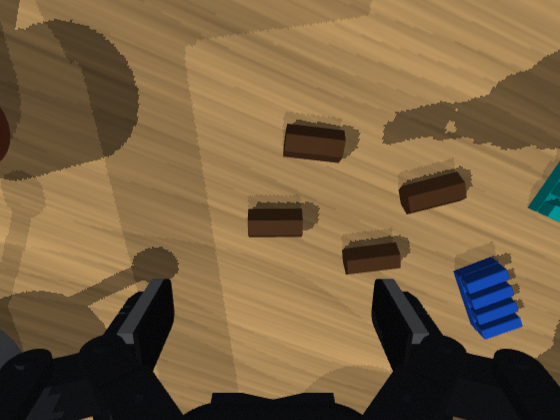

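In this view C is at (275,221) and D at (314,141), with the bar poses unchanged. Descending on C.

Call:
jog_arm --claw '[0,0,0,0,0,0,0,0,0,0]' --delta_pos '[[0,0,-2],[0,0,-5],[0,0,-8],[-1.2,-0.6,-12],[-1.2,-0.6,-15.4],[-2.2,-1,-17],[-3.2,-1.4,-18.8],[-4.2,-1.8,-20.5],[-4.7,-2,-21.2],[-4.7,-2,-21.2]]' --rotation '[[-3,7.7,0],[-6,15,0],[-9,23,0],[-12.4,30.8,0],[-12.4,30.8,0],[-12.4,30.8,0],[-12.4,30.8,0],[-12.4,30.8,0],[-12.4,30.8,0],[-12.4,30.8,0]]'

```text
time: 26.8
position: [0.423, 0.3115, 0.0051]
tool_rot: [3.141, 0.577, 0.387]
ft_force: [-0.4, -0.2, 0.5]
grip_width: 0.995
```

```bash
python3 - <<'E'
from h import *
s=bot.state();print(s["time"],s["position"],np.degrees(s["tool_rot"]),s["qpos"].round(3),s["ft_force"])
C,im=snap("wrist","l2")
g,R=grasp([.428,.3135,.014],22.5,-33,.010,-1);delta(g,R)
E
```

```text
26.8 [0.42296931 0.31154414 0.0050745 ] [179.99311173  33.08412395  22.15834574] [0.486 0.92  1.325 0.054 1.472 1.649] [-0.40879825 -0.16770502  0.48351566]
dpos [-0.08, -0.06, -0.02] rot [-0.0, 0.0, 0.3] |d| 0.1 |r| 0.3
```

View pics/l2.png

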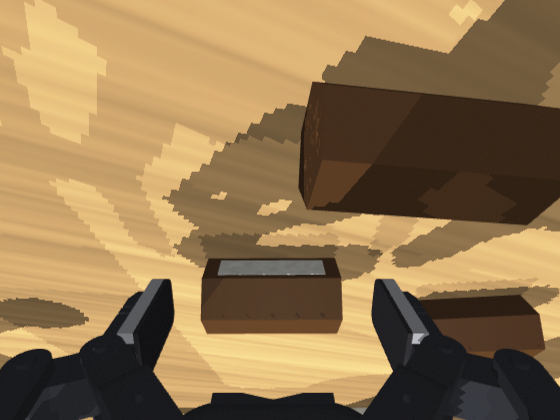

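C's label is visible on the outward face at (272,268), and the bar sits between the jaws. Close and lift.

Call:
jog_arm --claw '[1,1,1,1,1,1,1,1,1]' --delta_pos '[[0,0,0.1],[0,0,0.1],[0,0,0.1],[0,0,0.1],[0,0,0.1],[0,0,2],[0,0,6],[0,0,10],[0,0,12]]' --rotation '[[0,0,0],[0,0,0],[0,0,0],[0,0,0],[0,0,0],[0,0,0],[0,0,0],[0,0,0],[0,0,0]]'

```text
time: 27.75
position: [0.4248, 0.3126, 0.1302]
tool_rot: [-3.141, 0.571, 0.387]
ft_force: [1.1, 0.7, -1.1]
grip_width: 0.639
```

```bash
python3 - <<'E'
from h import *
s=bot.state();print(s["time"],s["position"],np.degrees(s["tool_rot"]),s["qpos"].round(3),s["grip_width"])
g,R=grasp([.61,.32,.015],30,20,.009,-1);delta(g+[0,0,.06],R);delta(g,R)
E
```

```text
27.75 [0.42481838 0.31256812 0.13023713] [-179.96128255   32.73194526   22.19046918] [0.486 0.759 1.275 0.054 1.677 1.66 ] 0.6393845906850225
dpos [18.78, 0.9, -6.37] rot [23.2, -47.4, 7.3] |d| 19.9 |r| 53.3
dpos [18.78, 0.9, -12.37] rot [23.2, -47.4, 7.3] |d| 22.5 |r| 53.3
```

Call:
jog_arm --claw '[1,1,1,1,1,1,1,1,1,1,1]' --delta_pos '[[3,0,0],[6,0.3,0],[9,0.5,0],[12,0.6,0],[15,0.8,0],[18.8,0.9,0],[18.8,0.9,-2],[18.8,0.9,-5],[18.8,0.9,-9],[18.8,0.9,-10.5],[18.8,0.9,-10.5]]' --rotation '[[3.3,-6.8,1],[6.6,-13.5,2.1],[10,-20.3,3.1],[13.2,-27,4.2],[16.6,-33.8,5.2],[20,-40.6,6.3],[23.2,-47.4,7.3],[23.2,-47.4,7.3],[23.2,-47.4,7.3],[23.2,-47.4,7.3],[23.2,-47.4,7.3]]'

```text
time: 28.85
position: [0.6116, 0.3212, 0.024]
tool_rot: [-3.141, -0.346, 0.524]
ft_force: [-0.6, 0.4, 0.0]
grip_width: 0.638
```

```bash
python3 - <<'E'
from h import *
s=bot.state();print(s["time"],s["position"],np.degrees(s["tool_rot"]),s["qpos"].round(3),s["grip_width"])
g,R=grasp([.61,.32,.015],30,20,.009,-1);delta(g,R)
E
```

```text
28.85 [0.61162768 0.32116645 0.02398705] [-179.95336723  -19.81211434   30.03285998] [0.372 0.731 1.66  0.131 0.412 1.307] 0.6379958144947457
dpos [0.1, 0.04, -1.74] rot [0.1, -0.2, -0.0] |d| 1.7 |r| 0.2
```

Call:
jog_arm --claw '[1,1,1,1]' --delta_pos '[[0,0,-1],[0,0,-1.6],[0,0,-1.8],[0,0,-1.8]]' --rotation '[[0,0,0],[0,0,0],[0,0,0],[0,0,0]]'

```text
time: 29.25
position: [0.6124, 0.3216, 0.0091]
tool_rot: [-3.141, -0.349, 0.525]
ft_force: [-15.2, -8.6, 38.1]
grip_width: 0.643
```

Call:
jog_arm --claw '[0.2,0.2,0.2,0.2,0,0,0,0,0,0,0,0]' --delta_pos '[[0,0,0.3],[0,0,0.3],[0,0,0.3],[-0.5,-0.3,1.5],[-1,-0.6,4],[-1,-0.6,8],[0,0,11],[1,0.5,11],[2,1,11],[2.5,1.2,10],[3,1.4,9],[3,1.4,8]]' --rotation '[[0,0,0],[0,0,0],[0,0,0],[0,0,0],[0,0,0],[-4,7,0],[-8,14,0],[-12,21,0],[-16,28,0],[-20,35,0],[-25,43.3,0],[-25,43.3,0]]'

```text
time: 30.45
position: [0.643, 0.3357, 0.0911]
tool_rot: [-3.141, 0.49, 0.524]
ft_force: [1.6, -0.8, -0.1]
grip_width: 0.999
```

```bash
python3 - <<'E'
from h import *
s=bot.state();print(s["time"],s["position"],np.degrees(s["tool_rot"]),s["qpos"].round(3))
C,im=snap("wrist","m1")
p,i=fitbar(C,im,.605,.315,.5);print(p,np.degrees(p[2]),i)
g,R=grasp([p[0],p[1],.014],np.degrees(p[2]),-30,.009,-1);delta(g,R)
snap("scene","m2",(340,200,540,350),4)
E
```

```text
30.45 [0.6429964  0.33571321 0.09114335] [-179.94490562   28.06278057   30.02442506] [ 0.421  1.045  0.662 -0.051  1.922  1.462]
[0.61015368 0.31945525 0.62046699] 35.55014011140086 0.6940590537175383
dpos [-3.37, -1.79, -7.71] rot [-0.4, 0.3, 5.6] |d| 8.6 |r| 5.6
```

View pics/m1.png

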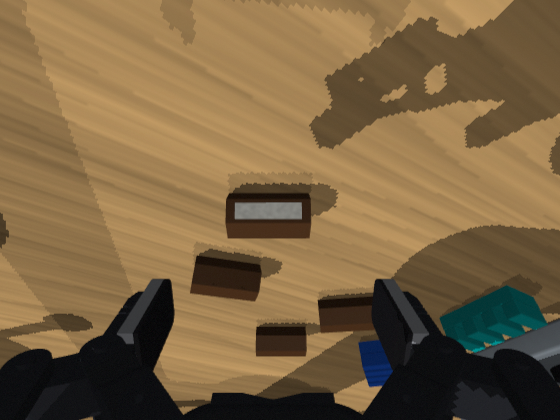

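View pics/m2.png

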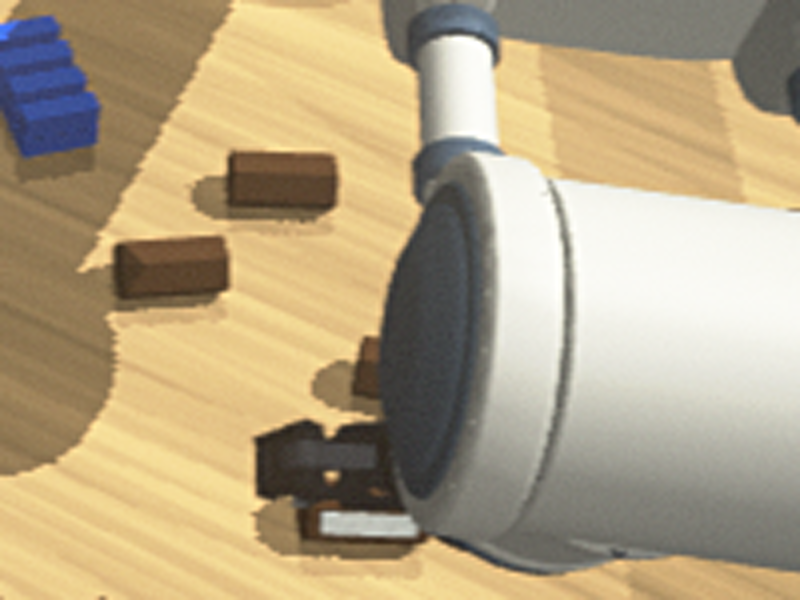

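```bash
sed -i 's/def fitbar(C,im,x,y,yaw,z=.014,rmax=85):/def fitbar(C,im,x,y,yaw,z=.014,rmax=85,win_r=.05):/; s/int(.05\*C\[0\]/int(win_r*C[0]/' h.py; python3 - <<'E'
from h import *
C=cam("wrist");im=cv2.imread("pics/m1.png")
p,i=fitbar(C,im,.61,.32,.5,win_r=.036);print(p,np.degrees(p[2]),i)
g,R=grasp([p[0],p[1],.014],np.degrees(p[2]),-30,.009,-1);delta(g,R)
E
```

```text
[0.61565715 0.32329137 0.61067434] 34.98906223565321 0.8181277270924237
dpos [-2.88, -1.43, -7.6] rot [-0.8, 0.9, 5.0] |d| 8.2 |r| 5.1
```

```bash
python3 - <<'E'
from h import *
C=cam("wrist");im=cv2.imread("pics/m1.png")
for rm in(60,70,78):
  for w in (.034,.04):
    p,i=fitbar(C,im,.612,.32,.5,win_r=w,rmax=rm);print(rm,w,p,np.degrees(p[2]),i)
r=im[:,:,2];M=((r<70)|(r.astype(int)-im[:,:,0]<25)).astype(np.uint8)*255
save(M,"m3",(180,150,360,300),4)
E
```

```text
60 0.034 [0.61099852 0.32129738 0.52575881] 30.12376064656946 0.5866573361324936
60 0.04 [0.61099852 0.32129738 0.52575881] 30.12376064656946 0.5600089067022935
70 0.034 [0.61194279 0.32133021 0.52587074] 30.130173901653976 0.6190476190476191
70 0.04 [0.61194279 0.32133021 0.52587074] 30.130173901653976 0.5886900817318312
78 0.034 [0.6138117  0.32255795 0.52835477] 30.272498492314146 0.8565832426550598
78 0.04 [0.61372343 0.32248907 0.52656323] 30.169850592824698 0.8017926257893665
```

View pics/m3.png

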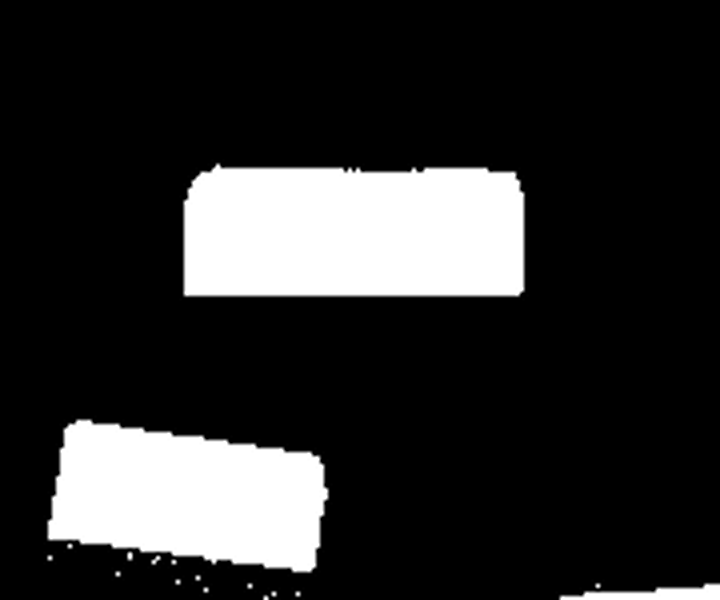

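```bash
python3 - <<'E'
from h import *
C=cam("wrist");im=cv2.imread("pics/m1.png")
for rm in(85,92,100):
  for w in (.034,.04):
    p,i=fitbar(C,im,.612,.32,.5,win_r=w,rmax=rm);print(rm,w,p,np.degrees(p[2]),i)
print(im[231,270],im[185,270],im[245,270],im[222,270])
E
```

```text
85 0.034 [0.61575224 0.32337959 0.60618991] 34.7321233094355 0.843277482631794
85 0.04 [0.61575224 0.32337959 0.60618991] 34.7321233094355 0.7895542376123972
92 0.034 [0.61578714 0.32276083 0.6142709 ] 35.195129945261435 0.8411500815660685
92 0.04 [0.61578714 0.32276083 0.6142709 ] 35.195129945261435 0.7876646935268283
100 0.034 [0.61581253 0.3227505  0.6201306 ] 35.53086620481285 0.8412182741116752
100 0.04 [0.61578325 0.3228164  0.61544604] 35.26246042850169 0.78060263653484
[28 47 73] [39 62 79] [ 84 128 159] [20 34 53]
```

```bash
python3 - <<'E'
from h import *
from scipy.optimize import least_squares
C=cam("wrist")
def bb(p):
    m=(HEX@Ro.from_euler('z',np.radians(30.2)).as_matrix().T+[p[0],p[1],.014]); q=np.array([proj(C,X) for X in m]); return np.r_[q.min(0),q.max(0)]
r=least_squares(lambda p:bb(p)-[226.5,192.5,311.5,238.3],[.612,.32]);print(r.x,r.fun)
g,R=grasp([*r.x,.014],30.2,-30,.009,-1);delta(g,R)
E
```

```text
[0.61182851 0.32077108] [-2.66240344 -0.53890957  2.65642626  1.48960958]
dpos [-3.28, -1.65, -7.6] rot [-0.7, 1.0, 0.2] |d| 8.4 |r| 1.2
```

Call:
jog_arm --claw '[0,0,0,0,0,1,1,1,1,1,1,1]' --delta_pos '[[-1,-0.5,-2],[-2,-1,-4],[-2.8,-1.4,-6],[-3.3,-1.6,-7.2],[-3.3,-1.6,-7.5],[-3.3,-1.6,-7.5],[-3.3,-1.6,-7.4],[-3.3,-1.6,-7.4],[-3.3,-1.6,-7.4],[-3.3,-1.6,-7.4],[-3.3,-1.6,-5],[-3.3,-1.6,-1]]' --rotation '[[0,0,0],[-0.6,1,0],[-0.6,1,0],[-0.6,1,0],[-0.6,1,0],[-0.6,1,0],[-0.6,1,0],[-0.6,1,0],[-0.6,1,0],[-0.6,1,0],[-0.6,1,0],[-0.6,1,0]]'

```text
time: 31.75
position: [0.6068, 0.3186, 0.0712]
tool_rot: [-3.139, 0.526, 0.525]
ft_force: [-0.3, 0.2, -1.0]
grip_width: 0.637
```

```bash
python3 - <<'E'
from h import *
s=bot.state();print(s["time"],s["position"],np.degrees(s["tool_rot"]),s["qpos"].round(3),s["grip_width"])
snap("wrist","m4")
E
```

```text
31.75 [0.60684155 0.31862113 0.07121508] [-179.83124394   30.15888493   30.10482157] [ 0.421  1.018  0.801 -0.052  1.847  1.466] 0.6368833429588329
```

View pics/m4.png

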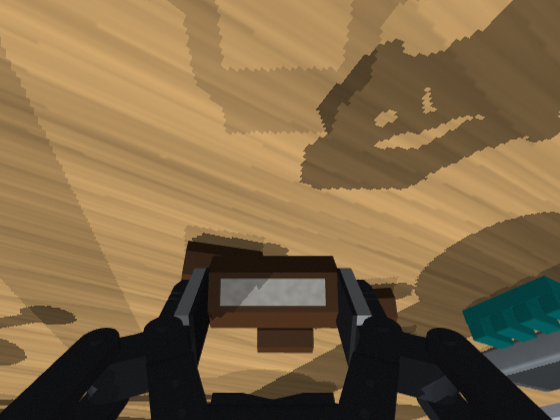

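C is held with its label on the camera side. Lift, untilt, and yaw +150° on the way to the pan.

Call:
jog_arm --claw '[1,1,1,1,1,1]' --delta_pos '[[0,0,4],[0,-1,8],[-1,-3,12],[-1,-5,14],[-1,-7,14],[-1,-7,14]]' --rotation '[[3.8,-6.5,0],[7.5,-13,0],[11.3,-19.6,0],[15.1,-26,0],[15.1,-26,0],[15.1,-26,0]]'

```text
time: 32.4
position: [0.5999, 0.2475, 0.2213]
tool_rot: [-3.14, -0.008, 0.523]
ft_force: [0.7, 0.2, -1.1]
grip_width: 0.636
```

Call:
jog_arm --claw '[1,1,1,1,1,1,1,1,1,1,1,1]' --delta_pos '[[0,-2,0],[0,-4,0],[0,-6,0],[0,-8,0],[0,-10,0],[0,-12,0],[0,-14,0],[0,-17,0],[0,-20,0],[0,-23,0],[0,-26,0],[0,-29,0]]' --rotation '[[0,0,8.5],[0,0,17],[0,0,25.5],[0,0,34],[0,0,42.5],[0,0,51],[0,0,59.5],[0,0,68],[0,0,76.5],[0,0,85],[0,0,93.5],[0,0,102]]'

```text
time: 33.6
position: [0.6006, -0.0435, 0.22]
tool_rot: [-3.138, -0.011, 2.31]
ft_force: [0.2, 0.2, -1.3]
grip_width: 0.639
```

```bash
python3 - <<'E'
from h import *
s=bot.state();print(s["time"],s["position"],np.degrees(s["tool_rot"]),s["qpos"].round(3),s["grip_width"])
p,R=grasp([.5715+.031,-.112,.09],0,-30,.009,1);print(p)
delta([p[0],p[1],.2],Rtool(0,0,1))
E
```

```text
33.6 [ 0.60056499 -0.04352755  0.21999268] [-179.78760248   -0.62788639  132.32554788] [-0.174  0.477  1.41   0.004  1.266 -0.914] 0.6390276566159089
[ 0.598      -0.112       0.08220577]
dpos [-0.26, -6.85, -2.0] rot [-0.1, -0.7, 47.7] |d| 7.1 |r| 47.7
```

Call:
jog_arm --claw '[1,1,1,1,1,1,1,1]' --delta_pos '[[-0.2,-2,0],[-0.2,-4,0],[-0.2,-6,0],[-0.2,-6.9,0],[-0.2,-6.9,-1],[-0.2,-6.9,-2],[-0.2,-6.9,-2],[-0.2,-6.9,-2]]' --rotation '[[0,0,8.5],[0,0,17],[0,0,25.5],[0,0,34],[0,0,42.5],[0,-0.6,47.7],[0,-0.6,47.7],[0,-0.6,47.7]]'

```text
time: 34.4
position: [0.5989, -0.1125, 0.1993]
tool_rot: [3.141, -0.004, 3.139]
ft_force: [-0.4, 0.4, -0.4]
grip_width: 0.634
```

Call:
jog_arm --claw '[1,1,1,1,1,1,1]' --delta_pos '[[0,0,0],[0,0,-2],[0,0,-4],[0,0,-6],[0,0,-6],[0,0,-6],[0,0,-6]]' --rotation '[[0,7.5,0],[0,15,0],[0,22.5,0],[0,30,0],[0,30,0],[0,30,0],[0,30,0]]'

```text
time: 35.1
position: [0.5996, -0.1126, 0.1411]
tool_rot: [-3.14, -0.523, 3.137]
ft_force: [0.5, -0.8, -0.2]
grip_width: 0.633
```

```bash
python3 - <<'E'
from h import *
s=bot.state();print(s["time"],s["position"],np.degrees(s["tool_rot"]),s["qpos"].round(3),s["grip_width"])
p,R=grasp([.5715+.031,-.112,.085],0,-30,.009,1)
delta(p,R)
snap("wrist","n1");snap("side","n3",(260,130,410,250),5)
E
```

```text
35.1 [ 0.59963053 -0.11264741  0.14110247] [-179.88112028  -29.99353691  179.73952442] [-0.223  0.832  1.041 -0.113  1.78  -1.784] 0.633150220614658
dpos [-0.16, 0.06, -6.39] rot [0.1, 0.0, 0.2] |d| 6.4 |r| 0.2
```

View pics/n1.png

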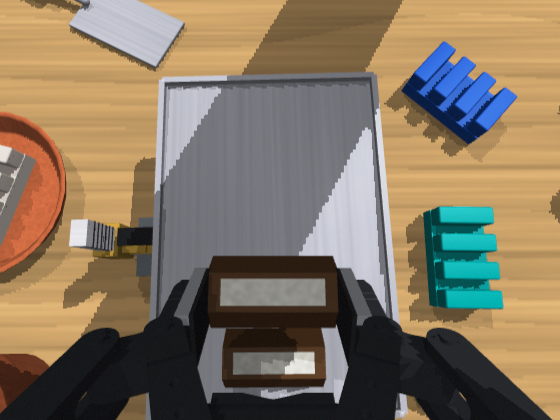

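View pics/n3.png

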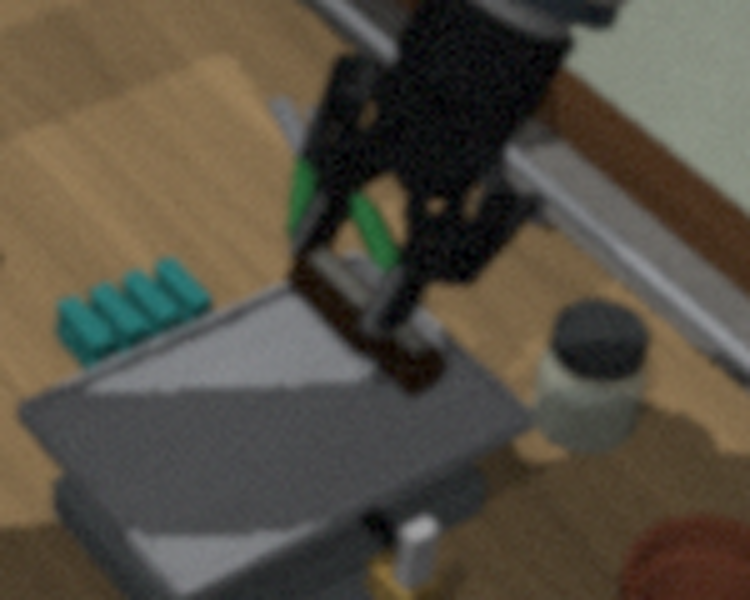

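Both labels face up and the gap is clear. Lower and release.

Call:
jog_arm --claw '[1,1,1,1,1,1,1,0.25,0.25,0.25,0.25,0.25]' --delta_pos '[[-0.1,0,-2],[-0.1,0,-4],[-0.1,0,-5],[-0.1,0,-5.6],[-0.1,0,-6],[-0.1,0,-6.3],[-0.1,0,-6.3],[-0.1,0,-6.3],[-0.1,0,-6.3],[-0.1,0,-6.3],[-0.1,0,-6.3],[-0.1,0,-6.3]]' --rotation '[[0,0,0],[0,0,0],[0,0,0],[0,0,0],[0,0,0],[0,0,0],[0,0,0],[0,0,0],[0,0,0],[0,0,0],[0,0,0],[0,0,0]]'

```text
time: 36.4
position: [0.5984, -0.1127, 0.0788]
tool_rot: [-3.14, -0.523, 3.137]
ft_force: [-0.2, -0.1, 0.4]
grip_width: 0.747
```

Call:
jog_arm --claw '[0.25,0.25,0.25,0.25,0,0,0,0,0,0]' --delta_pos '[[0.3,0,0.6],[1,0,2],[2,0,4],[3,0,6],[3,0,9],[2,0,12],[0,0,15],[-3,0,18],[-4,0,20],[-4,0,20]]' --rotation '[[0,0,0],[0,0,0],[0,0,0],[0,0,0],[0,-7,0],[0,-15,0],[0,-22,0],[0,-30,0],[0,-30,0],[0,-30,0]]'

```text
time: 37.4
position: [0.5571, -0.1129, 0.283]
tool_rot: [-3.14, 0.006, 3.137]
ft_force: [0.1, 0.0, -0.3]
grip_width: 1.0
```

```bash
python3 - <<'E'
from h import *
s=bot.state();print(s["time"],s["position"],np.degrees(s["tool_rot"]),s["qpos"].round(3),s["grip_width"],s["ft_force"])
snap("wrist","o1");snap("scene","o2",(160,130,360,280),4)
E
```

```text
37.4 [ 0.55712151 -0.11291186  0.28298634] [-179.92378474    0.32263937  179.74914258] [-0.305  0.364  1.419  0.     1.353 -1.872] 0.9998177332225371 [ 0.07125453  0.03793239 -0.32891205]
```

View pics/o1.png

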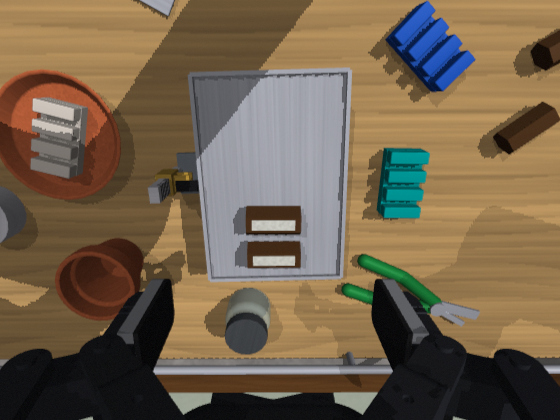

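View pics/o2.png

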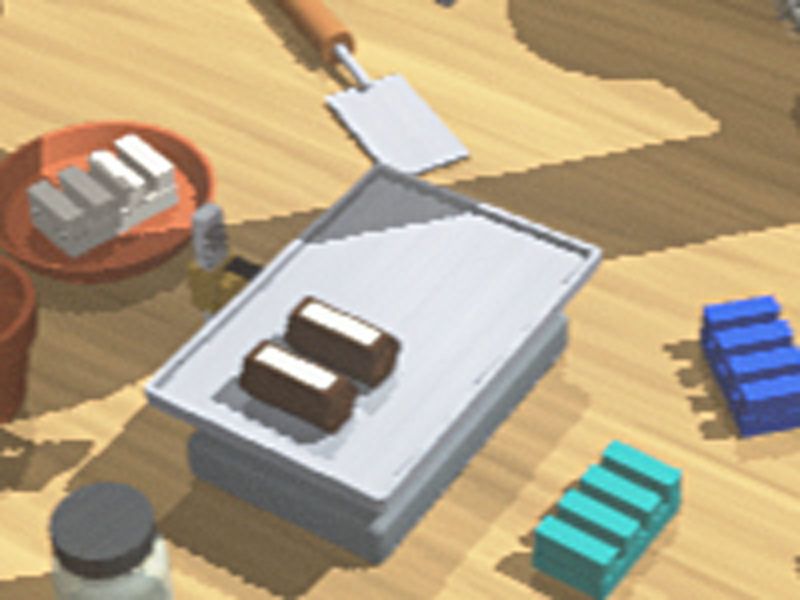

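Both bars lie flat, label up, side by side. Next is bar D, whose label is on the base side and low, so it needs the opposite roll: pick at about +18°, set down at −40°.

```bash
python3 - <<'E'
from h import *
delta([.46,.28,.24],Rtool(17,0,1))
E
```

```text
dpos [-9.87, 39.29, -3.99] rot [0.0, 0.1, 17.2] |d| 40.7 |r| 17.2
```

Call:
jog_arm --claw '[0,0,0,0,0,0,0,0,0,0,0]' --delta_pos '[[-1,4,0],[-2,8,0],[-3,12,0],[-4,16,0],[-5,20,0],[-6,24,0],[-7,28,-1],[-8,32,-2],[-9.8,36,-3],[-9.8,39.2,-4],[-9.8,39.2,-4]]' --rotation '[[0,0,2],[0,0,4],[0,0,6],[0,0,8],[0,0,10],[0,0,12],[0,0,14],[0,0,16],[0,0,17],[0,0,17],[0,0,17]]'

```text
time: 38.6
position: [0.4601, 0.2826, 0.2377]
tool_rot: [-3.141, -0.001, -2.845]
ft_force: [0.2, -0.4, 0.1]
grip_width: 0.999
```

```bash
python3 - <<'E'
from h import *
s=bot.state();print(s["time"],s["position"],np.degrees(s["tool_rot"]),s["qpos"].round(3))
C,im=snap("wrist","p1")
for n,x,y,q in [("A",.4286,.2004,.52),("B",.5179,.176,.65),("D",.5192,.31,.28)]:
    p,i=fitbar(C,im,x,y,q); print(n,p.round(4),np.degrees(p[2]).round(1),round(i,3))
g,R=grasp([p[0],p[1],.014],np.degrees(p[2]),18,.010,1);delta(g-R[:,2]*.07,R);delta(g,R)
E
```

```text
38.6 [0.46008741 0.28261678 0.23767394] [-1.79989959e+02 -3.31785035e-02 -1.63011424e+02] [ 0.44   0.368  1.546 -0.     1.228 -1.427]
A [0.4289 0.2007 0.5352] 30.7 0.953
B [0.5177 0.1766 0.6591] 37.8 0.929
D [0.5184 0.31   0.2923] 16.7 0.961
dpos [4.02, 2.37, -16.72] rot [5.3, -17.2, -0.2] |d| 17.4 |r| 18.0
dpos [6.09, 3.0, -23.38] rot [5.3, -17.2, -0.2] |d| 24.3 |r| 18.0
```

View pics/p1.png

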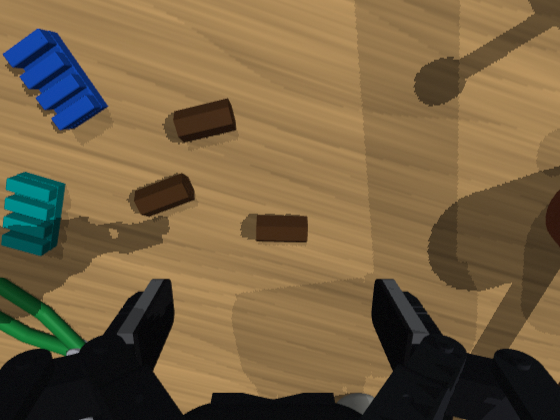

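Call:
jog_arm --claw '[0,0,0,0,0,0,0,0,0]' --delta_pos '[[2,1,-4],[4,2.4,-8],[4,2.4,-12],[4,2.4,-16],[4.7,2.6,-18.5],[5.4,2.8,-21],[5.9,2.9,-22.8],[6.1,3,-23.3],[6.1,3,-23.3]]' --rotation '[[1.5,-5,0],[3,-10,0],[5.3,-17.2,0],[5.3,-17.2,0],[5.3,-17.2,0],[5.3,-17.2,0],[5.3,-17.2,0],[5.3,-17.2,0],[5.3,-17.2,0]]'

```text
time: 39.55
position: [0.5219, 0.3104, 0.0046]
tool_rot: [-3.141, 0.313, -2.846]
ft_force: [1.1, 0.2, 0.3]
grip_width: 0.998
```

```bash
python3 - <<'E'
from h import *
s=bot.state();print(s["time"],s["position"],np.degrees(s["tool_rot"]),s["qpos"].round(3),s["ft_force"])
C,im=snap("wrist","p2")
g,R=grasp([.5184,.31,.014],16.7,18,.010,1);delta(g,R)
E
```

```text
39.55 [0.52190947 0.31041488 0.00457018] [-179.98587206   17.91698696 -163.08698046] [ 0.468  0.711  1.844 -0.19   0.284 -1.224] [1.12273893 0.23860481 0.27830535]
dpos [-0.05, 0.03, -0.09] rot [0.0, -0.0, -0.2] |d| 0.1 |r| 0.2
```

View pics/p2.png

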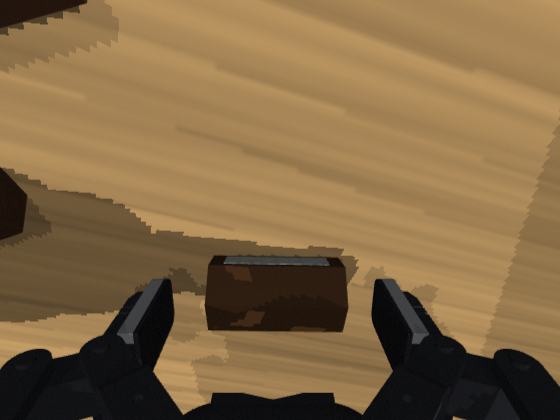

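D's label shows at (275,261) on its base-side lower flat, as expected. Close and lift.

Call:
jog_arm --claw '[1,1,1,1,1,1,1,1,1,1]' --delta_pos '[[0,0,0.1],[0,0,0.1],[0,0,0.1],[0,0,0.1],[0,0,0.1],[0,0,2],[0,0,6],[2,0,10],[4,0,12],[4,0,12]]' --rotation '[[0,0,0],[0,0,0],[0,0,0],[0,0,0],[0,0,0],[0,0,0],[0,0,0],[-2.3,7.6,0],[-4.6,15,0],[-7,23,0]]'

```text
time: 40.6
position: [0.5614, 0.3107, 0.1241]
tool_rot: [-3.137, 0.024, -2.849]
ft_force: [0.4, -1.2, -1.8]
grip_width: 0.643
```

```bash
python3 - <<'E'
from h import *
s=bot.state();print(s["time"],s["position"],np.degrees(s["tool_rot"]),s["qpos"].round(3),s["grip_width"])
g,R=grasp([.60,.31,.0145],25,-38,.010,1);delta(g+[0,0,.04],R);delta(g,R)
E
```

```text
40.6 [0.56142279 0.31071439 0.12411702] [-179.72445889    1.3836213  -163.2335066 ] [ 0.417  0.619  1.437 -0.009  1.063 -1.443] 0.6432835322216179
dpos [3.3, -0.33, -7.75] rot [-13.8, 36.9, 7.8] |d| 8.4 |r| 40.2
dpos [3.3, -0.33, -11.75] rot [-13.8, 36.9, 7.8] |d| 12.2 |r| 40.2
```

Call:
jog_arm --claw '[1,1,1,1,1,1,1,1,1,1]' --delta_pos '[[1,0,0],[2,0,0],[3,0,-2],[3.3,-0.3,-4],[3.3,-0.3,-6],[3.3,-0.3,-8],[3.3,-0.3,-10],[3.3,-0.3,-11],[3.3,-0.3,-11.3],[3.3,-0.3,-11.3]]' --rotation '[[-2.8,7.4,1.6],[-5.5,14.8,3.1],[-8.3,22.1,4.7],[-11,29.5,6.2],[-13.8,36.9,7.8],[-13.8,36.9,7.8],[-13.8,36.9,7.8],[-13.8,36.9,7.8],[-13.8,36.9,7.8],[-13.8,36.9,7.8]]'

```text
time: 41.6
position: [0.5947, 0.3079, 0.0128]
tool_rot: [-3.141, -0.66, -2.706]
ft_force: [0.8, 0.9, -0.3]
grip_width: 0.638
```

Call:
jog_arm --claw '[1,1]' --delta_pos '[[0,0,-0.2],[0,0,-0.3]]' --rotation '[[0,0,0],[0,0,0]]'

```text
time: 41.8
position: [0.5954, 0.3082, 0.0114]
tool_rot: [-3.141, -0.657, -2.706]
ft_force: [1.1, -0.9, -0.1]
grip_width: 0.64
```

Call:
jog_arm --claw '[1,1,1]' --delta_pos '[[0,0,-0.2],[0,0,-0.4],[0,0,-0.4]]' --rotation '[[0,0,0],[0,0,0],[0,0,0]]'

```text
time: 42.1
position: [0.5957, 0.3084, 0.0081]
tool_rot: [-3.141, -0.656, -2.706]
ft_force: [1.5, 0.4, 6.4]
grip_width: 0.637
```

Call:
jog_arm --claw '[0.2,0.2,0.2,0.2,0,0,0,0,0,0,0,0]' --delta_pos '[[0,0,0.1],[0,0,0.1],[0,0,0.2],[0.8,0.3,1.5],[2,0.8,4],[2,0.8,8],[0,0,11],[-2,-1,12],[-4,-2,13],[-6,-3,14],[-6,-3,14],[-6,-3,14]]' --rotation '[[0,0,0],[0,0,0],[0,0,0],[0,0,0],[0,0,0],[3.2,-6.8,0],[6.3,-13.6,0],[9.5,-20.4,0],[12.7,-27.2,0],[16,-34,0],[16,-34,0],[16,-34,0]]'

```text
time: 43.3
position: [0.5343, 0.2778, 0.1491]
tool_rot: [3.139, -0.001, -2.705]
ft_force: [0.6, 0.8, 0.4]
grip_width: 0.997
```

```bash
python3 - <<'E'
from h import *
s=bot.state();print(s["time"],s["position"],np.degrees(s["tool_rot"]),s["qpos"].round(3))
C,im=snap("wrist","q1")
p,i=fitbar(C,im,.60,.31,.45,win_r=.04); print(p.round(4),np.degrees(p[2]).round(1),round(i,3))
g,R=grasp([p[0],p[1],.014],np.degrees(p[2]),18,.010,1);delta(g-R[:,2]*.07,R);delta(g,R)
E
```

```text
43.3 [0.53425994 0.27775303 0.14906913] [ 1.79879487e+02 -4.23049713e-02 -1.54996414e+02] [ 0.379  0.55   1.497  0.002  1.095 -1.629]
[0.6003 0.3096 0.4457] 25.5 0.947
dpos [4.73, 2.31, -7.78] rot [7.6, -16.3, 0.5] |d| 9.4 |r| 18.0
dpos [6.68, 3.25, -14.44] rot [7.6, -16.3, 0.5] |d| 16.2 |r| 18.0
```

View pics/q1.png

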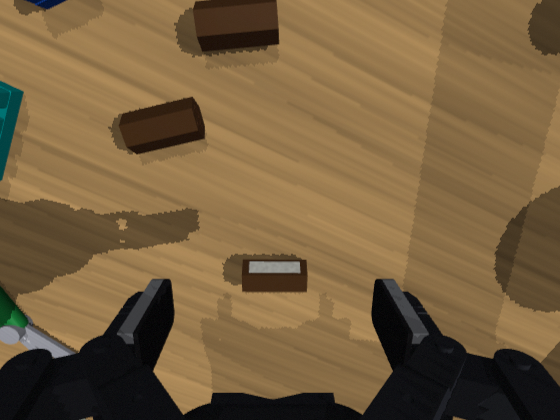

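D's label now sits on the base-side upper flat at (274,267). Pick it again at +18°.

Call:
jog_arm --claw '[0,0,0,0,0,0,0,0,1,1,1,1]' --delta_pos '[[2,1,-2],[4,2,-5],[4.7,2.3,-7.8],[5.4,2.6,-10],[6,2.9,-12.2],[6.6,3.2,-13.9],[6.7,3.2,-14.4],[6.7,3.2,-14.4],[6.7,3.2,-14.3],[6.7,3.2,-14.3],[6.7,3.2,-14.3],[6.7,3.2,-14.3]]' --rotation '[[2.5,-5.4,0],[5,-10.8,0],[7.6,-16.3,0.5],[7.6,-16.3,0.5],[7.6,-16.3,0.5],[7.6,-16.3,0.5],[7.6,-16.3,0.5],[7.6,-16.3,0.5],[7.6,-16.3,0.5],[7.6,-16.3,0.5],[7.6,-16.3,0.5],[7.6,-16.3,0.5]]'

```text
time: 44.55
position: [0.6037, 0.3108, 0.0073]
tool_rot: [3.141, 0.316, -2.696]
ft_force: [-1.6, -0.5, 4.9]
grip_width: 0.642
```

```bash
python3 - <<'E'
from h import *
s=bot.state();print(s["time"],s["position"],np.degrees(s["tool_rot"]),s["qpos"].round(3),s["grip_width"],s["ft_force"])
C,im=snap("wrist","q2")
E
```

```text
44.55 [0.60374375 0.31077341 0.00727828] [ 179.97502513   18.10148797 -154.47453068] [ 0.377  0.751  1.671  0.055  0.405 -1.687] 0.641908205297329 [-1.62478762 -0.48604329  4.87123741]
```

View pics/q2.png

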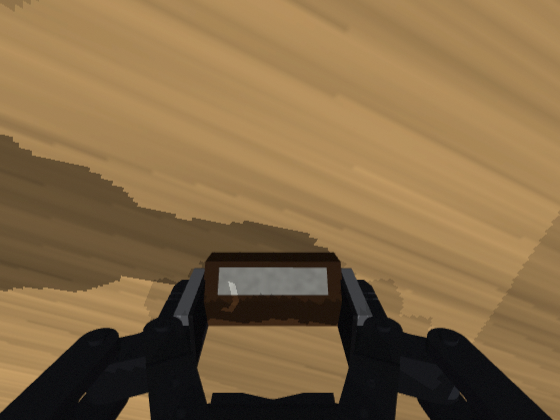

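Now carry it to the pan, target offset −8 mm, lean −37°.

Call:
jog_arm --claw '[1,1,1,1,1,1,1,1,1,1,1,1]' --delta_pos '[[0,0,3],[0,0,8],[0,-2,13],[0,-5,17],[0,-9,18],[0,-13,18],[0,-17,18],[-1,-21,18],[-2,-25,18],[-3,-30,18],[-4,-35,18],[-4.6,-40,18]]' --rotation '[[0,0,0],[0,0,0],[-4,8,0],[-7.8,16.3,0],[-7.8,16.3,0],[-7.8,16.3,0],[-7.8,16.3,0],[-7.8,16.3,0],[-7.8,16.3,0],[-7.8,16.3,0],[-7.8,16.3,0],[-7.8,16.3,0]]'

```text
time: 45.8
position: [0.557, -0.0886, 0.1882]
tool_rot: [-3.141, 0.001, -2.696]
ft_force: [0.9, -0.4, -1.5]
grip_width: 0.633
```

```bash
python3 - <<'E'
from h import *
s=bot.state();print(s["time"],s["position"],np.degrees(s["tool_rot"]),s["qpos"].round(3),s["grip_width"],s["ft_force"])
p,R=grasp([.5635,-.112,.079],0,-37,.009,1);print(p)
delta(p+[0,0,.06],R)
E
```

```text
45.8 [ 0.55701354 -0.08862609  0.18823917] [-1.79970856e+02  7.13887066e-02 -1.54457863e+02] [-0.264  0.454  1.553  0.     1.133 -2.281] 0.6332357178703342 [ 0.87716573 -0.43978535 -1.46528141]
[ 0.55808366 -0.112       0.07181228]
dpos [0.11, -2.34, -5.64] rot [-8.2, 36.5, -24.6] |d| 6.1 |r| 44.8
```

Call:
jog_arm --claw '[1,1,1,1,1]' --delta_pos '[[0,-1,0],[0,-2,0],[0.1,-2.3,0],[0.1,-2.3,0],[0.1,-2.3,0]]' --rotation '[[0,0,-8.5],[0,0,-17],[0,0,-25.5],[0,0,-25.5],[0,0,-25.5]]'

```text
time: 46.3
position: [0.5579, -0.1114, 0.1887]
tool_rot: [-3.141, 0.002, -3.136]
ft_force: [0.5, -0.3, -1.5]
grip_width: 0.636
```

Call:
jog_arm --claw '[1,1,1,1,1,1,1,1]' --delta_pos '[[0,0,0],[0,0,-1],[0,0,-3],[0,0,-4],[0,0,-5],[0,0,-5],[0,0,-5],[0,0,-5]]' --rotation '[[0,7.5,0],[0,15,0],[0,22.5,0],[0,30,0],[0,37,0],[0,37,0],[0,37,0],[0,37,0]]'

```text
time: 47.1
position: [0.5581, -0.1114, 0.1402]
tool_rot: [3.138, -0.64, -3.133]
ft_force: [-0.3, 0.1, -0.7]
grip_width: 0.64
```

```bash
python3 - <<'E'
from h import *
s=bot.state();print(s["time"],s["position"],np.degrees(s["tool_rot"]),s["qpos"].round(3),s["grip_width"])
p,R=grasp([.5635,-.112,.079],0,-37,.009,1);delta(p,R)
snap("wrist","r1");snap("side","r3",(260,130,410,250),5)
E
```

```text
47.1 [ 0.55805429 -0.11139717  0.14017237] [ 179.77581549  -36.64147173 -179.52570678] [-0.223  0.842  1.087 -0.139  1.838 -1.795] 0.640497705015477
dpos [0.0, -0.06, -6.84] rot [-0.2, 0.4, -0.3] |d| 6.8 |r| 0.5
```

View pics/r1.png

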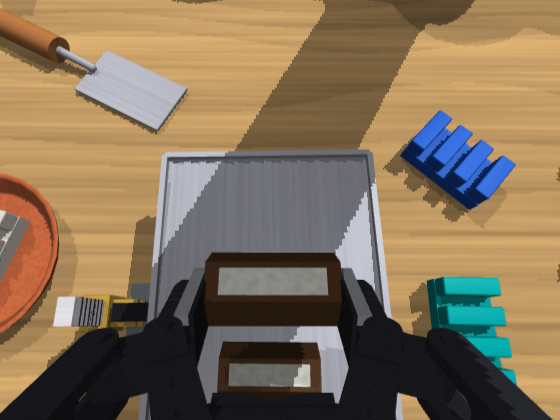

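View pics/r3.png

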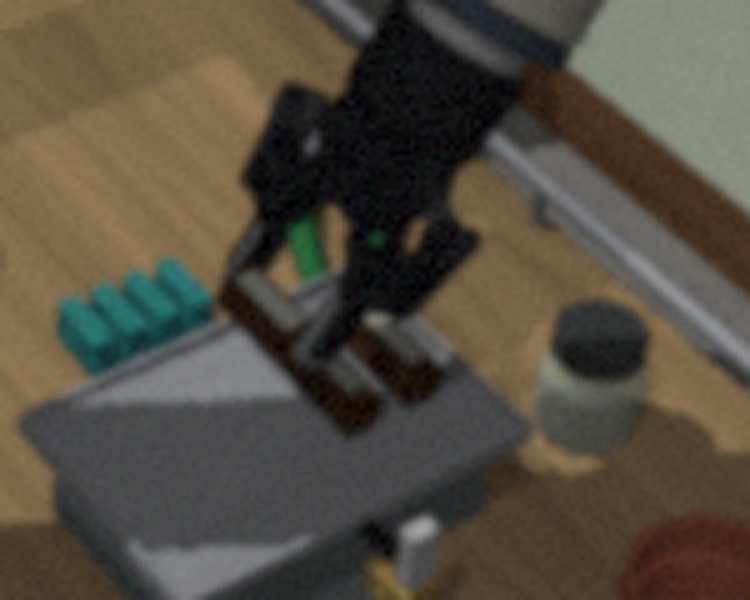

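Call:
jog_arm --claw '[1,1,1,1,1,1,1,0.25,0.25,0.25,0.25,0.25]' --delta_pos '[[0,0,-2],[0,0,-4],[0,0,-5.5],[0,0,-6.2],[0,0,-6.6],[0,0,-6.9],[0,0,-6.9],[0,0,-6.9],[0,0,-6.9],[0,0,-6.9],[0,0,-6.9],[0,0,-6.9]]' --rotation '[[0,0,0],[0,0,0],[0,0,0],[0,0,0],[0,0,0],[0,0,0],[0,0,0],[0,0,0],[0,0,0],[0,0,0],[0,0,0],[0,0,0]]'

```text
time: 48.4
position: [0.558, -0.1116, 0.0716]
tool_rot: [3.138, -0.64, -3.134]
ft_force: [-0.1, 0.5, -0.1]
grip_width: 0.755
```

Call:
jog_arm --claw '[0.25,0.25,0.25,0.25,0,0,0,0,0,0]' --delta_pos '[[0.4,0,0.6],[1.4,0,2],[2.8,0,4],[4,0,6.5],[4,0,10],[3,0,13],[2,0,16],[0,0,19],[0,0,21],[0,0,21]]' --rotation '[[0,0,0],[0,0,0],[0,0,0],[0,0,0],[0,-8,0],[0,-16,0],[0,-24,0],[0,-32,0],[0,-37,0],[0,-37,0]]'

```text
time: 49.4
position: [0.5575, -0.1118, 0.2862]
tool_rot: [-3.139, 0.015, -3.137]
ft_force: [-0.7, -0.2, 0.5]
grip_width: 0.997
```

```bash
python3 - <<'E'
from h import *
s=bot.state();print(s["time"],s["position"],np.degrees(s["tool_rot"]),s["qpos"].round(3),s["grip_width"],s["ft_force"])
snap("wrist","t1");snap("scene","t2",(160,130,360,280),4)
E
```

```text
49.4 [ 0.55750971 -0.11183671  0.28623368] [-179.83088537    0.83703354 -179.70850787] [-0.304  0.357  1.421  0.002  1.349 -1.88 ] 0.9974216974348771 [-0.66723098 -0.1665237   0.52187227]
```

View pics/t1.png

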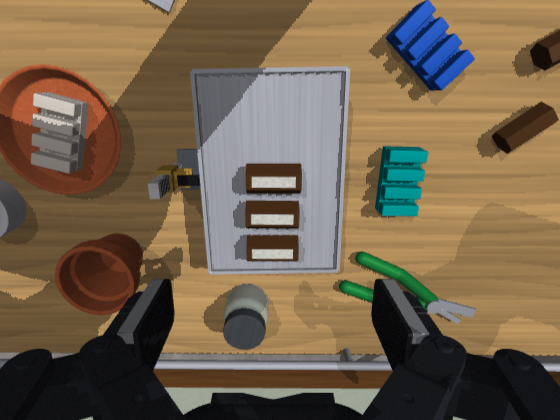

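View pics/t2.png

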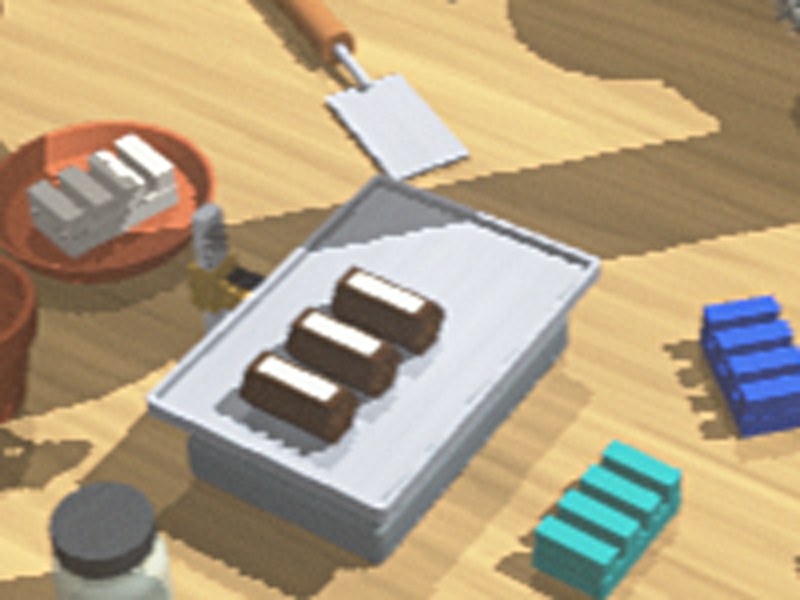

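Three bars are flat with labels up, and the pan sinks about 8 mm per bar, so at least a fourth is needed. Next is bar A, also with its label on the base side: pick vertical, set down at −52° on the outer spot, then repeat as with D.

```bash
python3 - <<'E'
from h import *
delta([.40,.185,.20],Rtool(30.5,0,1))
E
```

```text
dpos [-15.8, 29.67, -8.26] rot [-0.0, 0.4, 30.2] |d| 34.6 |r| 30.2
```

Call:
jog_arm --claw '[0,0,0,0,0,0,0,0,0,0]' --delta_pos '[[-2,3,0],[-4,6,0],[-6,9,0],[-8,13,0],[-10,17,-1],[-12,21,-2],[-14,25,-4],[-15.8,29.6,-6],[-15.8,29.6,-8],[-15.8,29.6,-8]]' --rotation '[[0,0,3],[0,0,7],[0,0,11],[0,0,15],[0,0,19],[0,0,23],[0,0,27],[0,0,30.2],[0,0,30.2],[0,0,30.2]]'

```text
time: 50.5
position: [0.3984, 0.1853, 0.1997]
tool_rot: [-3.141, -0.0, -2.606]
ft_force: [0.4, 0.4, 0.7]
grip_width: 1.002
```

```bash
python3 - <<'E'
from h import *
s=bot.state();print(s["time"],s["position"],np.degrees(s["tool_rot"]),s["qpos"].round(3))
C,im=snap("wrist","u1")
for n,x,y,q in [("B",.5179,.176,.65),("A",.4286,.2004,.52)]:
    p,i=fitbar(C,im,x,y,q,win_r=.04); print(n,p.round(4),np.degrees(p[2]).round(1),round(i,3))
g,R=grasp([p[0],p[1],.014],np.degrees(p[2]),0,.009,1);delta(g,R)
E
```

```text
50.5 [0.39841752 0.18525607 0.19972615] [-1.79993070e+02 -2.55462370e-02 -1.49303948e+02] [ 0.299  0.277  1.823 -0.     1.043 -1.807]
B [0.5181 0.1761 0.6442] 36.9 0.945
A [0.4282 0.2008 0.5281] 30.3 0.967
dpos [2.87, 1.63, -19.61] rot [-0.0, 0.1, -0.3] |d| 19.9 |r| 0.4
```

View pics/u1.png

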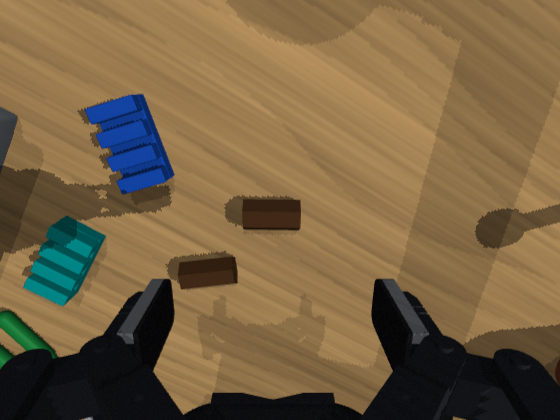

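Call:
jog_arm --claw '[0,0,0,0,0,0,0,1,1,1,1,1]' --delta_pos '[[1.5,0.8,-4],[2.9,1.6,-8],[2.9,1.6,-12],[2.9,1.6,-16],[2.9,1.6,-18.5],[2.9,1.6,-19.4],[2.9,1.6,-19.4],[2.9,1.6,-19.3],[2.9,1.6,-19.3],[2.9,1.6,-19.3],[2.9,1.6,-19.3],[2.9,1.6,-19.3]]' --rotation '[[0,0,0],[0,0,0],[0,0,0],[0,0,0],[0,0,0],[0,0,0],[0,0,0],[0,0,0],[0,0,0],[0,0,0],[0,0,0],[0,0,0]]'

```text
time: 51.75
position: [0.4295, 0.2008, 0.0098]
tool_rot: [-3.14, 0.004, -2.607]
ft_force: [-1.0, -2.8, 14.7]
grip_width: 0.642
```

```bash
python3 - <<'E'
from h import *
s=bot.state();print(s["time"],s["position"],np.degrees(s["tool_rot"]),s["qpos"].round(3),s["grip_width"],s["ft_force"])
snap("wrist","u2")
g,R=grasp([.60,.31,.0145],28,-52,.010,1);delta(g+[0,0,.12],R);delta(g,R)
E
```

```text
51.75 [0.42953022 0.2007807  0.00980443] [-179.91570794    0.24779696 -149.3892864 ] [ 3.120e-01  6.480e-01  1.922e+00 -1.000e-03  5.660e-01 -1.793e+00] 0.6416630087853701 [-0.97127741 -2.81589408 14.69800251]
dpos [16.35, 10.55, 11.85] rot [-25.5, 45.6, -2.5] |d| 22.8 |r| 52.3
dpos [16.35, 10.55, -0.15] rot [-25.5, 45.6, -2.5] |d| 19.5 |r| 52.3
```

View pics/u2.png

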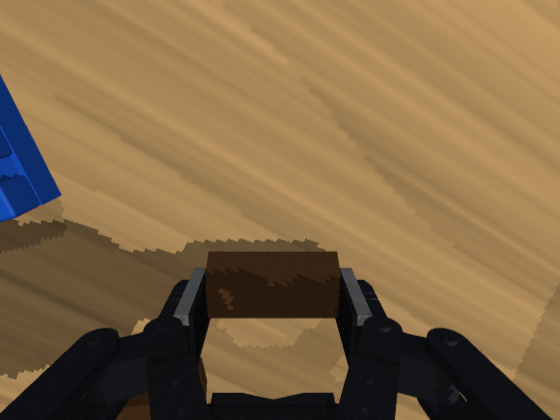

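Call:
jog_arm --claw '[1,1,1,1,1,1,1,1,1,1,1,1]' --delta_pos '[[0,0,2],[0,0,6],[2,1,10],[5,3,12],[8,5,12],[11,7,12],[14,9,12],[16.4,10.6,10],[16.4,10.6,8],[16.4,10.6,5],[16.4,10.6,3],[16.4,10.6,2]]' --rotation '[[0,0,0],[0,0,0],[-3.6,6.5,0],[-7.3,13,-0.5],[-11,19.5,-1],[-14.6,26,-1.4],[-18.2,32.6,-1.8],[-21.9,39,-2.1],[-25.5,45.6,-2.5],[-25.5,45.6,-2.5],[-25.5,45.6,-2.5],[-25.5,45.6,-2.5]]'

```text
time: 53.0
position: [0.5918, 0.3061, 0.0244]
tool_rot: [3.141, -0.917, -2.653]
ft_force: [-0.9, -0.4, -1.8]
grip_width: 0.638
```

```bash
python3 - <<'E'
from h import *
s=bot.state();print(s["time"],s["position"],np.degrees(s["tool_rot"]),s["qpos"].round(3),s["grip_width"],s["ft_force"])
g,R=grasp([.60,.31,.0145],28,-52,.004,1);delta(g,R)
snap("wrist","u3")
E
```

```text
53.0 [0.59181416 0.30611513 0.02437051] [ 179.96790509  -52.52516067 -152.0047714 ] [ 0.416  1.3    0.46  -0.076  2.296 -1.665] 0.6378426339078058 [-0.85240008 -0.43741589 -1.83812261]
dpos [0.54, 0.24, -1.23] rot [0.2, -0.5, 0.0] |d| 1.4 |r| 0.5
```

View pics/u3.png

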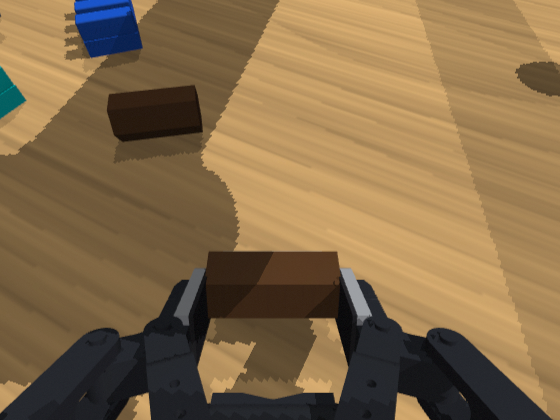

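Call:
jog_arm --claw '[1,1,1]' --delta_pos '[[0.3,0,-0.6],[0.3,0,-1.0],[0.3,0,-1.0]]' --rotation '[[0,0,0],[0,0,0],[0,0,0]]'

```text
time: 53.35
position: [0.596, 0.3065, 0.0174]
tool_rot: [3.141, -0.908, -2.653]
ft_force: [-0.2, 0.5, -1.2]
grip_width: 0.633
```

Call:
jog_arm --claw '[1,1]' --delta_pos '[[0,0,-0.3],[0,0,-0.3]]' --rotation '[[0,0,0],[0,0,0]]'

```text
time: 53.55
position: [0.5964, 0.3067, 0.0157]
tool_rot: [-3.141, -0.906, -2.654]
ft_force: [0.2, 0.3, -0.3]
grip_width: 0.637
```

Call:
jog_arm --claw '[1,1,1]' --delta_pos '[[0,0,-0.2],[0,0,-0.4],[0,0,-0.5]]' --rotation '[[0,0,0],[0,0,0],[0,0,0]]'

```text
time: 53.85
position: [0.5966, 0.3068, 0.0114]
tool_rot: [-3.141, -0.905, -2.654]
ft_force: [3.0, 1.4, 11.3]
grip_width: 0.638
```

Contact reads 11 N. Release, retreat along the tool axis, and look.

Call:
jog_arm --claw '[0.2,0.2,0.2,0.2,0,0,0,0,0,0,0,0]' --delta_pos '[[0,0,0.1],[0,0,0.1],[0.2,0.1,0.2],[1,0.5,1],[3,1.5,3],[3,1.5,7],[2,1,11],[0,0,13],[-2,-1,14],[-4,-2,14],[-6,-3,14],[-6,-3,14]]' --rotation '[[0,0,0],[0,0,0],[0,0,0],[0,0,0],[0,0,0],[3.7,-7,0],[7.5,-14,0],[11.3,-21,0],[15,-28,0],[18.8,-35.3,0],[22.5,-42.4,0],[24,-46,0]]'

```text
time: 55.05
position: [0.5354, 0.2762, 0.1524]
tool_rot: [-3.138, -0.076, -2.655]
ft_force: [0.7, 0.3, -0.0]
grip_width: 0.999
```

```bash
python3 - <<'E'
from h import *
s=bot.state();print(s["time"],s["position"],np.degrees(s["tool_rot"]),s["qpos"].round(3))
C,im=snap("wrist","v1")
p,i=fitbar(C,im,.60,.31,.49,win_r=.04); print(p.round(4),np.degrees(p[2]).round(1),round(i,3))
g,R=grasp([p[0],p[1],.014],np.degrees(p[2]),18,.008,1);delta(g-R[:,2]*.07,R);delta(g,R)
E
```

```text
55.05 [0.53543502 0.27617471 0.1524039 ] [-179.78360253   -4.34595066 -152.13792108] [ 0.384  0.579  1.428 -0.012  1.209 -1.669]
[0.6011 0.3083 0.4929] 28.2 0.96
dpos [5.28, 2.45, -7.81] rot [10.5, -19.2, 0.4] |d| 9.7 |r| 21.9
dpos [7.18, 3.48, -14.46] rot [10.5, -19.2, 0.4] |d| 16.5 |r| 21.9
```

View pics/v1.png

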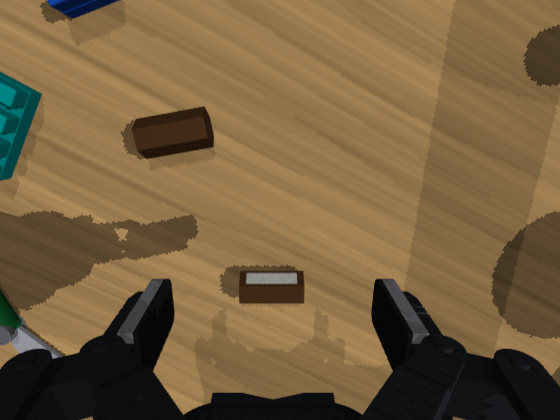

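A's label is now on the base-side upper flat at (272,279). Pick it again at +18°.

Call:
jog_arm --claw '[0,0,0,0,0,0,0,0,1,1,1,1]' --delta_pos '[[2,1,-2],[4,2,-5],[5.3,2.5,-7.8],[5.9,2.8,-10],[6.5,3.1,-12.2],[7,3.4,-13.9],[7.2,3.5,-14.5],[7.2,3.5,-14.5],[7.2,3.5,-14.4],[7.2,3.5,-14.4],[7.2,3.5,-14.4],[7.2,3.5,-14.4]]' --rotation '[[3.5,-6.4,0],[7,-12.8,0.2],[10.5,-19.2,0.4],[10.5,-19.2,0.4],[10.5,-19.2,0.4],[10.5,-19.2,0.4],[10.5,-19.2,0.4],[10.5,-19.2,0.4],[10.5,-19.2,0.4],[10.5,-19.2,0.4],[10.5,-19.2,0.4],[10.5,-19.2,0.4]]'

```text
time: 56.3
position: [0.6039, 0.3099, 0.0085]
tool_rot: [-3.141, 0.316, -2.648]
ft_force: [-3.4, -1.8, 9.6]
grip_width: 0.641
```

Call:
jog_arm --claw '[1,1,1,1,1,1,1,1,1,1,1,1]' --delta_pos '[[0,0,3],[0,0,8],[0,-2,13],[0,-5,17],[0,-9,18],[0,-13,18],[-1,-17,18],[-2,-21,18],[-4,-25,18],[-6,-30,18],[-8,-35,18],[-9,-40,18]]' --rotation '[[0,0,0],[0,0,0],[-4,8,0],[-8.2,16.1,0],[-8.2,16.1,0],[-8.2,16.1,0],[-8.2,16.1,0],[-8.2,16.1,0],[-8.2,16.1,0],[-8.2,16.1,0],[-8.2,16.1,0],[-8.2,16.1,0]]'

```text
time: 57.5
position: [0.514, -0.083, 0.1893]
tool_rot: [3.135, 0.001, -2.649]
ft_force: [1.9, 0.7, -1.1]
grip_width: 0.637
```

```bash
python3 - <<'E'
from h import *
s=bot.state();print(s["time"],s["position"],np.degrees(s["tool_rot"]),s["qpos"].round(3),s["grip_width"],s["ft_force"])
p,R=grasp([.5245,-.112,.071],0,-37,.007,1);print(p)
delta([p[0],p[1],.18],Rtool(0,0,1))
E
```

```text
57.5 [ 0.51395146 -0.082982    0.18931886] [ 1.79633608e+02  5.44952622e-02 -1.51778652e+02] [-0.278  0.399  1.652  0.006  1.095 -2.344] 0.6371174402093489 [ 1.87601547  0.6804879  -1.09166368]
[ 0.52028729 -0.112       0.06540955]
dpos [0.63, -2.9, -0.93] rot [-0.4, -0.0, -28.2] |d| 3.1 |r| 28.2
```

Call:
jog_arm --claw '[1,1,1,1,1,1]' --delta_pos '[[0.2,-1,0],[0.4,-2,0],[0.6,-2.9,0],[0.6,-2.9,0],[0.6,-2.9,0],[0.6,-2.9,0]]' --rotation '[[0,0,-8],[0,0,-16],[0,0,-24],[-0.4,0,-28.2],[-0.4,0,-28.2],[-0.4,0,-28.2]]'

```text
time: 58.1
position: [0.5198, -0.1118, 0.1898]
tool_rot: [-3.141, -0.0, -3.138]
ft_force: [-0.4, -0.2, -0.6]
grip_width: 0.641
```

Call:
jog_arm --claw '[1,1,1,1,1,1,1,1]' --delta_pos '[[0,0,0],[0,0,-1],[0,0,-3],[0,0,-4],[0,0,-5],[0,0,-5.5],[0,0,-5.5],[0,0,-5.5]]' --rotation '[[0,7.5,0],[0,15,0],[0,22.5,0],[0,30,0],[0,37,0],[0,37,0],[0,37,0],[0,37,0]]'

```text
time: 58.9
position: [0.5198, -0.1118, 0.1358]
tool_rot: [3.139, -0.643, -3.137]
ft_force: [-0.4, 0.1, -0.5]
grip_width: 0.645
```

```bash
python3 - <<'E'
from h import *
s=bot.state();print(s["time"],s["position"],np.degrees(s["tool_rot"]),s["qpos"].round(3),s["grip_width"])
p,R=grasp([.5245,-.112,.071],0,-37,.007,1);delta(p,R)
snap("wrist","w1");snap("side","w3",(260,130,410,250),5)
E
```

```text
58.9 [ 0.51978127 -0.11179871  0.13578057] [ 179.86328221  -36.81374942 -179.73041879] [-0.236  0.799  1.206 -0.143  1.764 -1.792] 0.6447283058271979
dpos [0.05, -0.02, -7.04] rot [-0.1, 0.2, -0.2] |d| 7.0 |r| 0.3
```

View pics/w1.png

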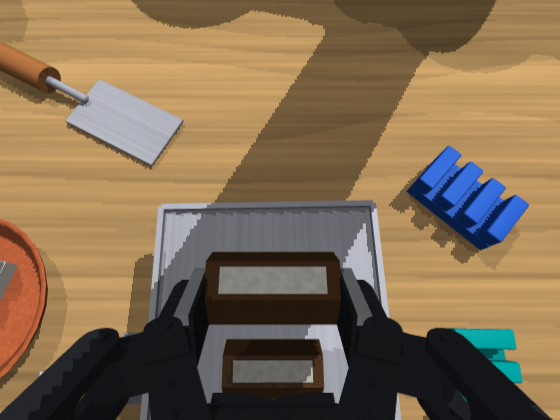

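View pics/w3.png

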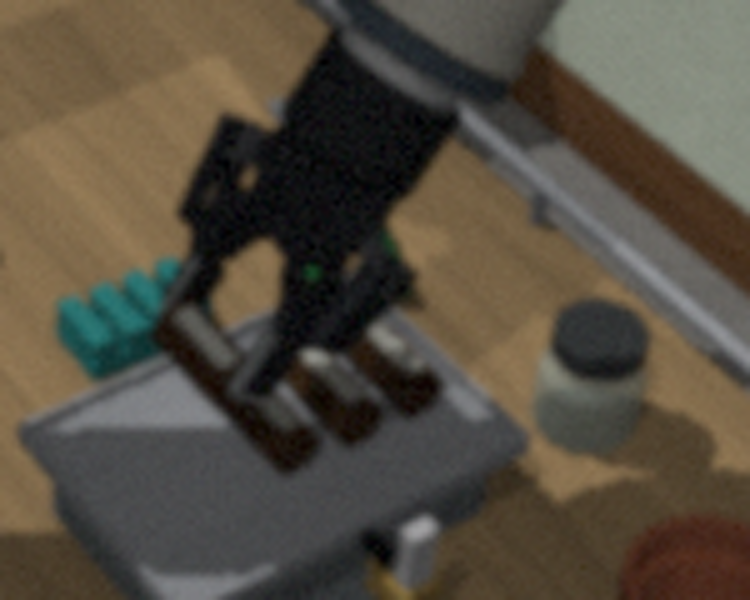

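Call:
jog_arm --claw '[1,1,1,1,1,1,1,0.25,0.25,0.25,0.25,0.25]' --delta_pos '[[0,0,-2],[0,0,-4],[0,0,-5.5],[0,0,-6.3],[0,0,-6.8],[0,0,-7.1],[0,0,-7.1],[0,0,-7.1],[0,0,-7.1],[0,0,-7.1],[0,0,-7.1],[0,0,-7.1]]' --rotation '[[0,0,0],[0,0,0],[0,0,0],[0,0,0],[0,0,0],[0,0,0],[0,0,0],[0,0,0],[0,0,0],[0,0,0],[0,0,0],[0,0,0]]'

```text
time: 60.2
position: [0.5199, -0.1119, 0.0654]
tool_rot: [3.14, -0.642, -3.138]
ft_force: [-0.1, -0.3, -0.3]
grip_width: 0.752
```

Call:
jog_arm --claw '[0.25,0.25,0.25,0.25,0,0,0,0,0,0]' --delta_pos '[[0.4,0,0.6],[1.4,0,2],[2.8,0,4],[4,0,6.5],[4,0,10],[3,0,13],[2,0,16],[2,0,19],[2,0,21],[2,0,21]]' --rotation '[[0,0,0],[0,0,0],[0,0,0],[0,0,0],[0,-8,0],[0,-16,0],[0,-24,0],[0,-32,0],[0,-37,0],[0,-37,0]]'

```text
time: 61.2
position: [0.5396, -0.1122, 0.2797]
tool_rot: [-3.139, 0.012, -3.139]
ft_force: [-0.5, -0.1, 0.2]
grip_width: 1.004
```

```bash
python3 - <<'E'
from h import *
s=bot.state();print(s["time"],s["position"],np.degrees(s["tool_rot"]),s["qpos"].round(3),s["grip_width"],s["ft_force"])
C,im=snap("wrist","x1");save(im,"x1b",(110,120,270,240),5);snap("scene","x2",(160,130,360,280),4)
E
```

```text
61.2 [ 0.5396461  -0.11222123  0.27972988] [-179.85559775    0.68061425 -179.85334462] [-3.140e-01  3.380e-01  1.469e+00  1.000e-03  1.322e+00 -1.888e+00] 1.0035912282814785 [-0.49043307 -0.07658006  0.19633671]
```

View pics/x1.png

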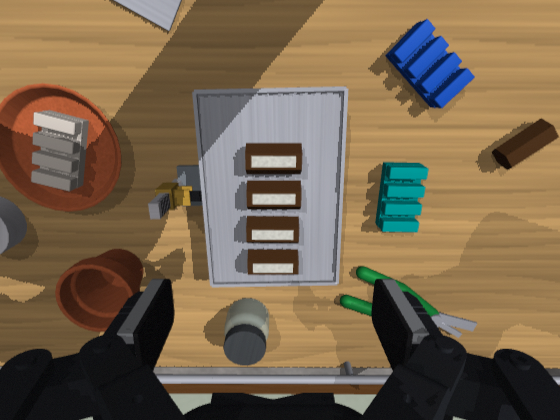

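View pics/x2.png

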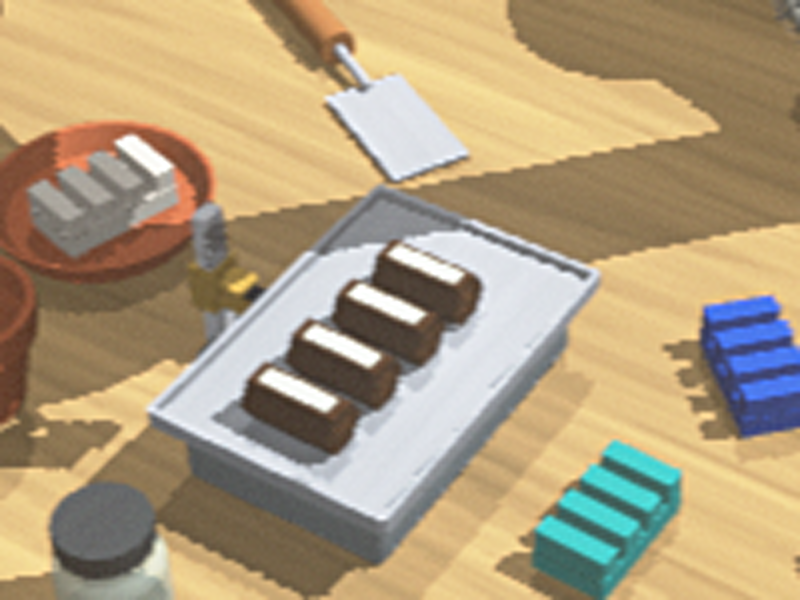

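Four bars lie flat with labels up. In the top view the upper brass prong now covers the pointer, so I'll look closer.

View pics/x1b.png

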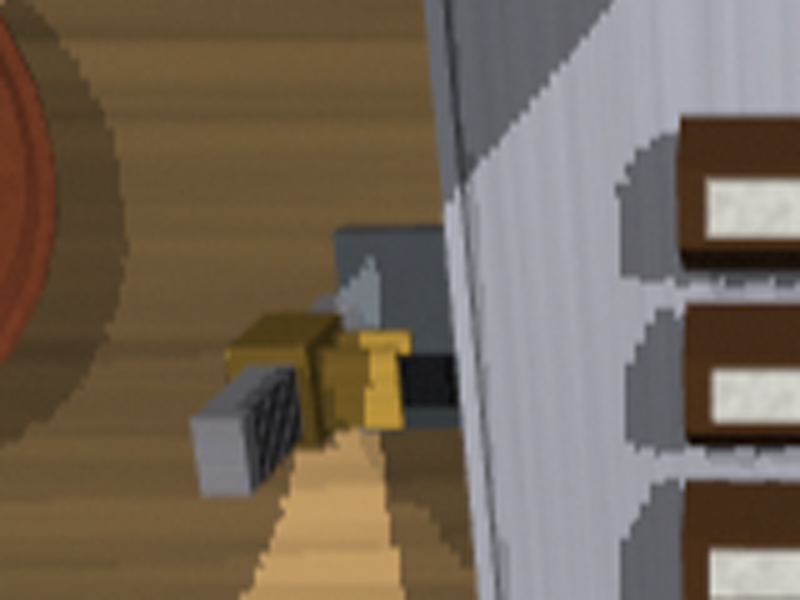

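The pointer tip is under the upper prong. To confirm its height I'll look nearly level from the +x side, which needs a half turn of the tool well above everything.

Call:
jog_arm --claw '[0,0,0,0,0,0,0,0,0,0,0,0]' --delta_pos '[[1,0,0],[2,0,0],[3,0,0],[4,0,0],[5,0,0],[6,0,0],[7,0,0],[8,0,0],[9,0,0],[10,-2,0],[11,-4,0],[12,-6,0]]' --rotation '[[0,0,-8.5],[0,0,-17],[0,0,-25.5],[0,0,-34],[0,0,-42.5],[0,0,-51],[0,0,-59.5],[0,0,-68],[0,0,-76.5],[0,0,-85],[0,0,-93.5],[0,0,-102]]'

```text
time: 62.5
position: [0.6603, -0.1724, 0.2741]
tool_rot: [-3.136, 0.004, 1.359]
ft_force: [0.3, -0.0, 0.1]
grip_width: 0.999
```

Call:
jog_arm --claw '[0,0,0,0,0,0,0,0,0,0]' --delta_pos '[[0,-1,0],[0,-2,0],[0,-2.8,0],[0,-2.8,0],[0,-2.8,0],[0,-2.8,0],[0,-2.8,0],[0,-2.8,0],[0,-2.8,0],[0,-2.8,0]]' --rotation '[[0,0,-8.5],[0,0,-17],[0,0,-25.5],[0,0,-34],[0,0,-42.5],[0,0,-51],[0,0,-59.5],[0,0,-68],[0,0,-76.5],[0,0,-78]]'

```text
time: 63.5
position: [0.6605, -0.2002, 0.2721]
tool_rot: [-3.135, 0.007, -0.006]
ft_force: [-0.6, -0.5, -0.4]
grip_width: 1.005
```

```bash
python3 - <<'E'
from h import *
s=bot.state();print(s["time"],s["position"],np.degrees(s["tool_rot"]),s["qpos"].round(3))
delta([.66,-.20,.155],Rtool(0,-45,-1))
E
```

```text
63.5 [ 0.66048737 -0.20018536  0.27205806] [-179.64048783    0.41677402   -0.33728637] [-0.382  0.564  1.101  0.003  1.485  1.194]
dpos [-0.05, 0.02, -11.71] rot [-0.2, 44.6, 0.5] |d| 11.7 |r| 44.6
```

Call:
jog_arm --claw '[0,0,0,0,0,0,0,0,0]' --delta_pos '[[0,0,-1],[0,0,-3],[0,0,-5],[0,0,-7],[0,0,-9],[0,0,-11],[0,0,-11.7],[0,0,-11.7],[0,0,-11.7]]' --rotation '[[0,7.5,0],[0,15,0],[0,22.5,0],[0,30,0],[0,37.5,0],[0,44.6,0.4],[0,44.6,0.4],[0,44.6,0.4],[0,44.6,0.4]]'

```text
time: 64.4
position: [0.6611, -0.2005, 0.1572]
tool_rot: [-3.138, 0.781, 0.001]
ft_force: [-0.9, -0.6, 0.5]
grip_width: 1.0
```

```bash
python3 - <<'E'
from h import *
s=bot.state();print(s["time"],s["position"],np.degrees(s["tool_rot"]),s["qpos"].round(3))
C,im=snap("wrist","y1"); save(im[::-1,::-1],"y1r")
u,v=proj(C,(.572,-.215,.05)).round().astype(int);print(u,v)
u0=max(0,min(u-50,460));v0=max(0,min(v-40,340));print(u0,v0);save(im,"y2",(u0,v0,u0+100,v0+80),7)
E
```

```text
64.4 [ 0.66105731 -0.20050803  0.15716236] [-1.79785798e+02  4.47312040e+01  5.00039817e-02] [-0.286  1.113  0.476 -0.264  2.295  1.187]
291 181
241 141
```

View pics/y1r.png

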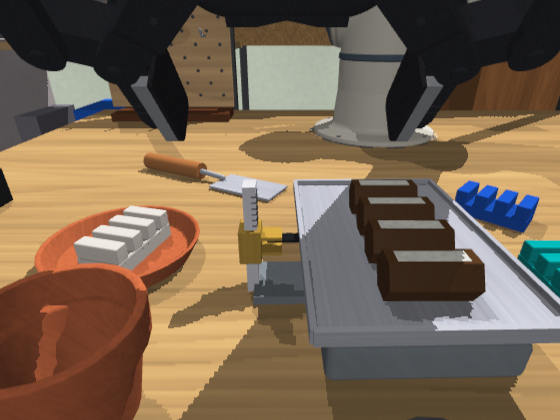

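View pics/y2.png

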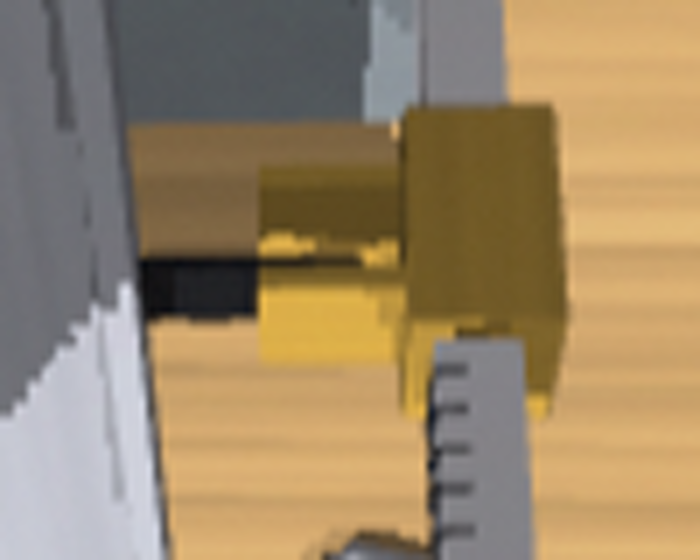

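In this inverted crop the pointer (black, v≈258–320) runs in between the two prongs. Now the heights.

```bash
python3 - <<'E'
from h import *
C=cam("wrist"); print(bot.state()["position"])
def xpl(u,v,x):
    K,R,t=C;o=-R.T@t;d=R.T@np.linalg.inv(K)@np.array([241+u/7,141+v/7,1.]);return (o+d*(x-o[0])/d[0]).round(4)
print("block bot/top",xpl(480,105,.582),xpl(480,318,.582))
print("upright top?")
for v in(165,235,262,285,362):print("prong v",v,xpl(300,v,.580), xpl(300,v,.577))
for v in(258,272,320):print("ptr v",v,xpl(200,v,.5775),xpl(200,v,.5655))
im=cv2.imread("pics/y1.png");save(im,"y3",(258,160,303,196),17)
E
```

```text
[ 0.66114917 -0.2006196   0.1582662 ]
block bot/top [ 0.582  -0.2308  0.0329] [ 0.582  -0.2295  0.062 ]
upright top?
prong v 165 [ 0.58   -0.2095  0.04  ] [ 0.577  -0.2096  0.038 ]
prong v 235 [ 0.58   -0.2094  0.0497] [ 0.577  -0.2095  0.0478]
prong v 262 [ 0.58   -0.2093  0.0534] [ 0.577  -0.2094  0.0515]
prong v 285 [ 0.58   -0.2093  0.0564] [ 0.577  -0.2094  0.0546]
prong v 362 [ 0.58   -0.2091  0.0665] [ 0.577  -0.2092  0.0649]
ptr v 258 [ 0.5775 -0.1978  0.0513] [ 0.5655 -0.1976  0.0439]
ptr v 272 [ 0.5775 -0.1978  0.0532] [ 0.5655 -0.1976  0.0459]
ptr v 320 [ 0.5775 -0.1978  0.0596] [ 0.5655 -0.1977  0.0526]
```

View pics/y3.png

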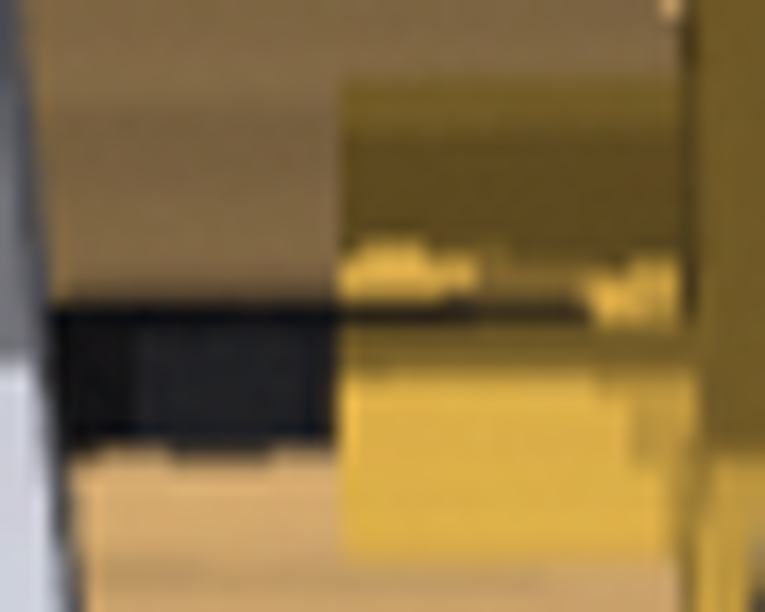

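The pointer centre comes out roughly 3–4 mm above mid-window, inside the ±5.5 mm. Since that depends on assumed depths, I'll repeat it from a flatter angle.

```bash
python3 - <<'E'
from h import *
X=wcam([0.5396461,-0.11222123,0.27972988],np.radians([-179.8556,.6806,-179.8533]))
print("jar",plane(X,245,347,.07))
delta([.65,-.205,.107],Rtool(0,-55,-1))
E
```

```text
jar [ 0.76044273 -0.14662229  0.07      ]
dpos [-1.11, -0.44, -5.13] rot [-0.1, 10.3, 0.1] |d| 5.3 |r| 10.3
```

Call:
jog_arm --claw '[0,0,0,0,0,0]' --delta_pos '[[-0.5,-0.2,-1],[-1.1,-0.4,-2],[-1.1,-0.4,-3.5],[-1.1,-0.4,-5],[-1.1,-0.4,-5.1],[-1.1,-0.4,-5.1]]' --rotation '[[0,5,0],[0,10.3,0],[0,10.3,0],[0,10.3,0],[0,10.3,0],[0,10.3,0]]'

```text
time: 65.05
position: [0.6504, -0.2047, 0.1084]
tool_rot: [-3.139, 0.957, -0.001]
ft_force: [-0.5, -0.7, -0.2]
grip_width: 0.996
```

```bash
python3 - <<'E'
from h import *
s=bot.state();print(s["time"],s["position"],np.degrees(s["tool_rot"]),s["qpos"].round(3))
C,im=snap("wrist","z1")
u,v=proj(C,(.575,-.21,.05)).round().astype(int);u0,v0=u-30,v-22;print(u0,v0);save(im,"z2",(u0,v0,u0+60,v0+45),13)
E
```

```text
65.05 [ 0.65040916 -0.204741    0.10838045] [-1.79867705e+02  5.48061497e+01 -3.24415995e-02] [-0.282  1.258  0.368 -0.348  2.423  1.139]
250 184
```

View pics/z2.png

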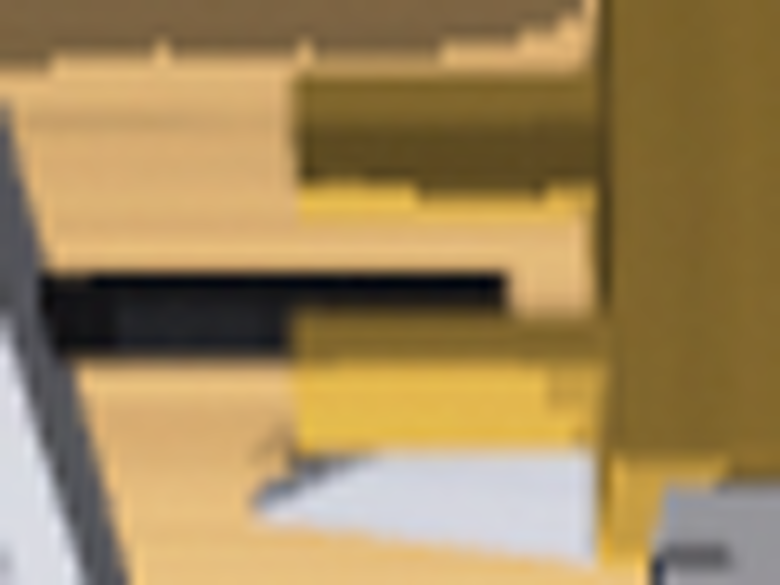

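This view is clear. The pointer passes between the prongs: the gap runs v=122–315 and the pointer's front face is at v≈288, about 3 mm above mid-window after correcting for depth. A fifth bar would put it about 5 mm low, so four is right. Retreat and do a last check.

Call:
jog_arm --claw '[0,0,0,0,0,0,0,0,0]' --delta_pos '[[0.5,0,3],[0.5,0,7],[0,0,11],[-1,1,14],[-3,3,16],[-5,5,18],[-7,7,19],[-9,9,19],[-9,9,19]]' --rotation '[[0,0,0],[0,-8,0],[0,-16,0],[0,-24,0],[0,-32,0],[0,-40,0],[0,-48,0],[0,-54.8,0],[0,-54.8,0]]'

```text
time: 66.0
position: [0.5536, -0.1114, 0.2999]
tool_rot: [-3.138, -0.002, -0.0]
ft_force: [1.4, -0.8, -0.3]
grip_width: 0.999
```

```bash
python3 - <<'E'
from h import *
s=bot.state();print(s["time"],s["position"],s["grip_width"],s["ft_force"])
C,im=snap("wrist","fin1");snap("scene","fin2")
# bar centres on pan from label rectangles
g=cv2.cvtColor(im,cv2.COLOR_BGR2GRAY)
E
```

```text
66.0 [ 0.55356648 -0.11142292  0.29993501] 0.9992724910823447 [ 1.364368   -0.82841945 -0.2893771 ]
```

View pics/fin1.png

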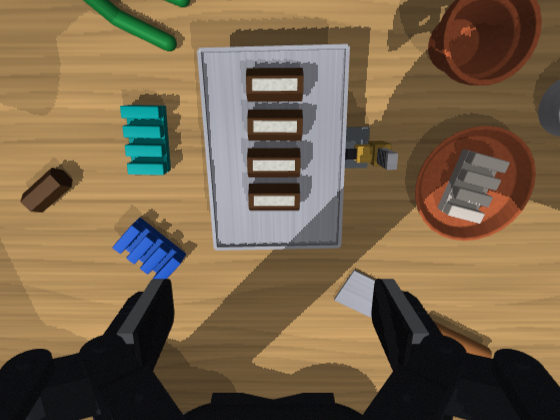

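View pics/fin2.png

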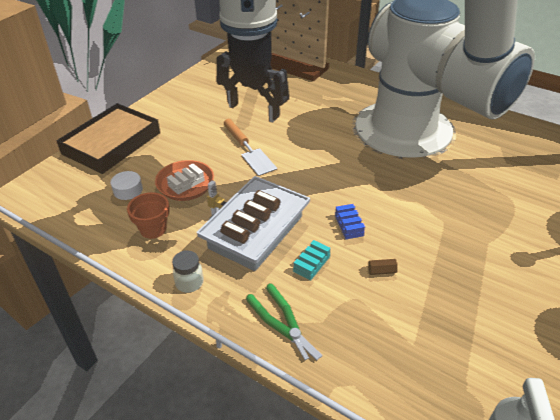

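The final views show four bars flat with labels up, about 39 mm apart and clear of the rim. The holder is upright in the saucer, the spare bar is on the shelf at scene (383,267), and nothing else has moved. Handing in.

```bash
python3 - <<'E'
from rig import bot
print(bot.close_job())
E
```

```text
the job is handed in; nothing more can be done
None
```

I finished the job and handed it in at about 66 s of the 208 s allowed; `close_job` gives no verdict.

- **Holder:** I took the white holder off the pan and stood it upright in the middle of the saucer, within about 3 mm of its centre. It was released there before any bar was placed.
- **Bars:** I put four bars on the pan, regripping each one once or twice by its ends to roll the label up. They lie flat, side by side and about 39 mm apart, with labels up in the last wrist and scene pictures. The fifth bar stays on the shelf as a spare.
- **Pointer:** A nearly level wrist view shows the pointer between the two prongs of the brass marker. My estimate is about 3 mm above mid-window, give or take 1 mm, so inside the limit of 5.5 mm. An earlier, steeper view gave 3 to 4 mm. A fifth bar would have put it about 5 mm low, so I stopped at four.
- **Other things:** The marker was never touched, and the other items on the shelf look unmoved. The gripper was open and clear of everything at hand-in.
- **Odd readings:**
  - The tool force reached 38 N once while I set a bar down on the shelf.
  - Joint 5 came close to its lower limit once (0.13 against 0.12), so I used smaller outward tilts after that.
- **Not measured:** I judged the labels' level and the pan being at rest from the pictures only.

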